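Top the cake, set the portion rule, start the timer

TASK

Take the clear topping shaker from its stand and shake all the white chocolate chunks out of it over the cake, spread so that every scored quarter of the cake gets at least one and none ends up off the cake, and lay the empty shaker back on its stand. Then lay the portion rule flat on the worktop with a long side flush along the whole near side of the cake tin (the long side facing the robot), roughly centred on it. Last, press the timer's green dome key just until it clicks, without pushing on hard past the click, let it spring back, and leave the little sugar shaker where it stands.

Things in the scene. Friction and masses are not known exactly. Their poses are not given: they have to be found in the camera images.
- tin: Fixed shallow aluminium cake tin, 200 (x) x 260 (y) x 36 mm high, holding a flat firm brown cake whose top lies 24 mm above the worktop, so the rim stands 12 mm above the cake; walls 4 mm, inside 192 x 252 mm. Origin on the worktop under the centre. Two dark scored lines, along the tin's x = 0 and y = 0, mark the four quarters. The tin's long near side, the one facing the robot, is its flat upright -x face, 100 mm from the origin.
- stand: Fixed pale wooden stand, base 140 x 80 mm, with two V saddles 48 mm either side of its middle (each 14 mm thick, so 82 mm is free between them) that carry the shaker tube along the stand's x axis with the tube's axis 70 mm above the worktop; saddle tips 68 mm high. Origin under the middle, on the worktop.
- shaker: Topping shaker: clear straight tube with a blue closed end, 48 mm outer diameter, 130 mm long, wall 3 mm, about 0.12 kg, fully open (no lip) at its +x end. Origin at the middle of the tube, on its axis; x runs along the axis towards the open mouth. At the start it lies level on the stand with the chunks loose inside; they slide once the mouth is tipped roughly 25 to 35 degrees below level (often several at once), or at a little less when shaken.
- shaker_mouth (a point): Centre of the shaker's open mouth, 65 mm from the shaker's origin along its +x axis.
- rule: Loose portion rule: flat aluminium bar 200 (x) x 40 (y) x 18 mm with dark tick marks, and on its middle an upright black grip 70 (x) x 12 (y) mm that reaches from the bar's top to 65 mm above the bar's underside. About 0.3 kg. Origin at the centre of the underside. The two long sides are alike; each is 20 mm from the centre line.
- rule_end_a (a point): Point on the rule's centre line on its underside, 90 mm from the origin along +x (10 mm from that end).
- rule_end_b (a point): The same 90 mm along -x.
- timer_case: Fixed white counter timer, 100 (x) x 80 (y) x 28 mm, with a dark display and one green dome key 32 mm across; origin on the worktop under its centre; the key's axis is at x = -20 mm, y = 0 in its frame.
- key_top (a point): Top centre of the green dome key, 40.5 mm above the worktop when not pressed.
- key (a joint): Travel of the dome key in m, pressed straight down: 0 = up, 0.006 = bottomed on a hard stop. The resistance starts at about 1.5 N, rises to about 5.5 N at 2 mm, then falls away (the click, made by 3 mm) to about 3.5 N at 4 mm and 1 N near the stop. It springs back when let go.
- sugar_shaker: Bystander: small sugar shaker with a grey dome top, 44 mm across, 90 mm tall, loose; origin at the centre of its underside.
- chunk_0: Chunk of white chocolate, a cream-coloured rounded block 18 x 16 x 15 mm, 12 g; origin at its centre. Five to eight chunks are in the shaker; the absent ones read None.
- chunk_1: Chunk of white chocolate, a cream-coloured rounded block 18 x 16 x 15 mm, 12 g; origin at its centre. Five to eight chunks are in the shaker; the absent ones read None.
- chunk_2: Chunk of white chocolate, a cream-coloured rounded block 18 x 16 x 15 mm, 12 g; origin at its centre. Five to eight chunks are in the shaker; the absent ones read None.
- chunk_3: Chunk of white chocolate, a cream-coloured rounded block 18 x 16 x 15 mm, 12 g; origin at its centre. Five to eight chunks are in the shaker; the absent ones read None.
- chunk_4: Chunk of white chocolate, a cream-coloured rounded block 18 x 16 x 15 mm, 12 g; origin at its centre. Five to eight chunks are in the shaker; the absent ones read None.
- chunk_5: Chunk of white chocolate, a cream-coloured rounded block 18 x 16 x 15 mm, 12 g; origin at its centre. Five to eight chunks are in the shaker; the absent ones read None.
- chunk_6: Chunk of white chocolate, a cream-coloured rounded block 18 x 16 x 15 mm, 12 g; origin at its centre. Five to eight chunks are in the shaker; the absent ones read None.
- chunk_7: Chunk of white chocolate, a cream-coloured rounded block 18 x 16 x 15 mm, 12 g; origin at its centre. Five to eight chunks are in the shaker; the absent ones read None.
Not all that is in view belongs to the job. What is shaped like the shaker but purple or yellow is not meant.

How it is judged:
By the outcome, as a careful person would: the job done as asked, in the order asked, and still so for the second after the job is handed in, with the robot touching nothing.
Of chunk_0, chunk_1, chunk_2, chunk_3, chunk_4, chunk_5, chunk_6, chunk_7 only 5 to 8 are there at a start; the rules pass over those that are not, and their reading is None.
At some moment in a run one of rule may be knocked a few centimetres aside while the robot is not near it.
It also fails if it takes over 208 s, if anything falls off the work surface, if the arm or the gripper's body presses on something with over 40 N, if the wrist force passes 120 N, or if a joint passes its speed limit or range.

ROBOT

A 7-joint arm with a two-finger parallel gripper is mounted at the origin on the work surface; the furniture and walls round the work are solid. World frame = base frame: x ahead of the robot, y to its left, z up, the work surface at z = 0. Lengths are in m, angles in rad, forces in N, time in s.
With the tool pointing down it reaches from about 0.4 to 0.9 m from the base axis. Payload 5.5 kg.
Tool frame: the origin (TCP) lies midway between the tips of the shut fingers; the grasp point (between the pads) lies 19 mm behind it (ctrl.tcp_to_grasp is the distance from the TCP to the grasp point, in m); z points along the fingers, y is the direction in which the jaws open and shut (so a half turn about z gives the same grasp; the last joint's range is limited). The gripper opens to 92 mm and grips with 3 to 60 N. Pads are 19 mm wide; open, the fingers measure 130 mm over their backs; the gripper's body (75 mm by 190 mm) begins 47 mm behind the grasp point.
Start: joints at [1.488, 0.501, -0.427, 1.55, 0.221, 1.138, -0.21], TCP at [0.22, -0.612, 0.227] pointing down, gripper open.
Joint ranges: [-2.88, 2.88], [-0.31, 2.03], [-1.54, 1.56], [0.2, 2.42], [-1.41, 4.55], [0.19, 2.02], [-2.57, 2.57]. Speed limits (rad/s): [2.57, 2.57, 3.14, 3.14, 3.14, 3.14, 3.14].

INTERFACE

Orientations are given as a rotation vector (axis times angle).
In Python, from cell import ctrl gives the robot as it stands. The module is installed in compiled form; this text tells all that it offers.
- The arm moves only by the tool arm_command, never from a script. Its argument "motion" is a list of rows, each an object with "linear": the shift along the tool's x, y, z each as a share of 0.1 m, from -1 to 1, a list of three; "turn": the turn, a rotation vector about the tool's x, y, z each as a share of 360 degrees, from -1 to 1, a list of three; "gripper": the gripper's target within -1 to 1 (fully open at 1, half-way at 0, shut at -1). A call has 1 to 10 rows; each row is the pose to reach, as a shift and turn from the pose commanded when the call began, along the tool's axes at that moment, turning the shorter way round; what a row does not reach only later rows make up. A row lasts 1/8 s, in which the tool goes at most 62.5 mm and 10.7 degrees, less where a joint would pass 70% of its speed; a pose out of reach is approached as far as the arm can. A call with a number of a shift or a turn outside -1 to 1 is refused whole. A call with a gripper value outside its range is refused whole. The fingers move at their own pace and stop on an object; the grip force is fixed at half the most. Time passes only in rows, so rows that repeat a pose let the fingers close. It gives the time, the measured TCP pose, the force and the opening at its end, in the units of the state.
- ctrl.state(): the state, without advancing time (a new reading comes with each control period).
- ctrl.read_camera(name): name is "scene" or "top" or "wrist"; returns the picture (400x640x3 uint8, red, green, blue); there is no depth.
- ctrl.camera_info(name): a dict with "camera_matrix" (3x3 intrinsics, pixels), "k1" (the pictures are not rectified: a ray, as slopes to the right and down, at radius r is drawn at 1 + k1 r^2 times it, then the intrinsics apply), "pose" (4x4, takes a point from camera to world coordinates); the wrist camera has in their place "mount" (4x4, takes a point from camera to tool coordinates, whose origin is the TCP and whose axes are the flange's). Camera axes: x right, y up, looking along -z (the intrinsics and any distortion apply to the point x, -y, -z); pixel columns grow to the right and rows downward; lengths in m; the calibration is good to about 2 mm. A picture is of the moment at which its call begins: read the wrist's pose just before it. camera_info takes no time and is no camera call.
- ctrl.sign_off(): hands the job in, once; it reports no verdict.
The state is a dict: "time": time; "joint_positions": joint angles; "qvel": joint speeds; "effort": joint torques, N m; "tcp_pos": TCP position; "eef_rot": TCP orientation; "force": force on the tool from outside, world axes, zero at the start; "ft_torque": the same for the moment, N m; "finger_gap": opening from 0.0 (shut) to 1.0 (fully open).
Only numpy, scipy, OpenCV 4.12 (cv2) and the standard library are available. Lean on these libraries where they do the work, as an engineer would, in place of code of your own. Each camera call takes 0.05 s, during which the arm holds its last target.

## Working session

There is one attempt and no reset: what is moved stays moved. The work goes in short steps, Python scripts to look and compute and a tool call to move; the robot and the scene stay as the last step left them, time stands still between calls to the robot, and variables do not carry over. Pictures are saved under pics/ and viewed, and the job is handed in when it is done.

Besides the shell and the picture viewer there is one more tool, called after "Call:" by a JSON object that holds its "fn" and its "kwargs". arm_command: Moves the arm, as the interface text tells. Shift numbers are shares of 0.1 m and turn numbers shares of 360 degrees, none past 1 either way. Its arguments: {"type":"object","properties":{"motion":{"type":"array"}},"required":["motion"]}

```bash
mkdir -p pics; ls; python3 - <<'E'
from cell import ctrl
import cv2,numpy as np
s=ctrl.state();print(s)
for n in ["scene","top","wrist"]:
    im=ctrl.read_camera(n);cv2.imwrite(f"pics/{n}0.png",im[:,:,::-1]);print(n,ctrl.camera_info(n))
print(ctrl.tcp_to_grasp)
E
```

```text
pics
{'time': 0.0, 'joint_positions': array([ 1.48818149,  0.50188157, -0.4267597 ,  1.55144682,  0.22078515,
        1.13830982, -0.21029758]), 'qvel': array([ 0.00011911,  0.00082989, -0.0001892 ,  0.00039264,  0.00028005,
       -0.00050108, -0.00075691]), 'effort': array([-1.49851935e-04, -5.66590440e+01, -5.81540376e+00, -2.79110759e+01,
       -6.84367935e-02,  3.07571457e-02,  1.45962317e-04]), 'tcp_pos': array([ 0.22003035, -0.61087194,  0.22565576]), 'eef_rot': array([-3.09279515e+00, -5.40197359e-01,  4.27353299e-04]), 'force': array([-0.38411795,  0.08995999, -0.38503039]), 'ft_torque': array([ 0.02462058, -0.00889488,  0.00055852]), 'finger_gap': 0.9983637258619323}
scene {'camera_matrix': array([[520.14844897,   0.        , 326.38301185],
       [  0.        , 520.14844897, 194.48581289],
       [  0.        ,   0.        ,   1.        ]]), 'k1': -0.15004668332930088, 'pose': array([[ 0.57516532,  0.39757159, -0.71492775, -0.67747111],
       [-0.81801154,  0.28644627, -0.49880422, -0.71241401],
       [ 0.006478  ,  0.87171404,  0.48997211,  0.88610143],
       [ 0.    
[... 467 characters left out ...]
5e-01,  9.79094463e-01,
         1.27339285e+00],
       [ 0.00000000e+00,  0.00000000e+00,  0.00000000e+00,
         1.00000000e+00]])}
wrist {'camera_matrix': array([[336.29965468,   0.        , 320.25018338],
       [  0.        , 336.29965468, 203.26166745],
       [  0.        ,   0.        ,   1.        ]]), 'k1': -0.0415117301775376, 'mount': array([[ 1.36908119e-03,  9.58203069e-01,  2.86085659e-01,
         7.70220686e-02],
       [ 9.99999062e-01, -1.30444523e-03, -4.16506313e-04,
        -4.24243887e-04],
       [-2.59145550e-05,  2.86085961e-01, -9.58203956e-01,
        -1.58266513e-01],
       [ 0.00000000e+00,  0.00000000e+00,  0.00000000e+00,
         1.00000000e+00]])}
0.0188
```

View pics/scene0.png

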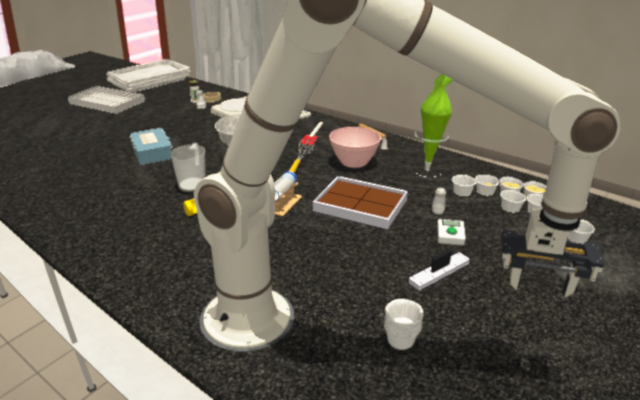

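View pics/top0.png

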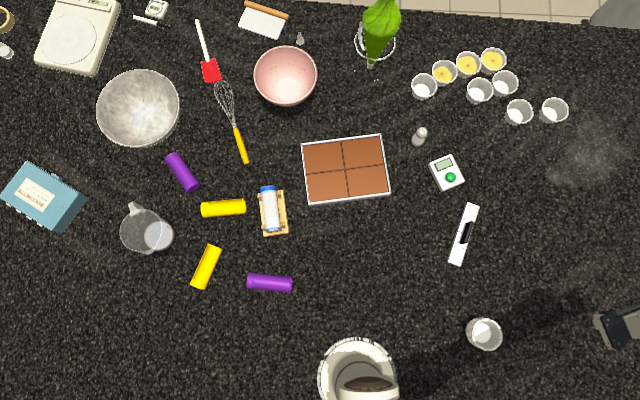

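View pics/wrist0.png

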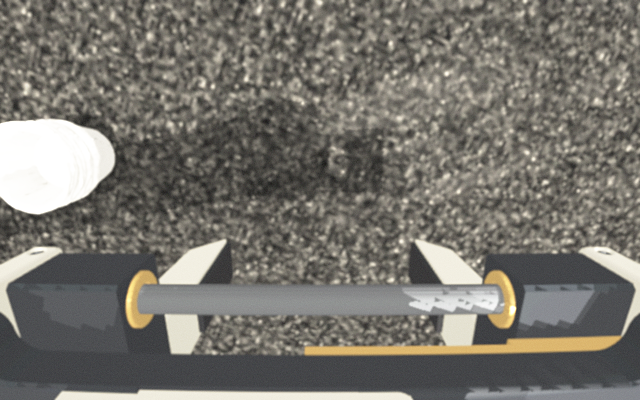

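Candidates for the shaker in the top view: purple (182,172) and (270,283), yellow (223,208) and (206,266), clear with a blue end on the wooden stand (272,210). The last one fits the description, so I'm checking it in enlarged crops.

```bash
cat > h.py <<'E'
import numpy as np,cv2
from cell import ctrl
from scipy.spatial.transform import Rotation as R
def campose(n,st=None):
    ci=ctrl.camera_info(n)
    if n=="wrist":
        T=np.eye(4);T[:3,:3]=R.from_rotvec(st["eef_rot"]).as_matrix();T[:3,3]=st["tcp_pos"]
        return ci,T@ci["mount"]
    return ci,ci["pose"]
def ray(n,uv,st=None):
    ci,P=campose(n,st)
    p=cv2.undistortPoints(np.array([[uv]],float),ci["camera_matrix"],np.array([ci["k1"],0,0,0.]))[0,0]
    d=P[:3,:3]@np.array([p[0],-p[1],-1.]);return P[:3,3],d/np.linalg.norm(d)
def onz(n,uv,z,st=None):
    o,d=ray(n,uv,st);return o+d*(z-o[2])/d[2]
def tri(rs):
    A=np.zeros((3,3));b=np.zeros(3)
    for o,d in rs:
        M=np.eye(3)-np.outer(d,d);A+=M;b+=M@o
    x=np.linalg.solve(A,b)
    return x,[np.linalg.norm((np.eye(3)-np.outer(d,d))@(x-o)) for o,d in rs]
def proj(n,X,st=None):
    ci,P=campose(n,st)
    c=P[:3,:3].T@(np.array(X)-P[:3,3]);x,y=c[0]/-c[2],-c[1]/-c[2]
    k=1+ci["k1"]*(x*x+y*y);K=ci["camera_matrix"]
    return K[0,0]*x*k+K[0,2],K[1,1]*y*k+K[1,2]
def crop(im,u0,v0,u1,v1,s,f):
    cv2.imwrite(f,cv2.resize(im[v0:v1,u0:u1,::-1],None,fx=s,fy=s,interpolation=cv2.INTER_CUBIC))
E
python3 - <<'E'
import cv2
for n,(a,b,c,d),k in [("top",(240,170,310,245),8),("top",(290,125,400,215),7),("top",(400,110,500,280),3.5)]:
    im=cv2.imread(f"pics/{n}0.png")[b:d,a:c]
    cv2.imwrite(f"pics/c_{a}.png",cv2.resize(im,None,fx=k,fy=k,interpolation=cv2.INTER_CUBIC))
E
```

```text
(no output)
```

View pics/c_240.png

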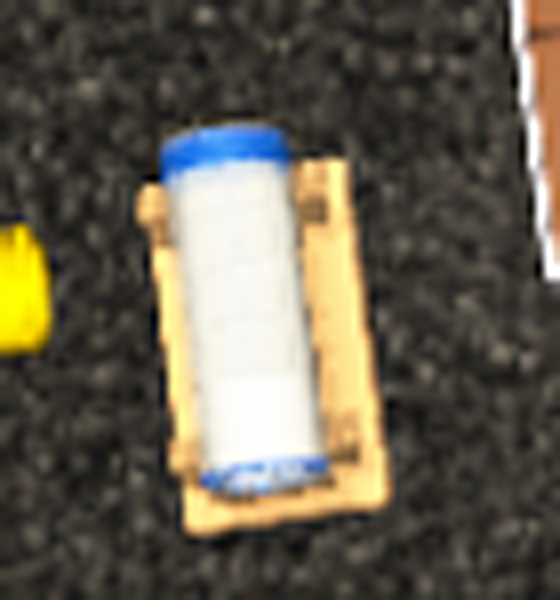

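View pics/c_290.png

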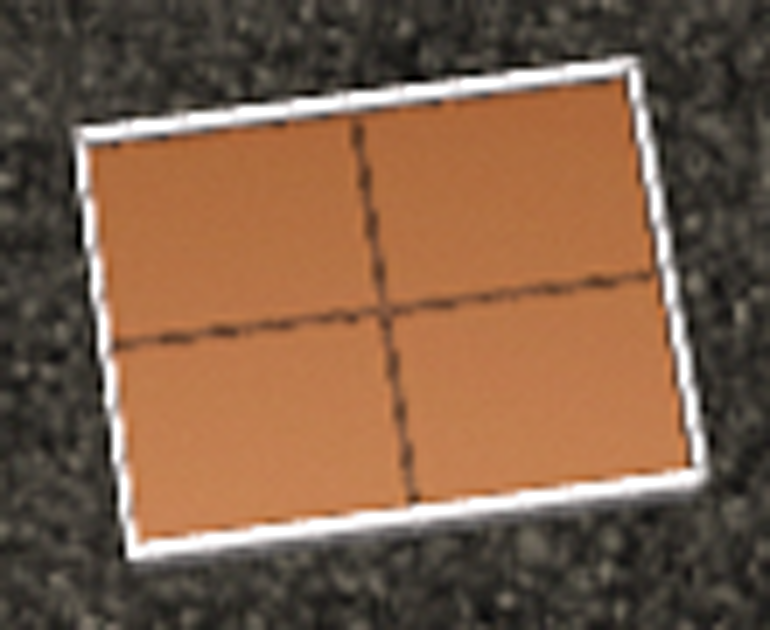

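View pics/c_400.png

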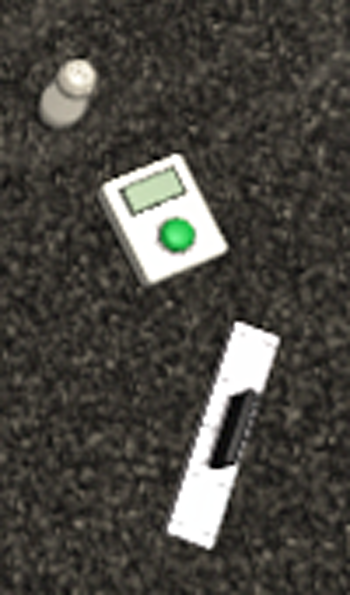

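The clear tube lies on the stand at top (272,210). It shows a wide blue band at the far end (270,188) and a thin blue rim at the near end (273,229). The wrist camera has to settle which end is the mouth.

```bash
python3 - <<'E'
from h import *
for name,uv,z in [("far cap",(268.5,188),.07),("near",(273,229),.07),
 ("tinTL",(290+80/7,125+133/7),.036),("tinTR",(290+634/7,125+62/7),.036),("tinBR",(290+703/7,125+478/7),.036),("tinBL",(290+132/7,125+556/7),.036),("cross",(290+383/7,125+311/7),.024),
 ("stTL",(240+137/8,170+185/8),.0),("stTR",(240+345/8,170+160/8),.01),("stBR",(240+388/8,170+500/8),.01),("stBL",(240+188/8,170+530/8),.01),
 ("key",(400+177/3.5,110+233/3.5),.0405),("ruleTop",(400+258/3.5,110+330/3.5),.018),("ruleBot",(400+190/3.5,110+540/3.5),.018),("grip",(400+233/3.5,110+428/3.5),.065),
 ("sugar",(400+77/3.5,110+75/3.5),.09),("y1",(223,208),.024),("purp",(182,172),.024),("cup",(480,330),.05)]:
    print(name,onz("top",uv,z).round(4))
E
```

```text
far cap [0.5428 0.2882 0.07  ]
near [0.4187 0.2655 0.07  ]
tinTL [0.6994 0.1993 0.036 ]
tinTR [ 0.7455 -0.0517  0.036 ]
tinBR [ 0.5518 -0.086   0.036 ]
tinBL [0.5046 0.165  0.036 ]
cross [0.6254 0.0581 0.024 ]
stTL [0.5407 0.3338 0.    ]
stTR [0.5525 0.2504 0.01  ]
stBR [0.4179 0.2245 0.01  ]
stBL [0.4026 0.3012 0.01  ]
key [ 0.6131 -0.2719  0.0405]
ruleTop [ 0.533  -0.3498  0.018 ]
ruleBot [ 0.3439 -0.2857  0.018 ]
grip [ 0.4368 -0.3092  0.065 ]
sugar [ 0.7382 -0.1715  0.09  ]
y1 [0.4831 0.4317 0.024 ]
purp [0.5926 0.5728 0.024 ]
cup [ 0.1585 -0.346   0.05  ]
```

Call:
{"fn": "arm_command", "kwargs": {"motion": [{"linear":[0.85,-0.48,-0.06],"turn":[0,0,0],"gripper":1},{"linear":[0.85,-0.48,-0.06],"turn":[0,0,0],"gripper":1}]}}

```text
time: 0.4
tcp_pos: [0.2863, -0.535, 0.2325]
eef_rot: [-3.093, -0.544, -0.002]
force: [0.7, -0.4, 0.3]
finger_gap: 0.997
```

Call:
{"fn": "arm_command", "kwargs": {"motion": [{"linear":[0.85,-0.48,-0.06],"turn":[0,0,0],"gripper":1},{"linear":[0.85,-0.48,-0.06],"turn":[0,0,0],"gripper":1}]}}

```text
time: 0.65
tcp_pos: [0.3503, -0.4604, 0.2389]
eef_rot: [-3.093, -0.546, -0.002]
force: [0.9, -1.0, 0.3]
finger_gap: 1.005
```

Call:
{"fn": "arm_command", "kwargs": {"motion": [{"linear":[0.85,-0.48,-0.06],"turn":[0,0,0],"gripper":1},{"linear":[0.85,-0.48,-0.06],"turn":[0,0,0],"gripper":1}]}}

```text
time: 0.9
tcp_pos: [0.4137, -0.3863, 0.245]
eef_rot: [-3.093, -0.546, -0.002]
force: [-0.6, 0.2, -0.1]
finger_gap: 1.003
```

Call:
{"fn": "arm_command", "kwargs": {"motion": [{"linear":[0.85,-0.48,-0.06],"turn":[0,0,0],"gripper":1},{"linear":[0.85,-0.48,-0.06],"turn":[0,0,0],"gripper":1}]}}

```text
time: 1.15
tcp_pos: [0.4773, -0.3122, 0.251]
eef_rot: [-3.093, -0.546, -0.002]
force: [-0.5, -0.1, 0.6]
finger_gap: 1.002
```

```bash
cat > snap.py <<'E'
import sys,pickle
from h import *
st=ctrl.state()
n=sys.argv[1];cam=sys.argv[2] if len(sys.argv)>2 else "wrist"
im=ctrl.read_camera(cam)
pickle.dump(st,open(f"pics/{n}.pkl","wb"));cv2.imwrite(f"pics/{n}.png",im[:,:,::-1])
if len(sys.argv)>6:
    a,b,c,d=map(int,sys.argv[3:7]);s=min(800/(c-a),600/(d-b));crop(im,a,b,c,d,s,f"pics/{n}_c.png")
E
python3 snap.py rule1
```

```text
(no output)
```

View pics/rule1.png

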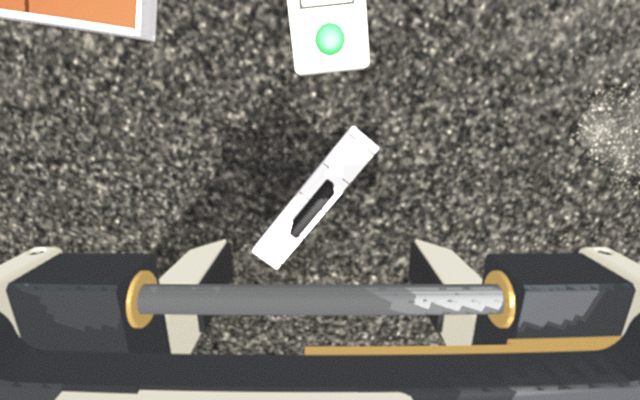

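Call:
{"fn": "arm_command", "kwargs": {"motion": [{"linear":[0.38,-0.9,0],"turn":[0,0,0],"gripper":1},{"linear":[0.38,-0.9,0],"turn":[0,0,0],"gripper":1}]}}

```text
time: 1.45
tcp_pos: [0.4804, -0.2149, 0.2505]
eef_rot: [-3.093, -0.544, 0.0]
force: [0.5, 0.8, -0.1]
finger_gap: 0.994
```

Call:
{"fn": "arm_command", "kwargs": {"motion": [{"linear":[0.38,-0.9,0],"turn":[0,0,0],"gripper":1},{"linear":[0.38,-0.9,0],"turn":[0,0,0],"gripper":1}]}}

```text
time: 1.7
tcp_pos: [0.4854, -0.1173, 0.2508]
eef_rot: [-3.093, -0.545, -0.0]
force: [0.9, -0.0, 0.7]
finger_gap: 0.997
```

Call:
{"fn": "arm_command", "kwargs": {"motion": [{"linear":[0.38,-0.9,0],"turn":[0,0,0],"gripper":1},{"linear":[0.38,-0.9,0],"turn":[0,0,0],"gripper":1}]}}

```text
time: 1.95
tcp_pos: [0.4905, -0.0198, 0.2509]
eef_rot: [-3.094, -0.545, -0.001]
force: [-0.1, -0.5, -0.1]
finger_gap: 1.003
```

Call:
{"fn": "arm_command", "kwargs": {"motion": [{"linear":[0.38,-0.9,0],"turn":[0,0,0],"gripper":1},{"linear":[0.38,-0.9,0],"turn":[0,0,0],"gripper":1}]}}

```text
time: 2.2
tcp_pos: [0.4957, 0.0777, 0.2509]
eef_rot: [-3.093, -0.545, -0.001]
force: [0.7, -0.3, 0.6]
finger_gap: 1.001
```

Call:
{"fn": "arm_command", "kwargs": {"motion": [{"linear":[0.38,-0.9,0],"turn":[0,0,0],"gripper":1},{"linear":[0.38,-0.9,0],"turn":[0,0,0],"gripper":1}]}}

```text
time: 2.45
tcp_pos: [0.5008, 0.1753, 0.2509]
eef_rot: [-3.093, -0.545, -0.001]
force: [-0.0, 0.7, 0.2]
finger_gap: 0.999
```

Call:
{"fn": "arm_command", "kwargs": {"motion": [{"linear":[0.38,-0.9,0],"turn":[0,0,0.026],"gripper":1},{"linear":[0.38,-0.9,0],"turn":[0,0,0.026],"gripper":1}]}}

```text
time: 2.7
tcp_pos: [0.506, 0.2725, 0.2507]
eef_rot: [-3.128, -0.286, 0.0]
force: [-0.6, -0.7, 0.6]
finger_gap: 1.001
```

```bash
python3 snap.py sh1
```

```text
(no output)
```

View pics/sh1.png

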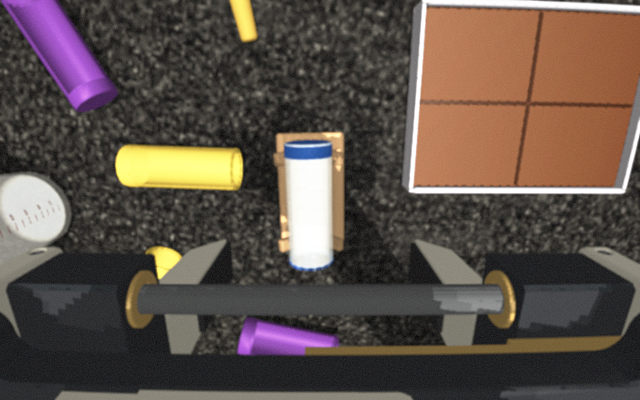

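```bash
python3 - <<'E'
from h import *
im=cv2.imread("pics/sh1.png")[:,:,::-1]
crop(im,260,120,360,285,3.6,"pics/sh1_c.png")
E
```

```text
(no output)
```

View pics/sh1_c.png

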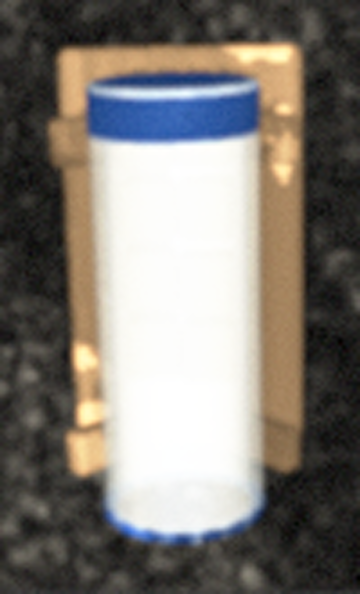

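```bash
python3 - <<'E'
from h import *
import pickle
st=pickle.load(open("pics/sh1.pkl","rb"))
a,b=[tri([ray("wrist",w,st),ray("top",t)]) for w,t in [((308.3,158),(269,190.6)),((311.7,269),(272.7,227.7))]]
print(a,b)
d=b[0]-a[0];print(np.linalg.norm(d),np.degrees(np.arctan2(d[1],d[0])))
print(proj("top",[.48,.277,.094]),proj("wrist",[.48,.277,.094],st))
# tin in wrist view: inner cross
print(tri([ray("wrist",(528,103),st),ray("top",(344.7,169.4))]))
print(tri([ray("wrist",(409,190),st),ray("top",(308.9,204.4))]))
# predict tin from top est
from math import *
E
```

```text
(array([0.530352  , 0.28641968, 0.08557248]), [np.float64(0.0027946182689990687), np.float64(0.00279461826899905)]) (array([0.41876552, 0.26445507, 0.09588748]), [np.float64(0.0012306160674261247), np.float64(0.0012306160674260581)])
0.1141945077928329 -168.86430464878634
(np.float64(269.6226523076137), np.float64(207.02667850099417)) (np.float64(311.36629288021373), np.float64(210.7127136044659))
(array([0.62620866, 0.05802178, 0.0218509 ]), [np.float64(6.504336522760766e-05), np.float64(6.504336522752352e-05)])
(array([0.50549177, 0.16609116, 0.02796886]), [np.float64(0.0011815085681762749), np.float64(0.0011815085681763282)])
```

Call:
{"fn": "arm_command", "kwargs": {"motion": [{"linear":[-0.22,-0.09,0.5],"turn":[0,0,0],"gripper":1},{"linear":[-0.22,-0.09,1.0],"turn":[0,0,0],"gripper":1},{"linear":[-0.22,-0.09,1.0],"turn":[0,0,0],"gripper":1}]}}

```text
time: 3.12
tcp_pos: [0.4805, 0.2721, 0.1473]
eef_rot: [3.125, 0.287, -0.012]
force: [-0.3, -1.0, 0.6]
finger_gap: 0.997
```

```bash
python3 snap.py sh2
```

```text
(no output)
```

View pics/sh2.png

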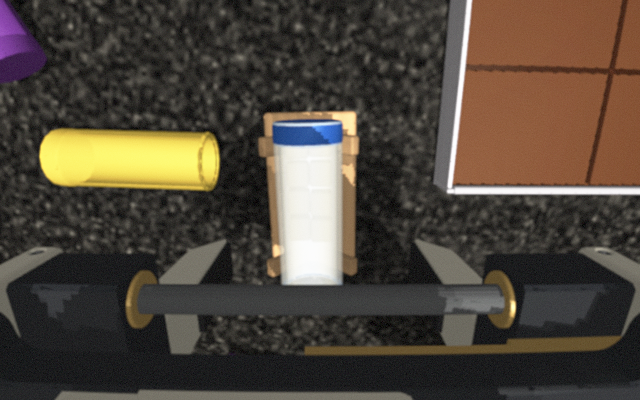

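```bash
cat > to.py <<'E'
# usage: to.py x y z yaw_deg [tilt_deg about tool y at grasp]  -> tool-frame delta
import sys
from h import *
def target(yaw,tilt=0):
    c,s=np.cos(np.radians(yaw)),np.sin(np.radians(yaw))
    M=np.array([[c,s,0],[s,-c,0],[0,0,-1.]]).T
    M=np.column_stack([[c,s,0],[s,-c,0],[0,0,-1.]])
    return M@R.from_euler('y',tilt,degrees=True).as_matrix()
def delta(p,yaw,tilt=0):
    st=ctrl.state();M=R.from_rotvec(st["eef_rot"]).as_matrix()
    d=M.T@(np.array(p)-st["tcp_pos"])
    r=R.from_matrix(M.T@target(yaw,tilt)).as_rotvec()
    return d/.1,r/(2*np.pi),st
if __name__=="__main__":
    a=list(map(float,sys.argv[1:]))
    d,r,st=delta(a[:3],a[3],a[4] if len(a)>4 else 0)
    print("t",st["time"],"pos",st["tcp_pos"].round(4),"rot",st["eef_rot"].round(3));print("lin",d.round(3),"turn",r.round(4))
    x=R.from_rotvec(st["eef_rot"]).as_matrix();print("yaw",np.degrees(np.arctan2(x[1,0],x[0,0])).round(2),"toolz",x[:,2].round(3))
E
python3 to.py .4825 .277 .051 10.7
python3 - <<'E'
from h import *
import pickle
st=pickle.load(open("pics/sh2.pkl","rb"))
for a,b in [((307,147),(269,190.6))]: print(tri([ray("wrist",a,st),ray("top",b)]))
# axis line on z .07/.094 from wrist silhouettes
for uv in [(307,147),(310,210),(311,260)]: print(onz("wrist",uv,.094,st))
E
```

```text
t 3.175 pos [0.4825 0.2736 0.1499] rot [ 3.127  0.286 -0.005]
lin [ 0.009 -0.034  0.989] turn [ 0.0001  0.0005 -0.0007]
yaw 10.45 toolz [-0.003 -0.001 -1.   ]
(array([0.52905831, 0.28637453, 0.09012175]), [np.float64(0.003475360479714368), np.float64(0.003475360479714427)])
[0.52834157 0.28957941 0.094     ]
[0.48789385 0.2805018  0.094     ]
[0.45210556 0.27346545 0.094     ]
```

Call:
{"fn": "arm_command", "kwargs": {"motion": [{"linear":[0,-0.045,0.4],"turn":[0,0,0],"gripper":1},{"linear":[0,-0.045,0.7],"turn":[0,0,0],"gripper":1},{"linear":[0,-0.045,0.98],"turn":[0,0,0],"gripper":1},{"linear":[0,-0.045,0.98],"turn":[0,0,0],"gripper":1},{"linear":[0,-0.045,0.98],"turn":[0,0,0],"gripper":1}]}}

```text
time: 3.8
tcp_pos: [0.4843, 0.2799, 0.055]
eef_rot: [-3.127, -0.285, -0.005]
force: [-0.7, -0.5, 0.5]
finger_gap: 1.0
```

```bash
python3 snap.py sh3; python3 to.py .4825 .278 .051 10.7
```

```text
t 3.85 pos [0.4843 0.2799 0.0551] rot [-3.127 -0.285 -0.005]
lin [-0.022  0.016  0.041] turn [-0.0002 -0.0006 -0.0008]
yaw 10.42 toolz [ 0.003  0.002 -1.   ]
```

View pics/sh3.png

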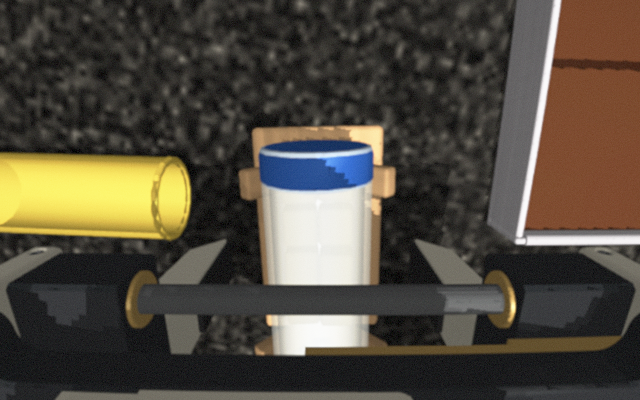

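Call:
{"fn": "arm_command", "kwargs": {"motion": [{"linear":[-0.02,0,0.04],"turn":[0,0,0],"gripper":1},{"linear":[-0.02,0,0.04],"turn":[0,0,0],"gripper":-0.2},{"linear":[-0.02,0,0.04],"turn":[0,0,0],"gripper":-1},{"linear":[-0.02,0,0.04],"turn":[0,0,0],"gripper":-1},{"linear":[-0.02,0,0.04],"turn":[0,0,0],"gripper":-1},{"linear":[-0.02,0,0.04],"turn":[0,0,0],"gripper":-1},{"linear":[-0.02,0,0.04],"turn":[0,0,0],"gripper":-1},{"linear":[-0.02,0,0.04],"turn":[0,0,0],"gripper":-1}]}}

```text
time: 4.85
tcp_pos: [0.4803, 0.2798, 0.0489]
eef_rot: [-3.127, -0.288, -0.001]
force: [-1.0, 5.4, -0.6]
finger_gap: 0.517
```

```bash
python3 snap.py sh4; python3 to.py .4825 .278 .15 10.7; python3 -c "
from cell import ctrl;print(ctrl.state()['finger_gap'],ctrl.state()['joint_positions'].round(2))"
```

```text
t 4.9 pos [0.4803 0.2798 0.0489] rot [-3.127 -0.288 -0.   ]
lin [ 0.019  0.02  -1.011] turn [-0.0002 -0.0001 -0.0005]
yaw 10.51 toolz [ 0.     0.002 -1.   ]
0.5181298218101412 [-0.07  0.64 -0.65  1.91  0.54  0.78 -2.41]
```

View pics/sh4.png

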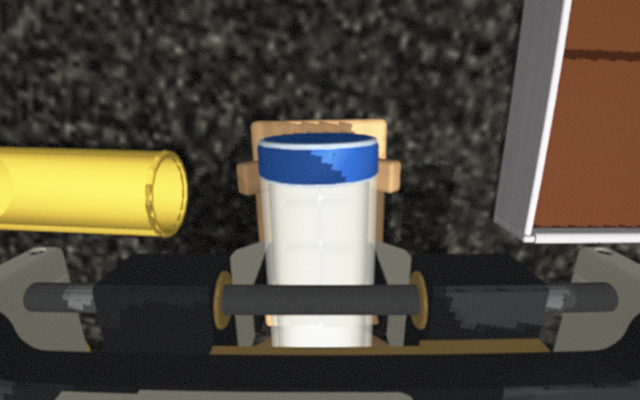

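Call:
{"fn": "arm_command", "kwargs": {"motion": [{"linear":[0,0,-0.1],"turn":[0,0,0],"gripper":-1},{"linear":[0,0,-0.25],"turn":[0,0,0],"gripper":-1},{"linear":[0,0,-0.4],"turn":[0,-0.01,0],"gripper":-1},{"linear":[0,0,-0.6],"turn":[0,-0.02,0],"gripper":-1},{"linear":[0,0,-0.8],"turn":[0,-0.028,0],"gripper":-1},{"linear":[0,0,-0.8],"turn":[0,-0.028,0],"gripper":-1}]}}

```text
time: 5.65
tcp_pos: [0.4829, 0.2786, 0.1305]
eef_rot: [3.103, 0.28, -0.268]
force: [0.3, -0.2, -1.5]
finger_gap: 0.52
```

```bash
cat > pour.py <<'E'
# pour.py lx ly lipz tilt [n]: tool delta for mouth at tin-local (lx,ly), lower lip height lipz, tilt
import sys
from to import *
C=np.array([.6258,.0575]);Y=np.radians(10.3)
def tcp_for(lx,ly,lip,tilt,yaw=10.4):
    M=target(yaw,tilt);t=np.radians(tilt)
    m=np.array([*(C+[lx*np.cos(Y)-ly*np.sin(Y),lx*np.sin(Y)+ly*np.cos(Y)]),lip+.024*np.cos(t)])
    return m+.064*M[:,0]+.0211*M[:,2]
if __name__=="__main__":
    a=list(map(float,sys.argv[1:]))
    p=tcp_for(*a[:4]);d,r,st=delta(p,10.4,a[3])
    print("tcp now",st["tcp_pos"].round(4),"target",p.round(4));print("lin",d.round(3),"turn",r.round(4),"t",round(st["time"],2), "J",st["joint_positions"].round(2))
E
python3 snap.py sh5; python3 snap.py top5 top 220 100 420 250;python3 pour.py .06 .063 .10 -10;python3 pour.py .06 .063 .045 20
```

```text
tcp now [0.4805 0.278  0.1286] target [0.732  0.1409 0.0917]
lin [ 2.255  1.802 -0.023] turn [0.0001 0.0001 0.    ] t 5.75 J [-0.    0.64 -0.74  1.72  0.37  1.12 -2.25]
tcp now [0.4805 0.278  0.1286] target [0.7398 0.1424 0.0696]
lin [2.373 1.802 0.181] turn [0.0001 0.0834 0.0001] t 5.75 J [-0.    0.64 -0.74  1.72  0.37  1.12 -2.25]
```

View pics/sh5.png

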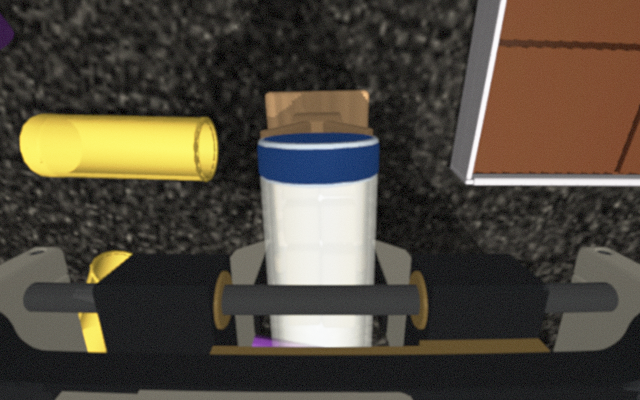

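View pics/top5_c.png

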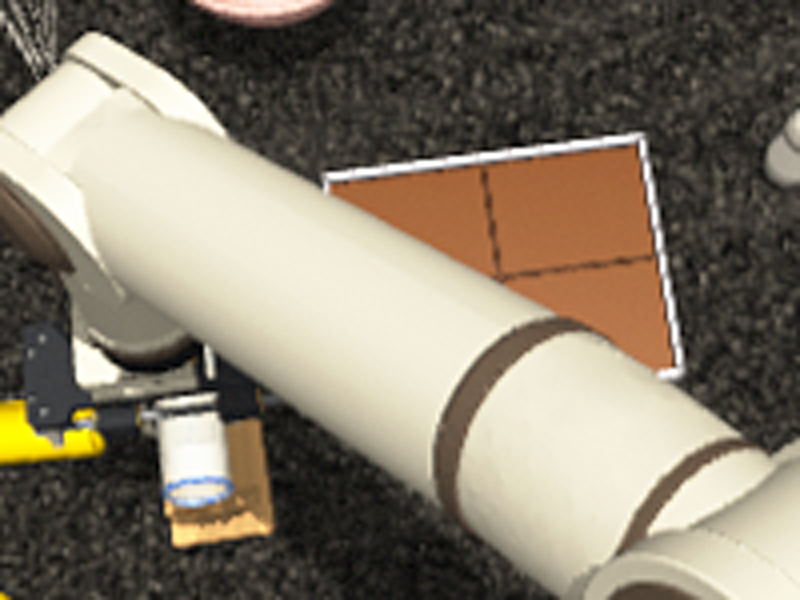

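Call:
{"fn": "arm_command", "kwargs": {"motion": [{"linear":[0.08,0.06,0],"turn":[0,0,0],"gripper":-1},{"linear":[0.22,0.17,0],"turn":[0,0,0],"gripper":-1},{"linear":[0.4,0.31,0],"turn":[0,0,0],"gripper":-1},{"linear":[0.6,0.47,0],"turn":[0,0,0],"gripper":-1},{"linear":[0.8,0.63,0],"turn":[0,0,0],"gripper":-1}]}}

```text
time: 6.38
tcp_pos: [0.5715, 0.229, 0.1139]
eef_rot: [3.1, 0.281, -0.273]
force: [0.4, 0.7, -2.4]
finger_gap: 0.519
```

Call:
{"fn": "arm_command", "kwargs": {"motion": [{"linear":[0.2,0.16,0],"turn":[0,0,0],"gripper":-1},{"linear":[0.4,0.32,0],"turn":[0,0,0],"gripper":-1},{"linear":[0.6,0.48,0],"turn":[0,0,0],"gripper":-1},{"linear":[0.8,0.64,0],"turn":[0,0,0],"gripper":-1}]}}

```text
time: 6.88
tcp_pos: [0.6603, 0.1799, 0.0996]
eef_rot: [3.1, 0.281, -0.274]
force: [0.5, 0.9, -2.2]
finger_gap: 0.518
```

Call:
{"fn": "arm_command", "kwargs": {"motion": [{"linear":[0.18,0.14,0],"turn":[0,0,0],"gripper":-1},{"linear":[0.36,0.28,0],"turn":[0,0,0],"gripper":-1},{"linear":[0.5,0.4,0],"turn":[0,0,0],"gripper":-1},{"linear":[0.6,0.5,0],"turn":[0,0,0],"gripper":-1},{"linear":[0.6,0.5,0],"turn":[0,0,0],"gripper":-1}]}}

```text
time: 7.5
tcp_pos: [0.7266, 0.1415, 0.0891]
eef_rot: [3.1, 0.279, -0.274]
force: [0.4, -0.5, -2.3]
finger_gap: 0.52
```

```bash
python3 snap.py top6 top 260 80 460 230;python3 snap.py sc6 scene 250 130 450 280;python3 snap.py wr6;python3 pour.py .06 .063 .045 20
```

```text
tcp now [0.725  0.1446 0.0902] target [0.7398 0.1424 0.0696]
lin [0.175 0.049 0.178] turn [-0.0002  0.0837  0.0003] t 7.65 J [ 0.09  0.96 -0.62  1.17  0.48  1.34 -1.9 ]
```

View pics/top6_c.png

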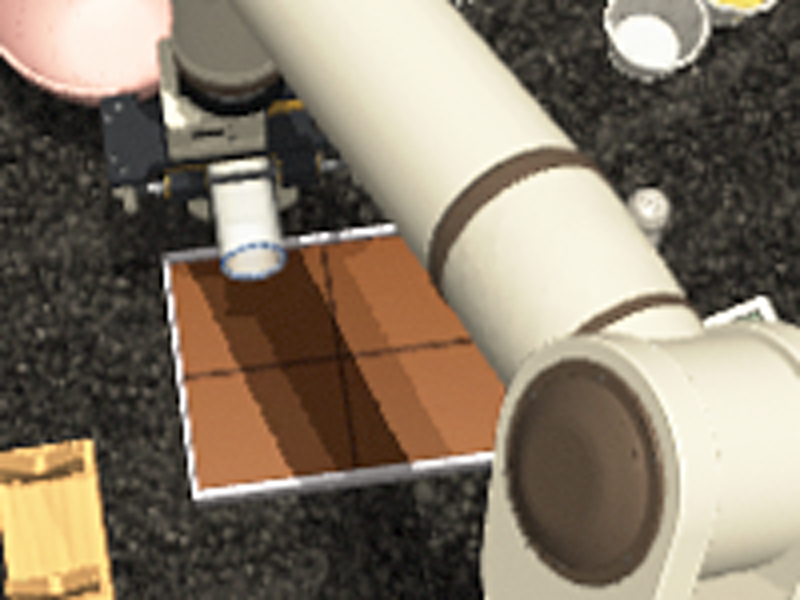

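View pics/sc6_c.png

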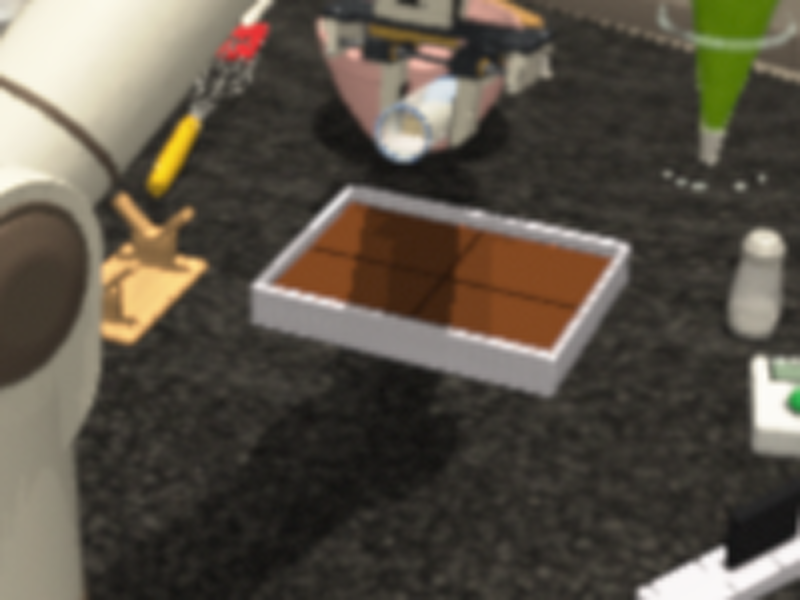

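View pics/wr6.png

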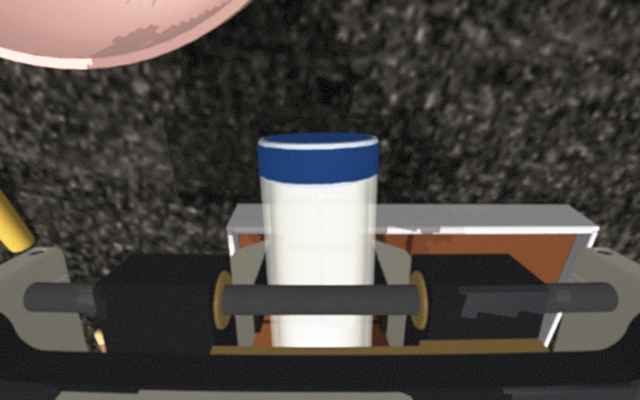

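Call:
{"fn": "arm_command", "kwargs": {"motion": [{"linear":[0.04,0.02,0.05],"turn":[0,0.015,0],"gripper":-1},{"linear":[0.08,0.03,0.1],"turn":[0,0.03,0],"gripper":-1},{"linear":[0.11,0.05,0.13],"turn":[0,0.05,0],"gripper":-1},{"linear":[0.15,0.05,0.16],"turn":[0,0.07,0],"gripper":-1},{"linear":[0.175,0.05,0.178],"turn":[0,0.084,0],"gripper":-1},{"linear":[0.175,0.05,0.178],"turn":[0,0.084,0],"gripper":-1}]}}

```text
time: 8.4
tcp_pos: [0.7376, 0.1417, 0.0692]
eef_rot: [-3.051, -0.283, -0.537]
force: [-0.3, -0.3, -2.3]
finger_gap: 0.52
```

```bash
python3 snap.py top7 top 260 80 460 230;python3 snap.py sc7 scene 290 130 430 235;python3 pour.py .06 .063 .045 24; python3 pour.py .06 .063 .045 0
```

```text
tcp now [0.7406 0.1421 0.0705] target [0.7395 0.1423 0.0737]
lin [ 0.001 -0.004 -0.033] turn [-0.      0.0108  0.0003] t 8.5 J [ 0.15  0.71 -0.53  1.72  0.73  0.53 -2.19]
tcp now [0.7406 0.1421 0.0705] target [0.7365 0.1418 0.0479]
lin [-0.116 -0.004  0.198] turn [ 0.     -0.0559  0.0003] t 8.5 J [ 0.15  0.71 -0.53  1.72  0.73  0.53 -2.19]
```

View pics/top7_c.png

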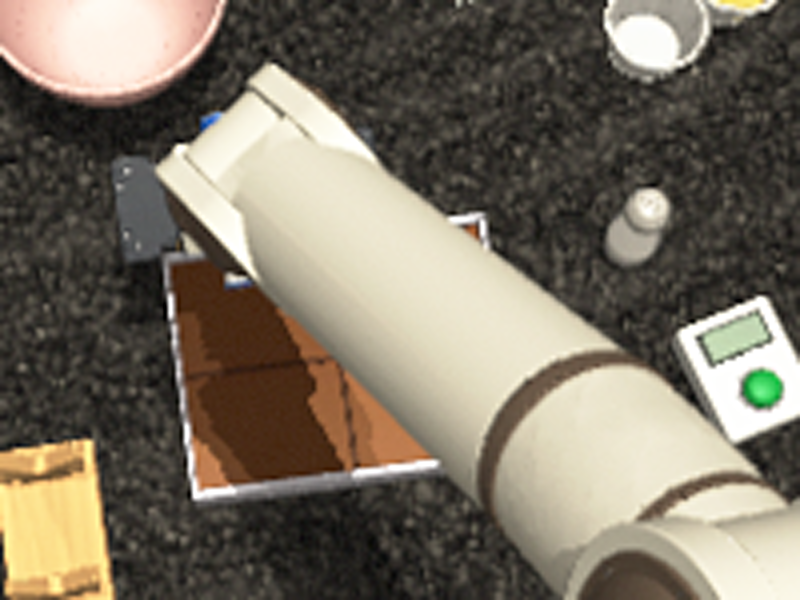

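View pics/sc7_c.png

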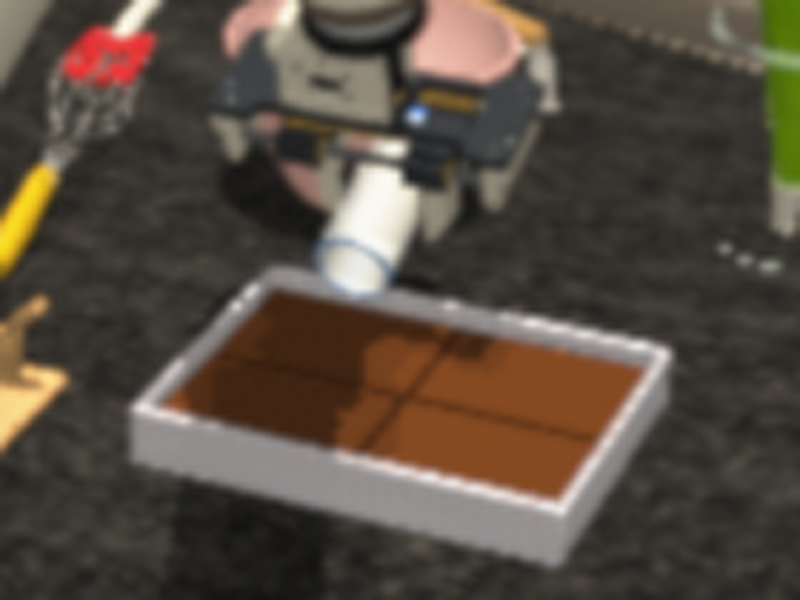

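Call:
{"fn": "arm_command", "kwargs": {"motion": [{"linear":[0,0,-0.02],"turn":[0,0.007,0],"gripper":-1},{"linear":[0,0,-0.04],"turn":[0,0.014,0],"gripper":-1},{"linear":[0,0,-0.04],"turn":[0,0.014,0],"gripper":-1}]}}

```text
time: 8.88
tcp_pos: [0.7393, 0.1417, 0.0736]
eef_rot: [-3.016, -0.277, -0.673]
force: [-0.6, -0.2, -2.8]
finger_gap: 0.52
```

```bash
python3 snap.py sc8 scene 290 130 430 235;python3 pour.py .06 .063 .045 28;python3 pour.py .06 .063 .045 0
```

```text
tcp now [0.7398 0.1417 0.0738] target [0.7389 0.1422 0.0776]
lin [ 0.009 -0.006 -0.037] turn [-0.      0.0079  0.0002] t 8.93 J [ 0.1   0.66 -0.44  1.81  0.81  0.38 -2.3 ]
tcp now [0.7398 0.1417 0.0738] target [0.7365 0.1418 0.0479]
lin [-0.139 -0.006  0.221] turn [ 0.     -0.0699  0.0002] t 8.93 J [ 0.1   0.66 -0.44  1.81  0.81  0.38 -2.3 ]
```

View pics/sc8_c.png

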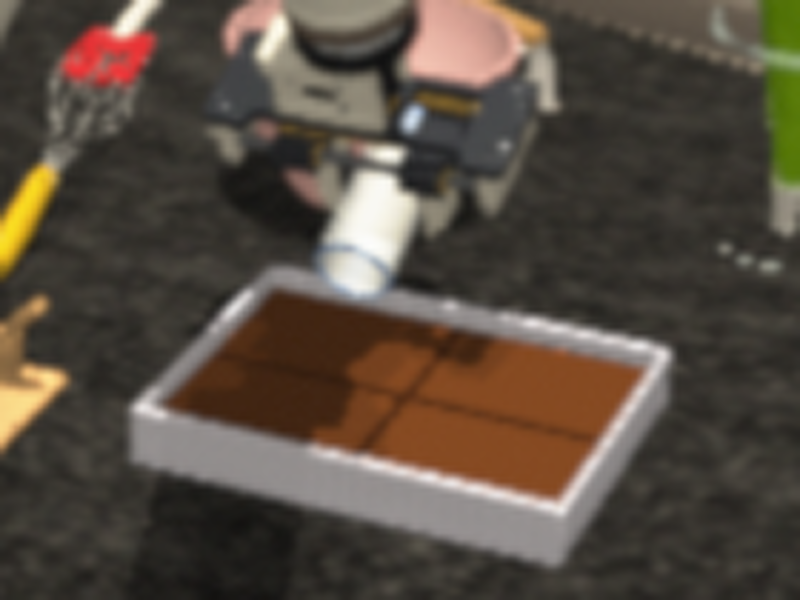

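Call:
{"fn": "arm_command", "kwargs": {"motion": [{"linear":[0,0,-0.02],"turn":[0,0.005,0],"gripper":-1},{"linear":[0.01,0,-0.03],"turn":[0,0.008,0],"gripper":-1},{"linear":[0.01,0,-0.03],"turn":[0,0.008,0],"gripper":-1}]}}

```text
time: 9.3
tcp_pos: [0.739, 0.1414, 0.0767]
eef_rot: [-2.994, -0.275, -0.748]
force: [0.5, -0.3, -1.7]
finger_gap: 0.523
```

```bash
python3 snap.py sc9 scene 290 130 430 235;python3 pour.py .06 .063 .045 31;python3 pour.py .06 .063 .045 0
```

```text
tcp now [0.7391 0.1414 0.0767] target [0.7382 0.1421 0.0804]
lin [ 0.011 -0.008 -0.037] turn [-0.      0.0081  0.0002] t 9.35 J [ 0.04  0.63 -0.36  1.85  0.87  0.29 -2.39]
tcp now [0.7391 0.1414 0.0767] target [0.7365 0.1418 0.0479]
lin [-0.157 -0.008  0.242] turn [ 0.     -0.078   0.0002] t 9.35 J [ 0.04  0.63 -0.36  1.85  0.87  0.29 -2.39]
```

View pics/sc9_c.png

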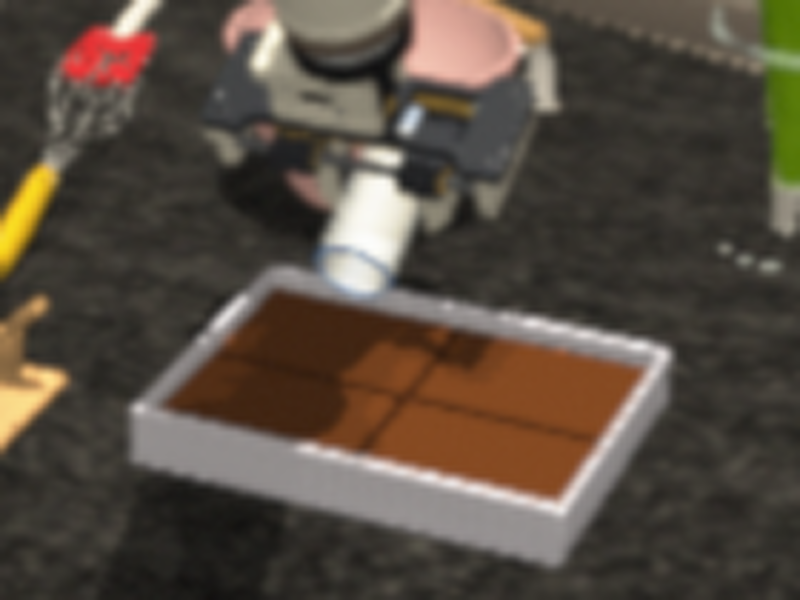

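Call:
{"fn": "arm_command", "kwargs": {"motion": [{"linear":[-0.15,0,0],"turn":[0,0,0],"gripper":-1},{"linear":[0,0,0],"turn":[0,0,0],"gripper":-1},{"linear":[0,0,0],"turn":[0,0,0],"gripper":-1}]}}

```text
time: 9.72
tcp_pos: [0.7404, 0.1416, 0.0777]
eef_rot: [-2.992, -0.273, -0.752]
force: [0.4, -0.4, -1.7]
finger_gap: 0.522
```

```bash
python3 snap.py sc10 scene 290 130 430 235;python3 pour.py .06 .063 .045 31;python3 pour.py .06 .063 .045 0
```

```text
tcp now [0.7396 0.1413 0.0771] target [0.7382 0.1421 0.0804]
lin [ 0.005 -0.01  -0.035] turn [-0.0001  0.0079  0.    ] t 9.78 J [ 0.05  0.63 -0.37  1.85  0.88  0.29 -2.39]
tcp now [0.7396 0.1413 0.0771] target [0.7365 0.1418 0.0479]
lin [-0.164 -0.01   0.243] turn [-0.0001 -0.0782  0.    ] t 9.78 J [ 0.05  0.63 -0.37  1.85  0.88  0.29 -2.39]
```

View pics/sc10_c.png

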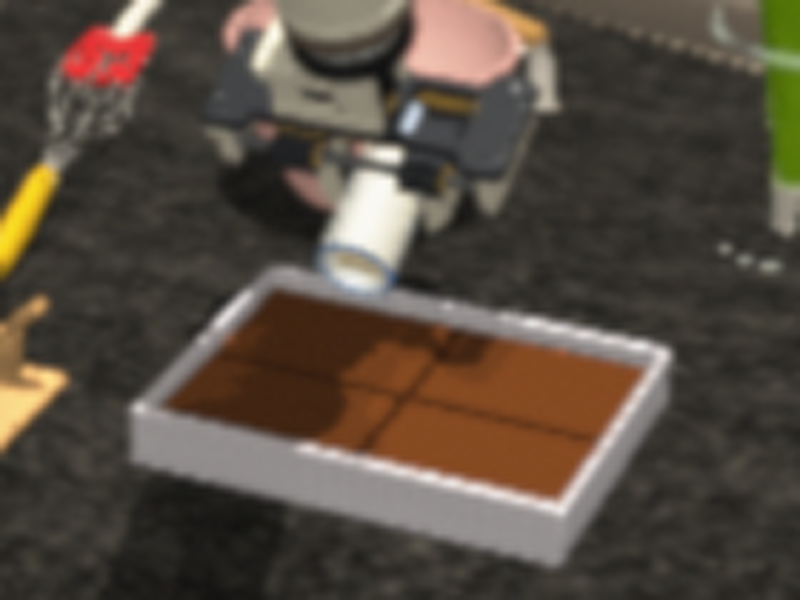

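Call:
{"fn": "arm_command", "kwargs": {"motion": [{"linear":[-0.15,0,0],"turn":[0,0,0],"gripper":-1},{"linear":[0,0,0],"turn":[0,0,0],"gripper":-1},{"linear":[0,0,0],"turn":[0,0,0],"gripper":-1}]}}

```text
time: 10.15
tcp_pos: [0.7398, 0.1414, 0.0774]
eef_rot: [-2.992, -0.273, -0.751]
force: [-1.0, 0.2, -2.0]
finger_gap: 0.522
```

```bash
python3 snap.py sc11 scene 290 130 430 235;python3 pour.py .06 .063 .045 29
```

```text
tcp now [0.7391 0.1412 0.0769] target [0.7387 0.1422 0.0786]
lin [ 0.006 -0.011 -0.016] turn [-0.0001  0.0024  0.    ] t 10.2 J [ 0.05  0.63 -0.37  1.85  0.89  0.29 -2.4 ]
```

View pics/sc11_c.png

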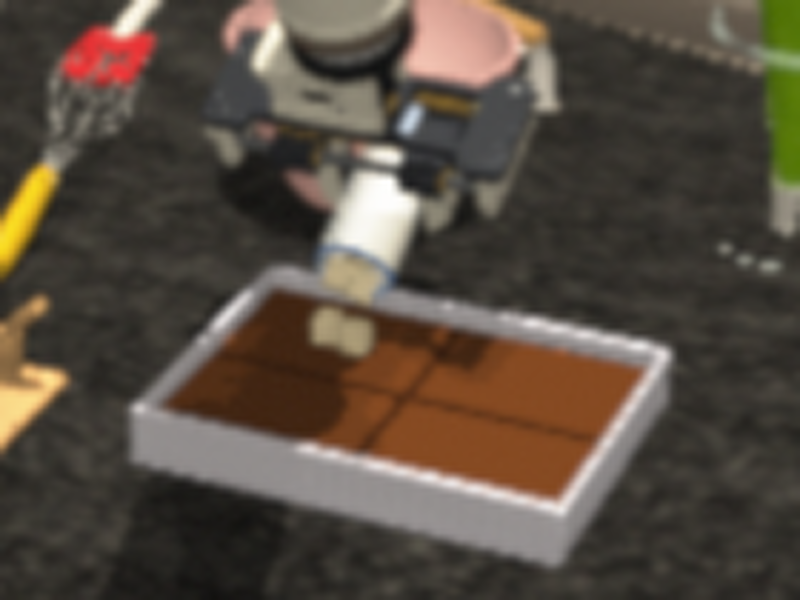

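Call:
{"fn": "arm_command", "kwargs": {"motion": [{"linear":[0,0,-0.05],"turn":[0,-0.028,0],"gripper":-1},{"linear":[0,0,-0.1],"turn":[0,-0.056,0],"gripper":-1},{"linear":[0,0,-0.1],"turn":[0,-0.085,0],"gripper":-1}]}}

```text
time: 10.58
tcp_pos: [0.7346, 0.1393, 0.0872]
eef_rot: [3.128, 0.284, -0.025]
force: [2.3, -0.6, -2.7]
finger_gap: 0.518
```

```bash
python3 snap.py sc12 scene 290 130 430 235;python3 pour.py .06 -.063 .10 -10;python3 pour.py .06 -.063 .045 26
```

```text
tcp now [0.7362 0.1388 0.0852] target [0.7545 0.017  0.0917]
lin [-0.038  1.232 -0.066] turn [-0.0003 -0.0236 -0.0005] t 10.62 J [ 0.16  0.9  -0.67  1.32  0.56  1.14 -1.96]
tcp now [0.7362 0.1388 0.0852] target [0.7618 0.0183 0.0757]
lin [0.04  1.232 0.093] turn [-0.0001  0.0764 -0.0006] t 10.62 J [ 0.16  0.9  -0.67  1.32  0.56  1.14 -1.96]
```

View pics/sc12_c.png

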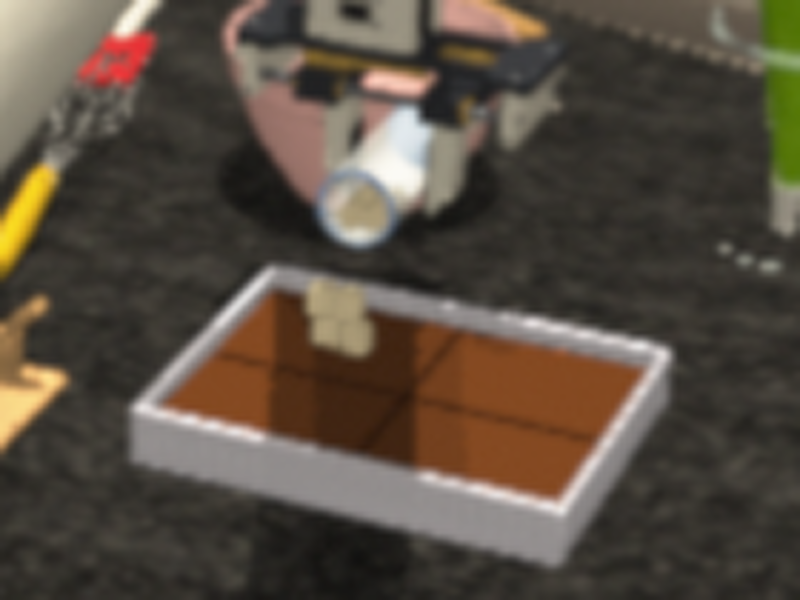

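Call:
{"fn": "arm_command", "kwargs": {"motion": [{"linear":[0,0.12,0],"turn":[0,-0.01,0],"gripper":-1},{"linear":[0,0.35,0],"turn":[0,-0.01,0],"gripper":-1},{"linear":[0,0.6,0],"turn":[0,-0.01,0],"gripper":-1},{"linear":[0,0.85,0],"turn":[0,-0.01,0],"gripper":-1},{"linear":[0,0.98,0],"turn":[0,-0.01,0],"gripper":-1},{"linear":[0,0.98,0],"turn":[0,-0.01,0],"gripper":-1}]}}

```text
time: 11.38
tcp_pos: [0.7523, 0.0412, 0.0856]
eef_rot: [3.118, 0.28, -0.117]
force: [-0.0, -0.3, -1.3]
finger_gap: 0.521
```

```bash
python3 snap.py sc13 scene 290 130 430 235;python3 pour.py .06 -.063 .045 22;python3 pour.py .06 -.063 .045 26
```

```text
tcp now [0.7519 0.0435 0.0857] target [0.7622 0.0184 0.0717]
lin [0.066 0.265 0.135] turn [ 0.0001  0.0731 -0.0001] t 11.43 J [ 0.26  0.93 -0.66  1.25  0.55  1.22 -1.81]
tcp now [0.7519 0.0435 0.0857] target [0.7618 0.0183 0.0757]
lin [0.059 0.265 0.096] turn [ 0.0001  0.0842 -0.0001] t 11.43 J [ 0.26  0.93 -0.66  1.25  0.55  1.22 -1.81]
```

View pics/sc13_c.png

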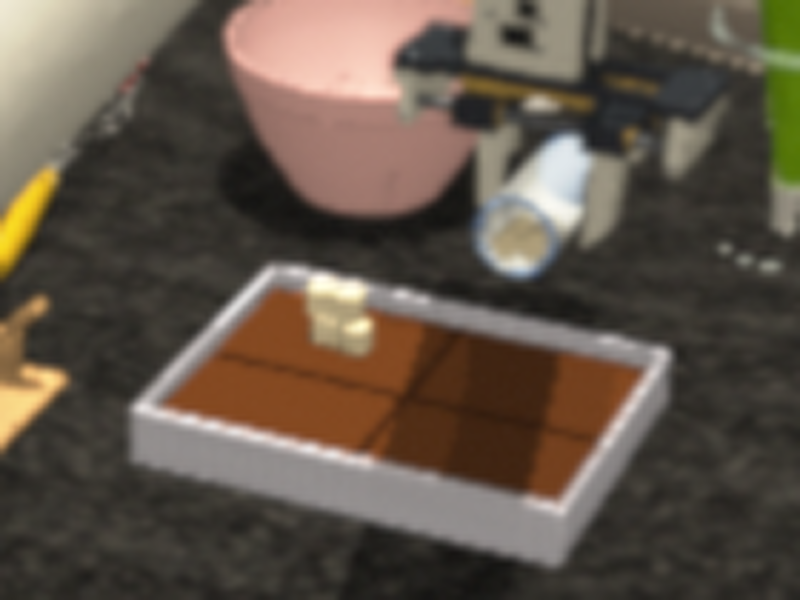

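Call:
{"fn": "arm_command", "kwargs": {"motion": [{"linear":[0.02,0.06,0.05],"turn":[0,0.015,0],"gripper":-1},{"linear":[0.04,0.14,0.1],"turn":[0,0.03,0],"gripper":-1},{"linear":[0.06,0.22,0.13],"turn":[0,0.05,0],"gripper":-1},{"linear":[0.066,0.26,0.135],"turn":[0,0.065,0],"gripper":-1},{"linear":[0.066,0.265,0.135],"turn":[0,0.073,0],"gripper":-1},{"linear":[0.066,0.265,0.135],"turn":[0,0.073,0],"gripper":-1}]}}

```text
time: 12.18
tcp_pos: [0.7605, 0.0204, 0.0711]
eef_rot: [-3.039, -0.281, -0.586]
force: [-0.3, 0.4, -2.0]
finger_gap: 0.523
```

```bash
python3 snap.py sc14 scene 290 130 430 235;python3 pour.py .06 -.063 .045 26
```

```text
tcp now [0.7616 0.0205 0.0717] target [0.7618 0.0183 0.0757]
lin [ 0.012  0.022 -0.038] turn [-0.0001  0.0114  0.0004] t 12.22 J [ 0.4   0.73 -0.61  1.72  0.73  0.49 -1.99]
```

View pics/sc14_c.png

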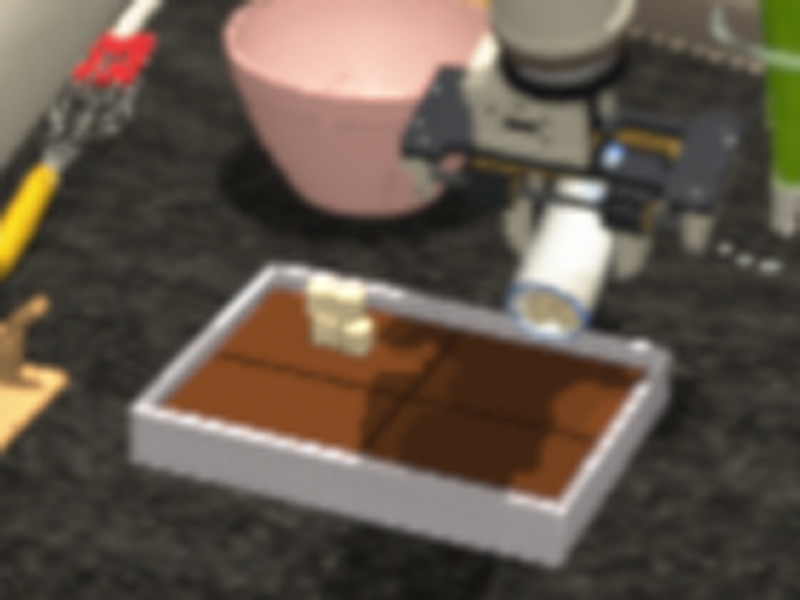

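Call:
{"fn": "arm_command", "kwargs": {"motion": [{"linear":[-0.15,0.02,0],"turn":[0,0,0],"gripper":-1},{"linear":[0,0.02,0],"turn":[0,0,0],"gripper":-1}]}}

```text
time: 12.48
tcp_pos: [0.7595, 0.0162, 0.0691]
eef_rot: [-3.041, -0.278, -0.581]
force: [-0.1, 1.0, -1.2]
finger_gap: 0.522
```

```bash
python3 snap.py sc15 scene 290 130 430 235;python3 pour.py .06 -.063 .045 26
```

```text
tcp now [0.7635 0.0172 0.0718] target [0.7618 0.0183 0.0757]
lin [ 0.    -0.013 -0.042] turn [0.     0.0112 0.0002] t 12.53 J [ 0.4   0.74 -0.61  1.72  0.73  0.5  -1.99]
```

View pics/sc15_c.png

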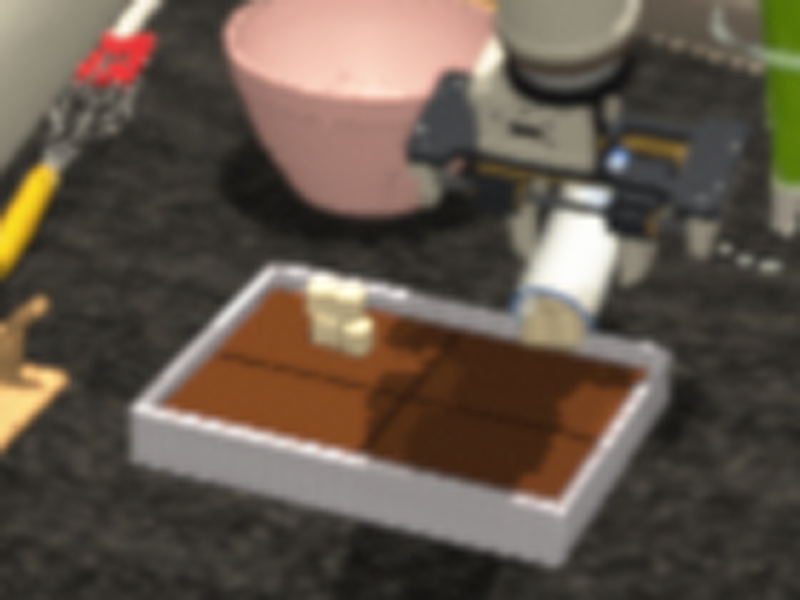

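Call:
{"fn": "arm_command", "kwargs": {"motion": [{"linear":[-0.07,0,0],"turn":[0,0,0],"gripper":-1},{"linear":[0,0,0],"turn":[0,0,0],"gripper":-1}]}}

```text
time: 12.78
tcp_pos: [0.7604, 0.0164, 0.0699]
eef_rot: [-3.04, -0.278, -0.584]
force: [-0.8, 0.2, -1.0]
finger_gap: 0.519
```

```bash
python3 snap.py sc16 scene 340 130 430 198;python3 pour.py .06 -.063 .045 26
```

```text
tcp now [0.7627 0.0169 0.0714] target [0.7618 0.0183 0.0757]
lin [ 0.01  -0.016 -0.042] turn [0.0001 0.0113 0.0002] t 12.82 J [ 0.41  0.74 -0.61  1.72  0.73  0.49 -1.99]
```

View pics/sc16_c.png

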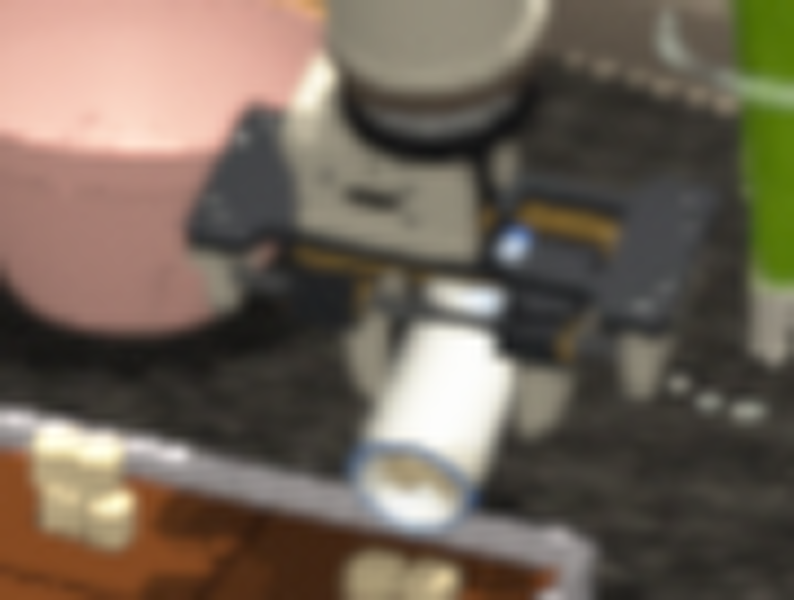

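Call:
{"fn": "arm_command", "kwargs": {"motion": [{"linear":[0,0,-0.05],"turn":[0,-0.028,0],"gripper":-1},{"linear":[0,0,-0.15],"turn":[0,-0.056,0],"gripper":-1},{"linear":[0,0,-0.25],"turn":[0,-0.075,0],"gripper":-1},{"linear":[0,0,-0.25],"turn":[0,-0.075,0],"gripper":-1}]}}

```text
time: 13.32
tcp_pos: [0.7556, 0.0169, 0.0946]
eef_rot: [3.119, 0.285, -0.133]
force: [1.1, -0.5, -2.2]
finger_gap: 0.518
```

```bash
python3 snap.py sc17 scene 290 130 430 235;python3 pour.py -.03 -.063 .07 0;python3 pour.py -.03 -.063 .045 20
```

```text
tcp now [0.7544 0.0163 0.0938] target [0.6705 0.0017 0.0729]
lin [-0.831 -0.008  0.281] turn [0.     0.0136 0.0001] t 13.38 J [ 0.3   0.93 -0.67  1.23  0.56  1.25 -1.78]
tcp now [0.7544 0.0163 0.0938] target [0.6738 0.0023 0.0696]
lin [-0.795 -0.008  0.311] turn [-0.      0.0691  0.0001] t 13.38 J [ 0.3   0.93 -0.67  1.23  0.56  1.25 -1.78]
```

View pics/sc17_c.png

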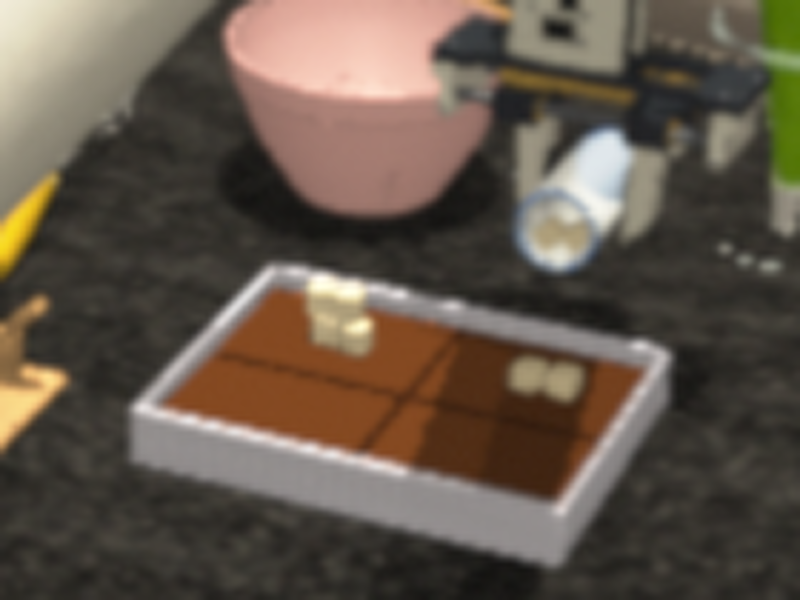

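Call:
{"fn": "arm_command", "kwargs": {"motion": [{"linear":[-0.12,0,0],"turn":[0,0,0],"gripper":-1},{"linear":[-0.28,0,0.05],"turn":[0,0,0],"gripper":-1},{"linear":[-0.45,-0.02,0.1],"turn":[0,0,0],"gripper":-1},{"linear":[-0.6,-0.06,0.15],"turn":[0,0.0,0],"gripper":-1},{"linear":[-0.7,-0.1,0.2],"turn":[0,0.01,0],"gripper":-1},{"linear":[-0.77,-0.12,0.25],"turn":[0,0.03,0],"gripper":-1},{"linear":[-0.8,-0.13,0.28],"turn":[0,0.05,0],"gripper":-1},{"linear":[-0.8,-0.13,0.3],"turn":[0,0.06,0],"gripper":-1},{"linear":[-0.8,-0.13,0.31],"turn":[0,0.069,0],"gripper":-1},{"linear":[-0.8,-0.13,0.31],"turn":[0,0.069,0],"gripper":-1}]}}

```text
time: 14.62
tcp_pos: [0.6667, 0.012, 0.07]
eef_rot: [-3.054, -0.28, -0.529]
force: [-0.5, 0.5, -1.9]
finger_gap: 0.517
```

```bash
python3 snap.py sc18 scene 290 130 430 235;python3 pour.py -.03 -.05 .045 20;python3 pour.py -.03 -.05 .045 23
```

```text
tcp now [0.6681 0.0123 0.0706] target [0.6715 0.0151 0.0696]
lin [ 0.032 -0.021  0.022] turn [0.0002 0.0008 0.0002] t 14.68 J [ 0.46  0.62 -0.63  1.93  0.75  0.44 -2.04]
tcp now [0.6681 0.0123 0.0706] target [0.6713 0.0151 0.0727]
lin [ 0.041 -0.021 -0.008] turn [0.0002 0.0092 0.0002] t 14.68 J [ 0.46  0.62 -0.63  1.93  0.75  0.44 -2.04]
```

View pics/sc18_c.png

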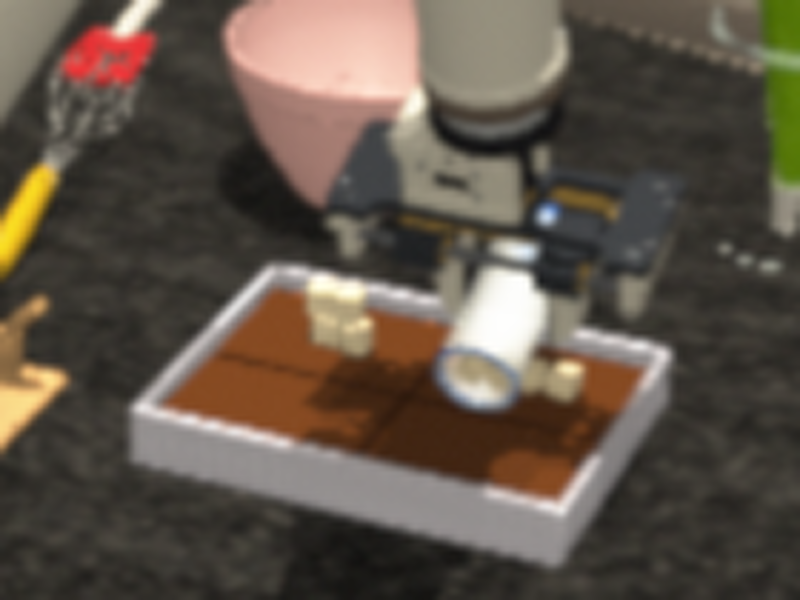

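Call:
{"fn": "arm_command", "kwargs": {"motion": [{"linear":[-0.12,0,0],"turn":[0,0.005,0],"gripper":-1},{"linear":[0.03,0,0],"turn":[0,0.005,0],"gripper":-1}]}}

```text
time: 14.92
tcp_pos: [0.6699, 0.0129, 0.0703]
eef_rot: [-3.043, -0.279, -0.573]
force: [0.1, -0.2, -1.0]
finger_gap: 0.52
```

```bash
python3 snap.py sc19 scene 340 160 430 227;python3 pour.py -.03 -.05 .045 23
```

```text
tcp now [0.6749 0.014  0.0731] target [0.6713 0.0151 0.0727]
lin [-0.033 -0.017 -0.008] turn [0.     0.0036 0.0002] t 14.97 J [ 0.45  0.61 -0.61  1.94  0.77  0.39 -2.07]
```

View pics/sc19_c.png

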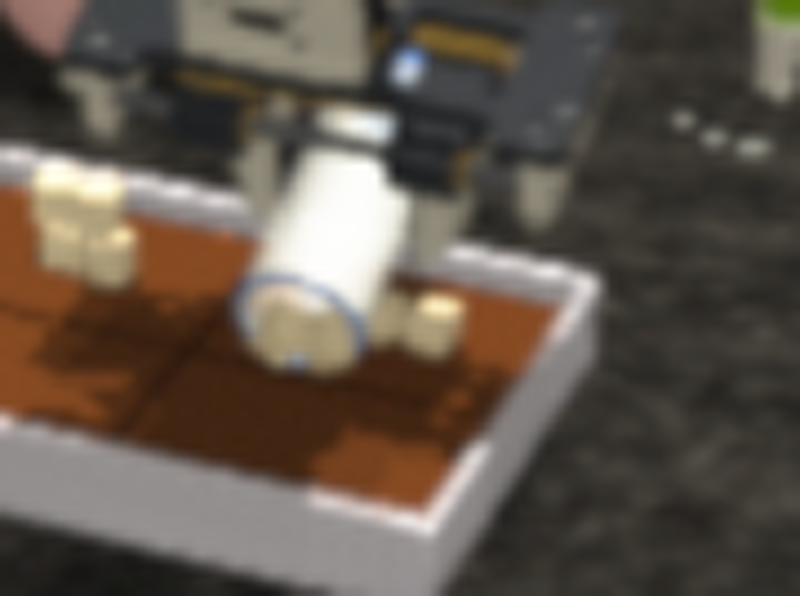

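Call:
{"fn": "arm_command", "kwargs": {"motion": [{"linear":[-0.05,0,0],"turn":[0,0,0],"gripper":-1},{"linear":[0,0,0],"turn":[0,0,0],"gripper":-1}]}}

```text
time: 15.22
tcp_pos: [0.672, 0.0134, 0.0713]
eef_rot: [-3.042, -0.278, -0.577]
force: [0.2, 0.3, -1.8]
finger_gap: 0.521
```

```bash
python3 snap.py sc20 scene 340 160 430 227;python3 pour.py -.03 -.05 .045 23
```

```text
tcp now [0.6735 0.0137 0.0721] target [0.6713 0.0151 0.0727]
lin [-0.015 -0.017 -0.012] turn [0.0001 0.0039 0.0001] t 15.28 J [ 0.45  0.61 -0.61  1.94  0.77  0.39 -2.07]
```

View pics/sc20_c.png

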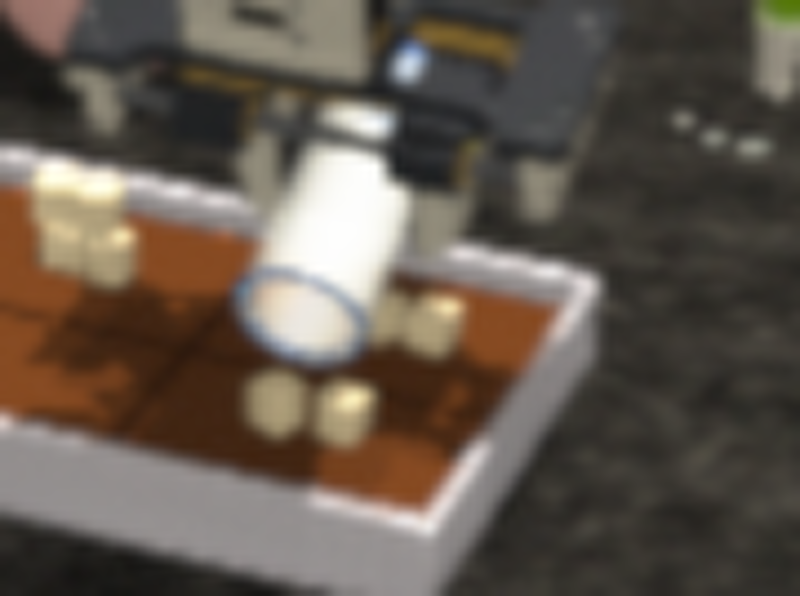

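Call:
{"fn": "arm_command", "kwargs": {"motion": [{"linear":[0.1,0,-0.2],"turn":[0,-0.02,0],"gripper":-1},{"linear":[0.2,0,-0.6],"turn":[0,-0.04,0],"gripper":-1},{"linear":[0.2,0,-0.9],"turn":[0,-0.04,0],"gripper":-1},{"linear":[0.2,0,-0.9],"turn":[0,-0.04,0],"gripper":-1}]}}

```text
time: 15.78
tcp_pos: [0.6603, 0.0115, 0.1654]
eef_rot: [-3.112, -0.284, -0.203]
force: [0.5, -0.1, -1.3]
finger_gap: 0.52
```

```bash
python3 snap.py sc21 scene 300 140 420 230;python3 snap.py top21 top 290 120 400 203; python3 snap.py wr21; python3 pour.py -.03 -.05 .045 23
```

```text
tcp now [0.6577 0.0104 0.1615] target [0.6713 0.0151 0.0727]
lin [ 0.032 -0.022  0.899] turn [0.0002 0.0442 0.0001] t 15.93 J [ 0.53  0.61 -0.81  1.7   0.54  0.93 -1.85]
```

View pics/sc21_c.png

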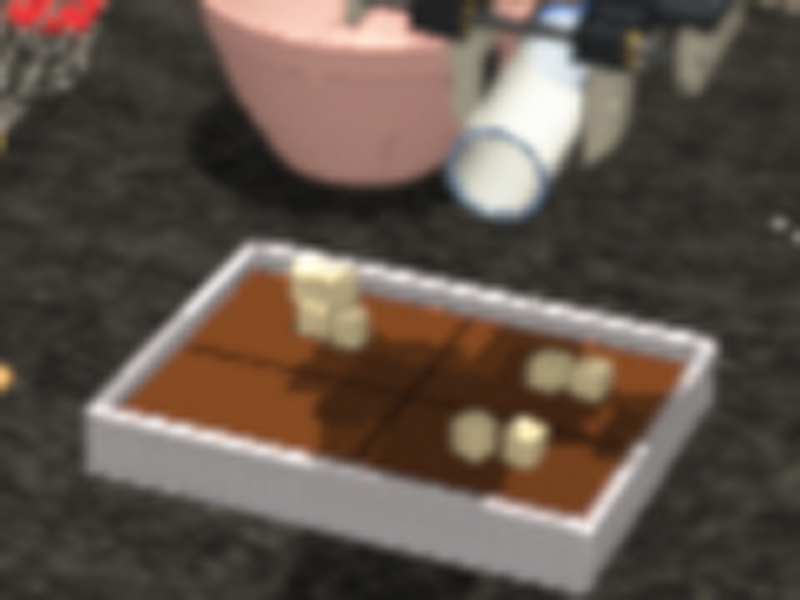

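View pics/top21_c.png

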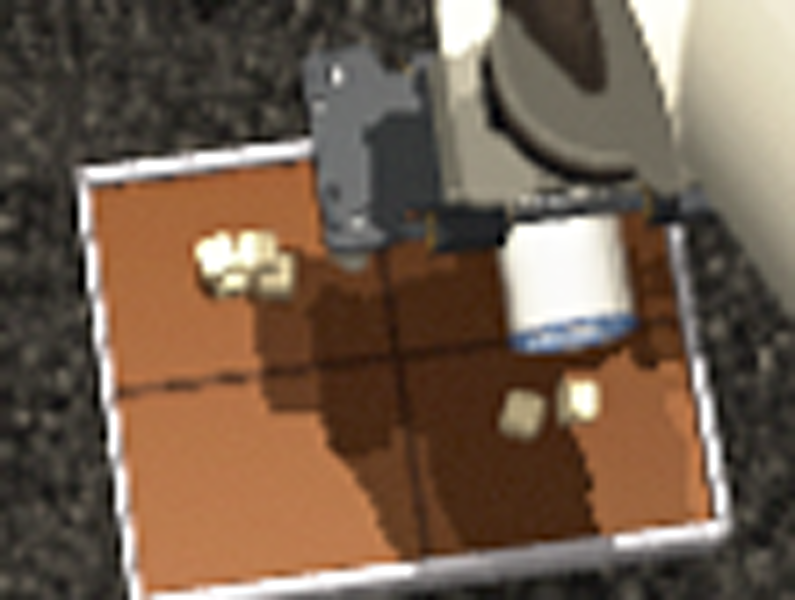

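View pics/wr21.png

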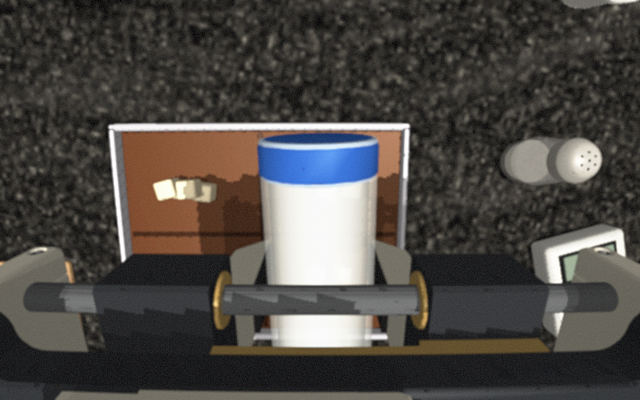

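```bash
cat >> pour.py <<'E'
def loc(X):
    d=np.array(X)[:2]-C;return np.array([d[0]*np.cos(Y)+d[1]*np.sin(Y),-d[0]*np.sin(Y)+d[1]*np.cos(Y),X[2]]).round(4)
E
python3 - <<'E'
from pour import *
S=lambda u,v:(300+u/6.667,140+v/6.667); T=lambda u,v:(290+u/7.227,120+v/7.227)
for s,t in [((475,437),(521,413)),((526,441),(579,400)),((350,325),(275,272)),((313,318),(235,285)),((420,375+0),(0,0))][:4]:
    x,e=tri([ray("scene",S(*s)),ray("top",T(*t))]);print(loc(x),np.round(e,4), loc(onz("scene",S(*s),.031)),loc(onz("top",T(*t),.031)))
import pickle
st=pickle.load(open("pics/top21.pkl","rb"));M=R.from_rotvec(st["eef_rot"]).as_matrix()
g=st["tcp_pos"]-.0211*M[:,2];m=g-.064*M[:,0];print("mouth",m)
for n,X in [("low",m+.024*M[:,2]),("up",m-.024*M[:,2]),("l",m-.024*M[:,1]),("r",m+.024*M[:,1])]:
    a=proj("scene",X);b=proj("top",X);print(n,(np.array(a)-[300,140])*6.667,(np.array(b)-[290,120])*7.227)
E
```

```text
[-0.033  -0.0502  0.0262] [0.0003 0.0003] [-0.0406 -0.053   0.031 ] [-0.0344 -0.0493  0.031 ]
[-0.0313 -0.0757  0.0295] [0.0004 0.0004] [-0.0335 -0.0768  0.031 ] [-0.0319 -0.0752  0.031 ]
[0.0446 0.0477 0.0271] [0.0003 0.0003] [0.0382 0.045  0.031 ] [0.0432 0.0482 0.031 ]
[0.0402 0.0663 0.0291] [0.0001 0.0001] [0.0369 0.0651 0.031 ] [0.0396 0.0664 0.031 ]
mouth [ 0.59397835 -0.0011108   0.1762902 ]
low [486.85195667 211.86379863] [557.77028939 342.60696654]
up [487.22040259 125.14196417] [573.17040726 322.25944914]
l [438.86116075 159.15473488] [503.86741672 340.70048113]
r [535.69348405 178.690891  ] [626.68566053 324.60084319]
```

```bash
python3 pour.py -.008 -.032 .06 25;python3 pour.py -.008 -.032 .0275 25; python3 pour.py -.063 -.032 .0275 25
```

```text
tcp now [0.6577 0.0104 0.1615] target [0.6895 0.0367 0.0897]
lin [ 0.269 -0.201  0.757] turn [0.0002 0.0498 0.0001] t 15.93 J [ 0.53  0.61 -0.81  1.7   0.54  0.93 -1.85]
tcp now [0.6577 0.0104 0.1615] target [0.6895 0.0367 0.0572]
lin [ 0.229 -0.202  1.079] turn [0.0002 0.0498 0.0001] t 15.93 J [ 0.53  0.61 -0.81  1.7   0.54  0.93 -1.85]
tcp now [0.6577 0.0104 0.1615] target [0.6354 0.0268 0.0572]
lin [-0.317 -0.203  1.011] turn [0.0002 0.0498 0.0001] t 15.93 J [ 0.53  0.61 -0.81  1.7   0.54  0.93 -1.85]
```

Call:
{"fn": "arm_command", "kwargs": {"motion": [{"linear":[0.27,-0.2,0.3],"turn":[0,0.02,0],"gripper":-1},{"linear":[0.27,-0.2,0.6],"turn":[0,0.05,0],"gripper":-1},{"linear":[0.27,-0.2,0.76],"turn":[0,0.05,0],"gripper":-1},{"linear":[0.27,-0.2,0.76],"turn":[0,0.05,0],"gripper":-1},{"linear":[0.27,-0.2,0.76],"turn":[0,0.05,0],"gripper":-1}]}}

```text
time: 16.55
tcp_pos: [0.6914, 0.0376, 0.0913]
eef_rot: [-3.016, -0.276, -0.674]
force: [-0.8, 0.5, -1.3]
finger_gap: 0.52
```

```bash
python3 snap.py sc22 scene 320 150 410 217;python3 pour.py -.008 -.032 .0275 25; python3 pour.py -.063 -.032 .0275 25
```

```text
tcp now [0.692  0.0376 0.0919] target [0.6895 0.0367 0.0572]
lin [-0.172  0.005  0.303] turn [ 0.0001 -0.0007  0.0001] t 16.6 J [ 0.4   0.58 -0.59  1.95  0.83  0.35 -2.17]
tcp now [0.692  0.0376 0.0919] target [0.6354 0.0268 0.0572]
lin [-0.67   0.003  0.068] turn [ 0.0001 -0.0007  0.0001] t 16.6 J [ 0.4   0.58 -0.59  1.95  0.83  0.35 -2.17]
```

View pics/sc22_c.png

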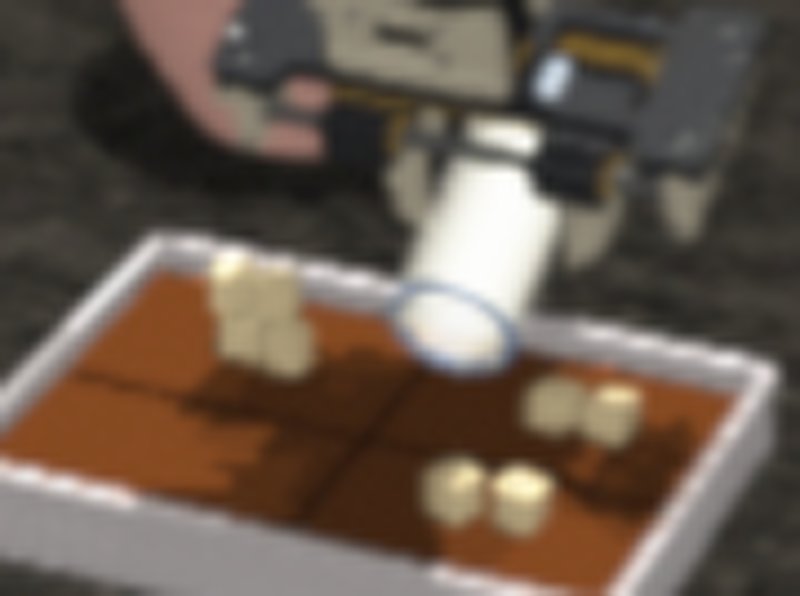

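Call:
{"fn": "arm_command", "kwargs": {"motion": [{"linear":[-0.06,0,0.1],"turn":[0,0,0],"gripper":-1},{"linear":[-0.12,0,0.2],"turn":[0,0,0],"gripper":-1},{"linear":[-0.17,0,0.29],"turn":[0,0,0],"gripper":-1},{"linear":[-0.17,0,0.29],"turn":[0,0,0],"gripper":-1}]}}

```text
time: 17.1
tcp_pos: [0.6865, 0.0366, 0.0557]
eef_rot: [-3.017, -0.277, -0.67]
force: [0.2, 0.1, -1.5]
finger_gap: 0.523
```

```bash
python3 snap.py sc23 scene 320 150 410 217; python3 pour.py -.063 -.032 .0275 25
```

```text
tcp now [0.6871 0.0368 0.0566] target [0.6354 0.0268 0.0572]
lin [-0.474  0.004 -0.229] turn [ 0.     -0.0003  0.0002] t 17.15 J [ 0.33  0.62 -0.49  1.97  0.91  0.27 -2.25]
```

View pics/sc23_c.png

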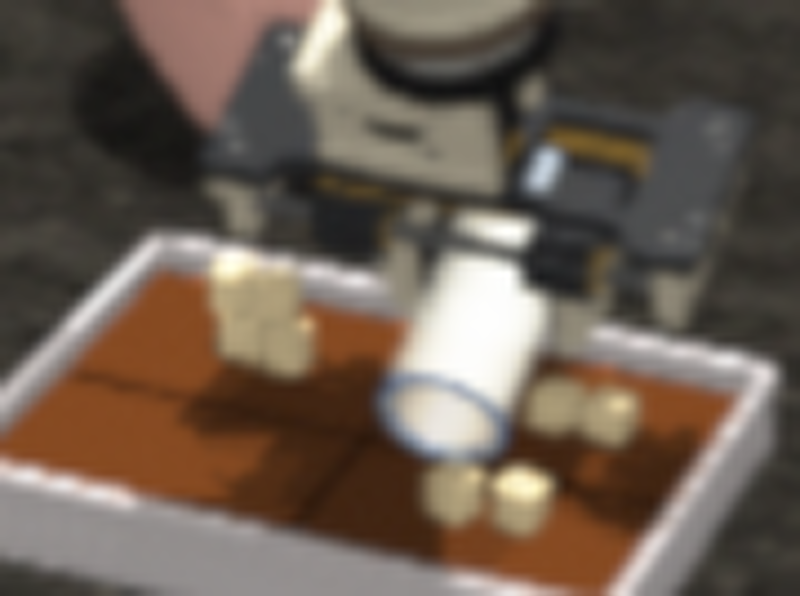

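```bash
python3 pour.py -.063 -.032 .0275 22; python3 pour.py -.035 -.032 .0275 23
```

```text
tcp now [0.6871 0.0368 0.0566] target [0.6357 0.0269 0.0542]
lin [-0.484  0.004 -0.201] turn [ 0.0001 -0.0086  0.0002] t 17.15 J [ 0.33  0.62 -0.49  1.97  0.91  0.27 -2.25]
tcp now [0.6871 0.0368 0.0566] target [0.6631 0.0319 0.0552]
lin [-0.227  0.005 -0.091] turn [ 0.     -0.0059  0.0002] t 17.15 J [ 0.33  0.62 -0.49  1.97  0.91  0.27 -2.25]
```

Call:
{"fn": "arm_command", "kwargs": {"motion": [{"linear":[-0.08,0,-0.03],"turn":[0,-0.002,0],"gripper":-1},{"linear":[-0.16,0,-0.065],"turn":[0,-0.004,0],"gripper":-1},{"linear":[-0.23,0,-0.09],"turn":[0,-0.006,0],"gripper":-1},{"linear":[-0.3,0,-0.122],"turn":[0,-0.008,0],"gripper":-1},{"linear":[-0.37,0,-0.154],"turn":[0,-0.008,0],"gripper":-1},{"linear":[-0.43,0,-0.18],"turn":[0,-0.0086,0],"gripper":-1},{"linear":[-0.48,0,-0.2],"turn":[0,-0.0086,0],"gripper":-1},{"linear":[-0.48,0,-0.2],"turn":[0,-0.0086,0],"gripper":-1}]}}

```text
time: 18.15
tcp_pos: [0.636, 0.0271, 0.0549]
eef_rot: [-3.038, -0.278, -0.592]
force: [-0.3, -0.9, -1.0]
finger_gap: 0.522
```

```bash
python3 snap.py sc24 scene 320 150 410 217; python3 pour.py -.063 -.032 .0275 22
```

```text
tcp now [0.6364 0.0272 0.0551] target [0.6357 0.0269 0.0542]
lin [-0.01   0.002  0.005] turn [ 0.0001 -0.0002  0.0002] t 18.2 J [ 0.38  0.57 -0.54  2.05  0.87  0.3  -2.22]
```

View pics/sc24_c.png

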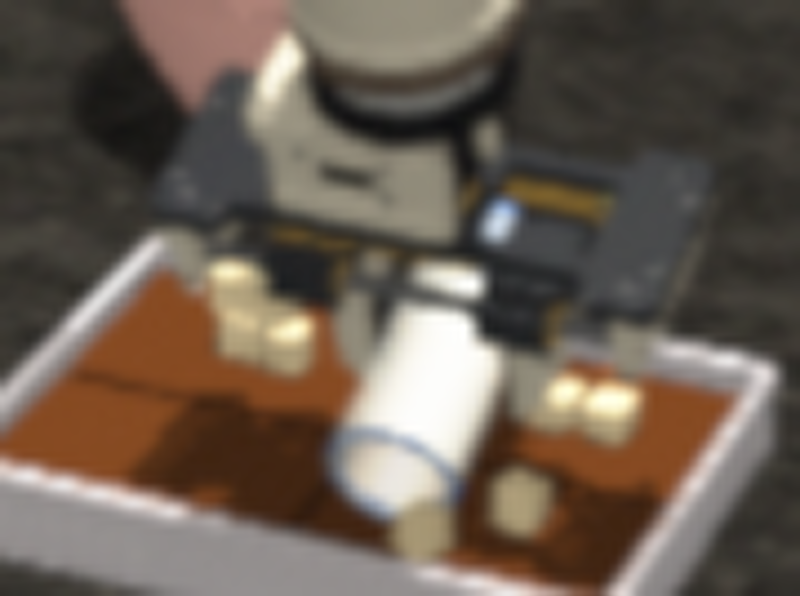

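```bash
python3 - <<'E'
from pour import *
S=lambda u,v:(320+u/8.889,150+v/8.889)
for p in [(425,528),(521,500)]: print(loc(onz("scene",S(*p),.031)))
E
python3 pour.py -.068 -.091 .065 24;python3 pour.py -.068 -.091 .0275 24
```

```text
[-0.0681 -0.0516  0.031 ]
[-0.0345 -0.0762  0.031 ]
tcp now [0.6364 0.0272 0.0551] target [ 0.6411 -0.0321  0.0937]
lin [ 0.089  0.592 -0.38 ] turn [0.0001 0.0053 0.0002] t 18.2 J [ 0.38  0.57 -0.54  2.05  0.87  0.3  -2.22]
tcp now [0.6364 0.0272 0.0551] target [ 0.6411 -0.0321  0.0562]
lin [-0.052  0.592 -0.033] turn [0.0001 0.0053 0.0002] t 18.2 J [ 0.38  0.57 -0.54  2.05  0.87  0.3  -2.22]
```

Call:
{"fn": "arm_command", "kwargs": {"motion": [{"linear":[-0.05,0,-0.02],"turn":[0,0,0],"gripper":-1},{"linear":[-0.1,0,-0.038],"turn":[0,0,0],"gripper":-1},{"linear":[-0.14,0,-0.053],"turn":[0,0,0],"gripper":-1},{"linear":[-0.14,0,-0.053],"turn":[0,0,0],"gripper":-1},{"linear":[-0.05,0,-0.2],"turn":[0,0,0],"gripper":-1},{"linear":[0.05,0.1,-0.45],"turn":[0,0,0],"gripper":-1},{"linear":[0.05,0.3,-0.5],"turn":[0,0,0],"gripper":-1},{"linear":[0.0,0.5,-0.5],"turn":[0,0.0,0],"gripper":-1},{"linear":[0.0,0.5,-0.5],"turn":[0,0.0,0],"gripper":-1}]}}

```text
time: 19.32
tcp_pos: [0.6269, -0.028, 0.101]
eef_rot: [-3.04, -0.271, -0.592]
force: [0.5, 0.4, -1.9]
finger_gap: 0.521
```

```bash
python3 snap.py sc25 scene 320 150 410 217; python3 pour.py -.09 -.082 .065 24;python3 pour.py -.09 -.082 .0275 24
```

```text
tcp now [ 0.627  -0.0261  0.1012] target [ 0.6179 -0.0272  0.0937]
lin [-0.113 -0.006  0.036] turn [ 0.0002  0.0053 -0.0002] t 19.38 J [ 0.65  0.53 -0.74  2.04  0.73  0.39 -1.98]
tcp now [ 0.627  -0.0261  0.1012] target [ 0.6179 -0.0272  0.0562]
lin [-0.254 -0.006  0.383] turn [ 0.0002  0.0053 -0.0002] t 19.38 J [ 0.65  0.53 -0.74  2.04  0.73  0.39 -1.98]
```

View pics/sc25_c.png

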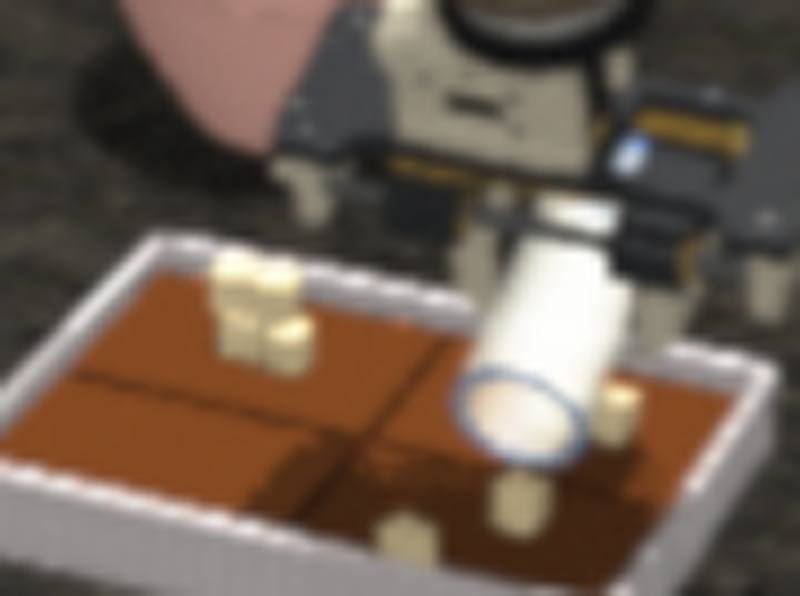

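```bash
python3 snap.py top25 top 300 130 390 203; python3 pour.py -.09 -.082 .0285 27;python3 pour.py -.09 -.0 .0285 27
```

```text
tcp now [ 0.627  -0.0248  0.1014] target [ 0.6174 -0.0272  0.0601]
lin [-0.247  0.007  0.345] turn [-0.      0.0136  0.0001] t 19.43 J [ 0.65  0.53 -0.74  2.04  0.73  0.39 -1.98]
tcp now [ 0.627  -0.0248  0.1014] target [0.6028 0.0534 0.0601]
lin [-0.245 -0.813  0.346] turn [-0.      0.0136  0.0001] t 19.43 J [ 0.65  0.53 -0.74  2.04  0.73  0.39 -1.98]
```

View pics/top25_c.png

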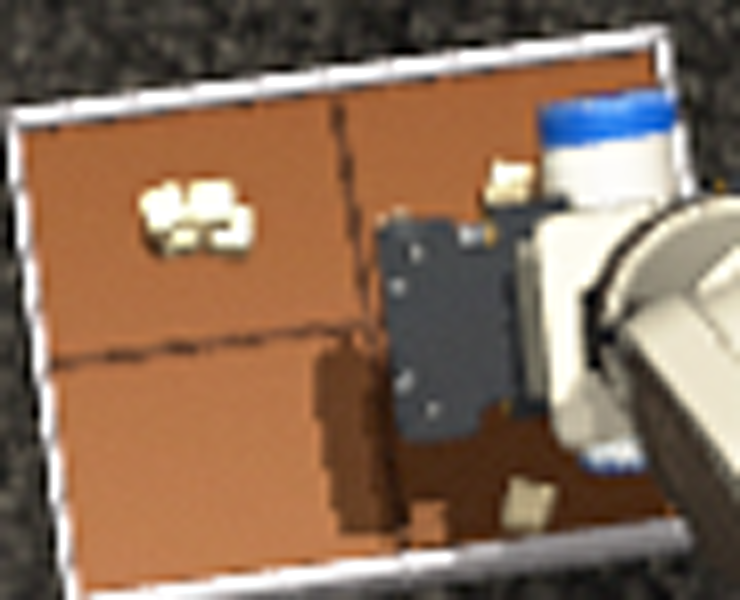

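Call:
{"fn": "arm_command", "kwargs": {"motion": [{"linear":[-0.1,0.01,0.0],"turn":[0,0.007,0],"gripper":-1},{"linear":[-0.25,0.01,0.1],"turn":[0,0.0136,0],"gripper":-1},{"linear":[-0.25,0.01,0.25],"turn":[0,0.0136,0],"gripper":-1},{"linear":[-0.25,0.01,0.34],"turn":[0,0.0136,0],"gripper":-1},{"linear":[-0.25,0.01,0.34],"turn":[0,0.0136,0],"gripper":-1}]}}

```text
time: 20.05
tcp_pos: [0.6168, -0.0261, 0.06]
eef_rot: [-3.001, -0.278, -0.719]
force: [0.3, 1.0, -1.2]
finger_gap: 0.52
```

```bash
python3 snap.py sc26 scene 320 150 410 217; python3 pour.py -.09 -.0 .0285 27; python3 - <<'E'
from pour import *
print(loc(onz("top",(364.5,191.2),.031)))
E
```

```text
tcp now [ 0.617  -0.0265  0.0604] target [0.6028 0.0534 0.0601]
lin [ 0.005 -0.812  0.006] turn [-0.0002  0.0001  0.0004] t 20.1 J [ 0.6   0.56 -0.63  2.15  1.26  0.19 -2.49]
[-0.0802 -0.0499  0.031 ]
```

View pics/sc26_c.png

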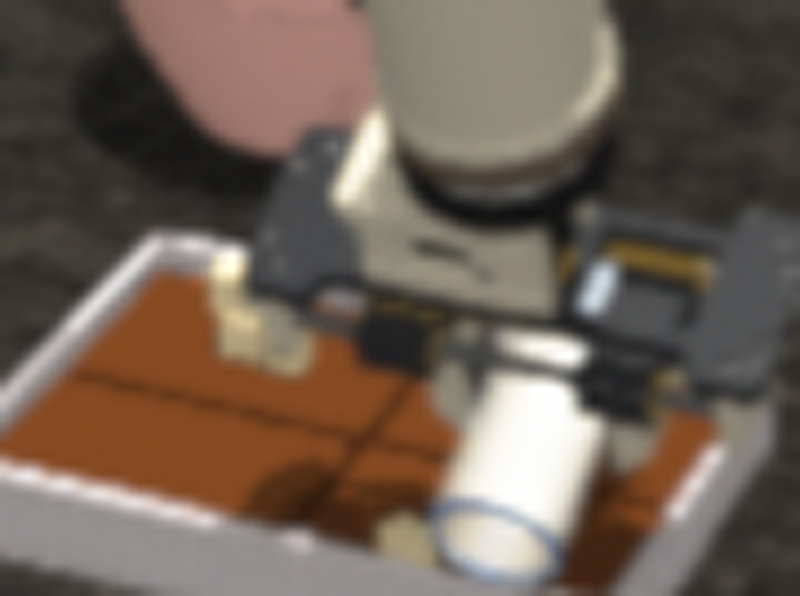

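```bash
python3 pour.py -.09 -.082 .0275 22;python3 pour.py -.09 0.002 .0275 21;
```

```text
tcp now [ 0.617  -0.0265  0.0604] target [ 0.6181 -0.0271  0.0542]
lin [-0.02   0.008  0.06 ] turn [-0.0002 -0.0138  0.0004] t 20.1 J [ 0.6   0.56 -0.63  2.15  1.26  0.19 -2.49]
tcp now [ 0.617  -0.0265  0.0604] target [0.6031 0.0555 0.0531]
lin [-0.021 -0.832  0.071] turn [-0.0002 -0.0166  0.0004] t 20.1 J [ 0.6   0.56 -0.63  2.15  1.26  0.19 -2.49]
```

Call:
{"fn": "arm_command", "kwargs": {"motion": [{"linear":[-0.01,0,0.03],"turn":[0,-0.007,0],"gripper":-1},{"linear":[-0.02,0,0.06],"turn":[0,-0.014,0],"gripper":-1},{"linear":[-0.02,0,0.06],"turn":[0,-0.014,0],"gripper":-1}]}}

```text
time: 20.48
tcp_pos: [0.619, -0.0273, 0.055]
eef_rot: [-3.037, -0.277, -0.592]
force: [0.7, 0.2, -1.1]
finger_gap: 0.519
```

```bash
python3 pour.py -.09 -.01 .0275 21
```

```text
tcp now [ 0.619  -0.0273  0.055 ] target [0.6052 0.0437 0.0531]
lin [-0.014 -0.723  0.015] turn [-0.0001 -0.0029  0.    ] t 20.48 J [ 0.69  0.64 -0.78  2.07  1.07  0.37 -2.27]
```

Call:
{"fn": "arm_command", "kwargs": {"motion": [{"linear":[0,-0.08,0.0],"turn":[0,0,0],"gripper":-1},{"linear":[0,-0.17,0.0],"turn":[0,0,0],"gripper":-1},{"linear":[0,-0.26,0.0],"turn":[0,0,0],"gripper":-1},{"linear":[0,-0.35,0.0],"turn":[0,0,0],"gripper":-1},{"linear":[0,-0.44,0.0],"turn":[0,0,0],"gripper":-1},{"linear":[0,-0.44,0.0],"turn":[0,0,0],"gripper":-1}]}}

```text
time: 21.22
tcp_pos: [0.6098, 0.0167, 0.0543]
eef_rot: [-3.038, -0.281, -0.589]
force: [0.7, -0.7, -1.1]
finger_gap: 0.517
```

```bash
python3 snap.py sc27 scene 320 150 410 217; python3 snap.py top27 top 300 130 390 203;python3 pour.py -.09 -.0 .0275 21
```

```text
tcp now [0.61   0.0152 0.0542] target [0.6035 0.0536 0.0531]
lin [ 0.001 -0.389  0.011] turn [ 0.0001 -0.0026  0.0002] t 21.32 J [ 0.57  0.6  -0.74  2.1   1.12  0.36 -2.41]
```

View pics/sc27_c.png

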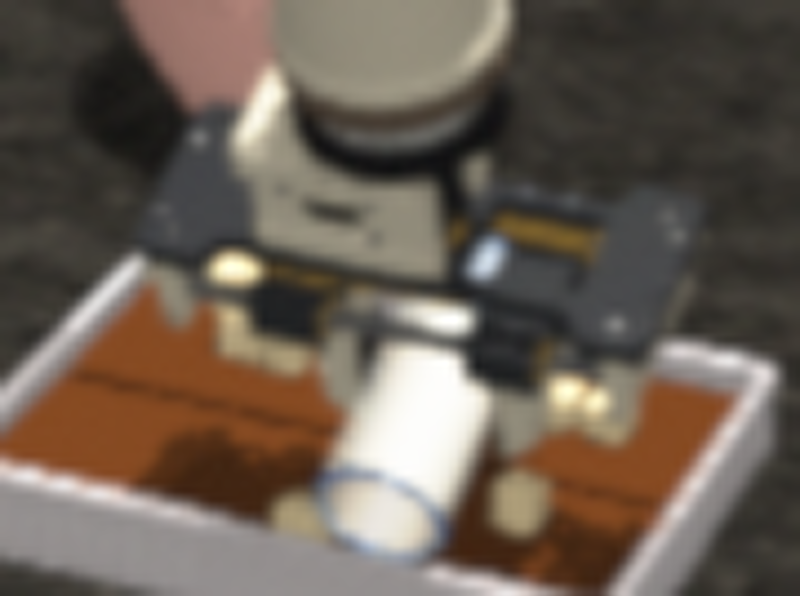

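View pics/top27_c.png

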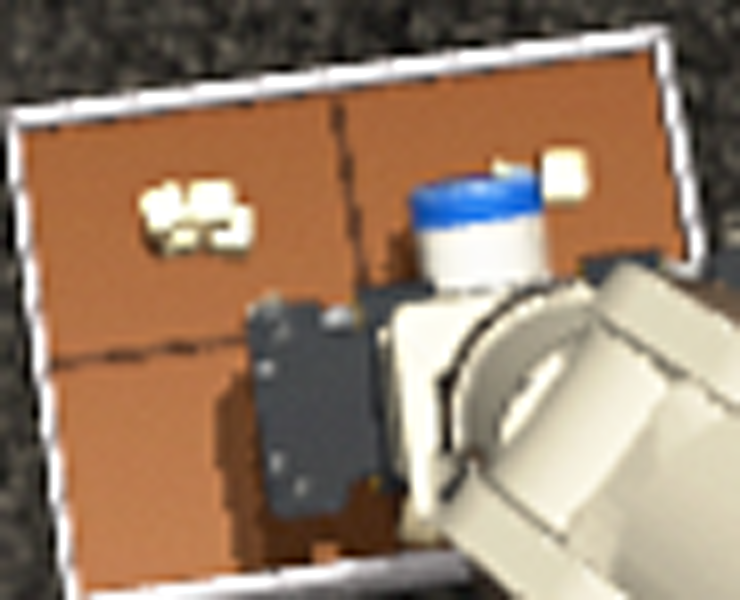

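```bash
python3 pour.py -.089 -.039 .0275 16;python3 pour.py -.089 .003 .0275 16
```

```text
tcp now [0.61   0.0152 0.0542] target [0.6114 0.0154 0.0479]
lin [-0.01   0.     0.063] turn [ 0.0001 -0.0165  0.0002] t 21.32 J [ 0.57  0.6  -0.74  2.1   1.12  0.36 -2.41]
tcp now [0.61   0.0152 0.0542] target [0.6039 0.0567 0.0479]
lin [-0.009 -0.42   0.063] turn [ 0.0001 -0.0165  0.0002] t 21.32 J [ 0.57  0.6  -0.74  2.1   1.12  0.36 -2.41]
```

Call:
{"fn": "arm_command", "kwargs": {"motion": [{"linear":[-0.005,0,0.03],"turn":[0,-0.008,0],"gripper":-1},{"linear":[-0.01,0,0.06],"turn":[0,-0.0165,0],"gripper":-1},{"linear":[-0.01,-0.09,0.06],"turn":[0,-0.0165,0],"gripper":-1},{"linear":[-0.01,-0.18,0.06],"turn":[0,-0.0165,0],"gripper":-1},{"linear":[-0.01,-0.27,0.06],"turn":[0,-0.0165,0],"gripper":-1},{"linear":[-0.01,-0.36,0.06],"turn":[0,-0.0165,0],"gripper":-1},{"linear":[-0.01,-0.42,0.06],"turn":[0,-0.0165,0],"gripper":-1},{"linear":[-0.01,-0.42,0.06],"turn":[0,-0.0165,0],"gripper":-1}]}}

```text
time: 22.32
tcp_pos: [0.6035, 0.0576, 0.0483]
eef_rot: [-3.074, -0.283, -0.432]
force: [-0.8, 0.6, -0.7]
finger_gap: 0.521
```

```bash
python3 snap.py sc28 scene 320 150 410 217; python3 snap.py top28 top 300 130 390 203;python3 pour.py -.09 -.0 .0275 21
```

```text
tcp now [0.6037 0.0565 0.0482] target [0.6035 0.0536 0.0531]
lin [ 0.006  0.029 -0.05 ] turn [0.0002 0.0139 0.0001] t 22.43 J [ 0.52  0.66 -0.81  2.03  0.99  0.53 -2.35]
```

View pics/sc28_c.png

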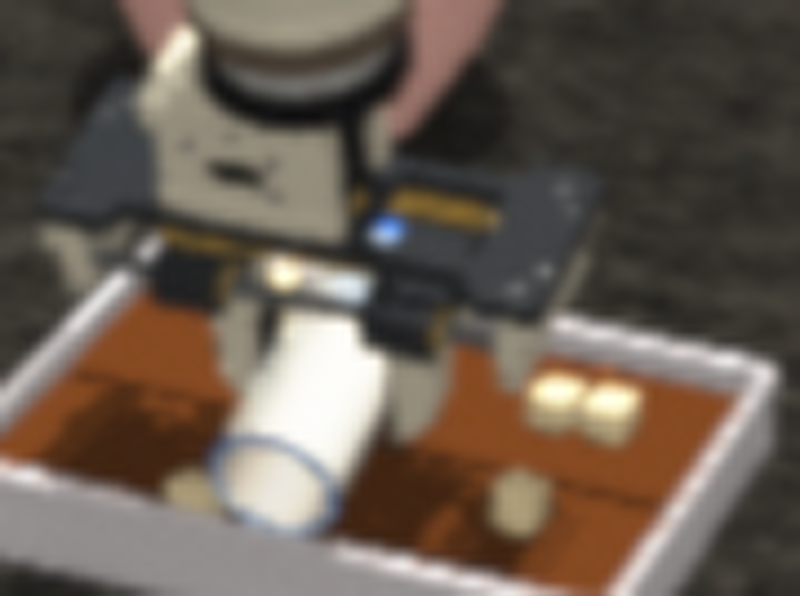

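View pics/top28_c.png

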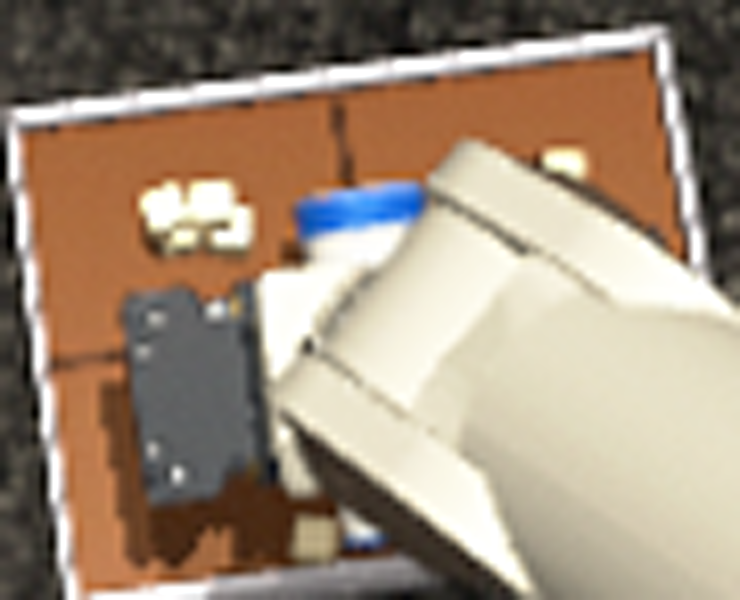

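```bash
python3 - <<'E'
from pour import *
print(loc(onz("top",(338.3,195.3),.031)))
E
python3 pour.py -.085 0 .09 -5
```

```text
[-0.0824  0.033   0.031 ]
tcp now [0.6037 0.0565 0.0482] target [0.6031 0.0535 0.0873]
lin [ 0.097  0.029 -0.379] turn [ 0.0002 -0.0583  0.0001] t 22.43 J [ 0.52  0.66 -0.81  2.03  0.99  0.53 -2.35]
```

Call:
{"fn": "arm_command", "kwargs": {"motion": [{"linear":[0.01,0.03,-0.05],"turn":[0,0,0],"gripper":-1},{"linear":[0.1,0.03,-0.3],"turn":[0,-0.015,0],"gripper":-1},{"linear":[0.2,0.03,-0.65],"turn":[0,-0.03,0],"gripper":-1},{"linear":[0.26,0.03,-0.96],"turn":[0,-0.0445,0],"gripper":-1},{"linear":[0.26,0.03,-0.96],"turn":[0,-0.0445,0],"gripper":-1}]}}

```text
time: 23.05
tcp_pos: [0.606, 0.054, 0.1504]
eef_rot: [-3.128, -0.283, -0.009]
force: [0.1, 0.4, -1.9]
finger_gap: 0.518
```

```bash
python3 snap.py sc29 scene 310 150 410 225; python3 to.py .4803 .2798 .150 10.5
```

```text
t 23.1 pos [0.6041 0.0534 0.1483] rot [3.128 0.284 0.004]
lin [-0.81 -2.45 -0.02] turn [ 0.0001 -0.0004 -0.0004]
yaw 10.37 toolz [ 0.003 -0.    -1.   ]
```

View pics/sc29_c.png

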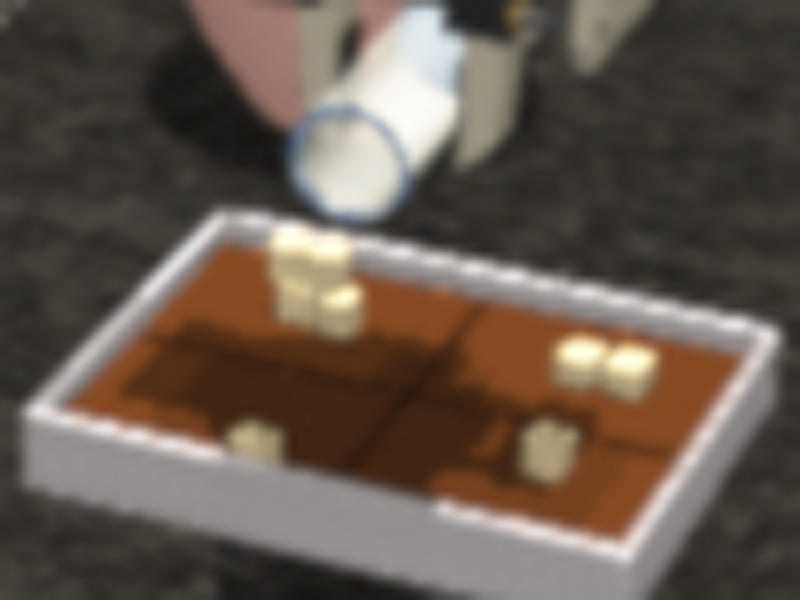

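Call:
{"fn": "arm_command", "kwargs": {"motion": [{"linear":[-0.1,-0.3,0],"turn":[0,0,0],"gripper":-1},{"linear":[-0.27,-0.8,0],"turn":[0,0,0],"gripper":-1},{"linear":[-0.27,-0.8,0],"turn":[0,0,0],"gripper":-1}]}}

```text
time: 23.48
tcp_pos: [0.5575, 0.1316, 0.1466]
eef_rot: [-3.127, -0.299, 0.003]
force: [-0.3, -0.6, -0.8]
finger_gap: 0.518
```

Call:
{"fn": "arm_command", "kwargs": {"motion": [{"linear":[-0.14,-0.4,0],"turn":[0,0,0],"gripper":-1},{"linear":[-0.27,-0.82,0],"turn":[0,0,0],"gripper":-1},{"linear":[-0.27,-0.82,0],"turn":[0,0,0],"gripper":-1}]}}

```text
time: 23.85
tcp_pos: [0.5171, 0.206, 0.1468]
eef_rot: [-3.127, -0.296, 0.002]
force: [-0.3, -0.6, -0.9]
finger_gap: 0.52
```

Call:
{"fn": "arm_command", "kwargs": {"motion": [{"linear":[-0.14,-0.4,0],"turn":[0,0,0],"gripper":-1},{"linear":[-0.27,-0.8,0],"turn":[0,0,0],"gripper":-1},{"linear":[-0.27,-0.8,0],"turn":[0,0,0],"gripper":-1},{"linear":[-0.27,-0.8,0],"turn":[0,0,0],"gripper":-1}]}}

```text
time: 24.35
tcp_pos: [0.4796, 0.275, 0.1465]
eef_rot: [3.126, 0.284, -0.001]
force: [-0.1, 0.0, -1.5]
finger_gap: 0.522
```

```bash
python3 snap.py top30 top 230 150 330 225;python3 to.py .4803 .2798 .075 10.5;python3 snap.py wr30
```

```text
t 24.4 pos [0.48   0.2746 0.1466] rot [ 3.126e+00  2.820e-01 -1.000e-03]
lin [ 0.013 -0.052  0.716] turn [ 0.0004  0.0002 -0.0005]
yaw 10.31 toolz [-0.001 -0.003 -1.   ]
```

View pics/top30_c.png

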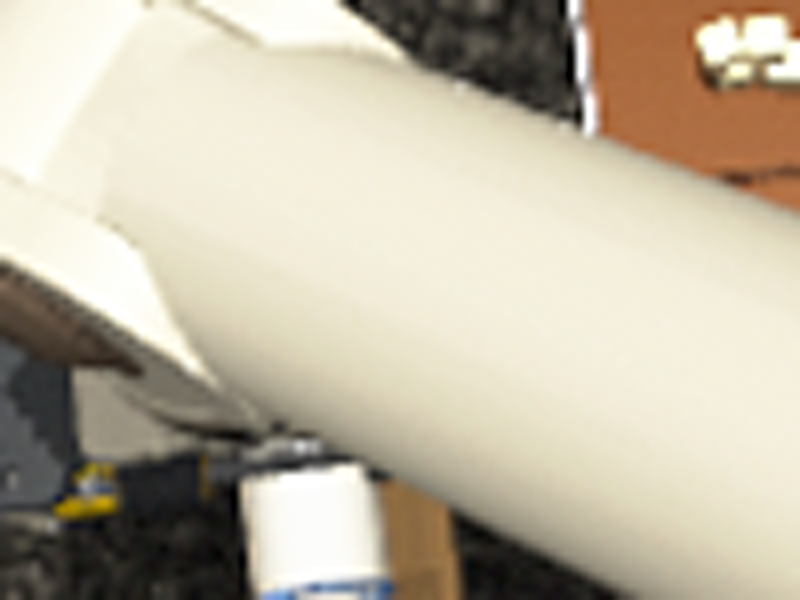

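View pics/wr30.png

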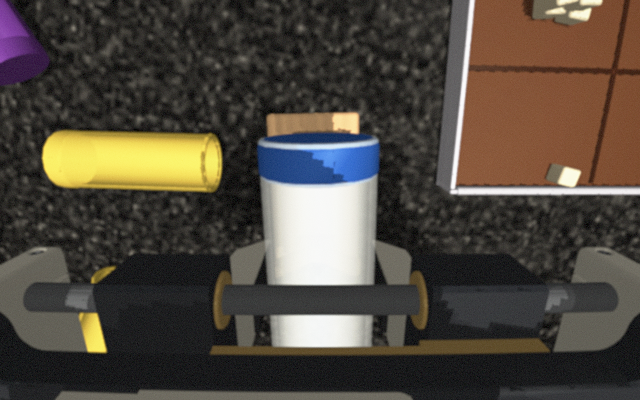

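Call:
{"fn": "arm_command", "kwargs": {"motion": [{"linear":[0.01,-0.045,0.2],"turn":[0,0,0],"gripper":-1},{"linear":[0.01,-0.045,0.5],"turn":[0,0,0],"gripper":-1},{"linear":[0.01,-0.045,0.7],"turn":[0,0,0],"gripper":-1},{"linear":[0.01,-0.045,0.75],"turn":[0,0,0],"gripper":-1},{"linear":[0.01,-0.045,0.75],"turn":[0,0,0],"gripper":-1}]}}

```text
time: 25.08
tcp_pos: [0.4793, 0.2813, 0.072]
eef_rot: [3.128, 0.285, -0.002]
force: [-0.3, 0.1, -1.0]
finger_gap: 0.522
```

```bash
python3 to.py .4803 .2793 .0495 10.5;python3 snap.py wr31;python3 snap.py top31 top 230 180 330 255
```

```text
t 25.075 pos [0.4793 0.2813 0.072 ] rot [ 3.128e+00  2.850e-01 -2.000e-03]
lin [0.007 0.022 0.225] turn [ 0.0001  0.0002 -0.0002]
yaw 10.43 toolz [-0.001 -0.001 -1.   ]
```

View pics/wr31.png

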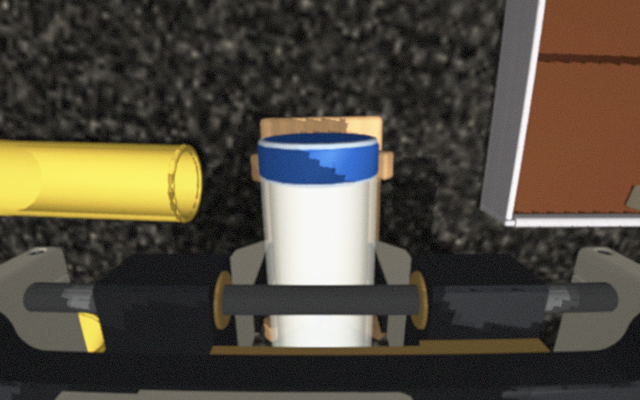

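View pics/top31_c.png

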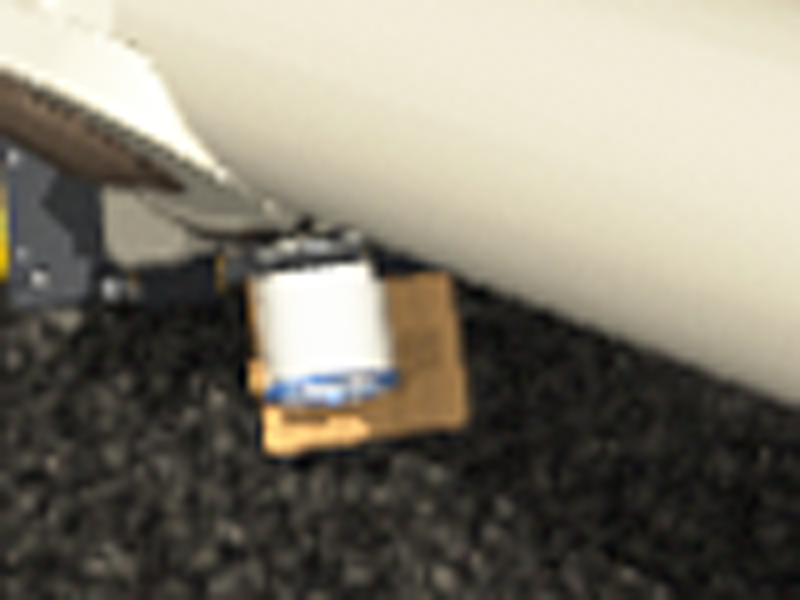

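Call:
{"fn": "arm_command", "kwargs": {"motion": [{"linear":[0.01,0.02,0.08],"turn":[0,0,0],"gripper":-1},{"linear":[0.01,0.02,0.15],"turn":[0,0,0],"gripper":-1},{"linear":[0.01,0.02,0.2],"turn":[0,0,0],"gripper":-1},{"linear":[0.01,0.02,0.22],"turn":[0,0,0],"gripper":-1},{"linear":[0.01,0.02,0.22],"turn":[0,0,0],"gripper":-1}]}}

```text
time: 25.8
tcp_pos: [0.4806, 0.2797, 0.0504]
eef_rot: [3.128, 0.286, -0.001]
force: [0.8, -0.5, -1.0]
finger_gap: 0.525
```

Call:
{"fn": "arm_command", "kwargs": {"motion": [{"linear":[0,0,0.015],"turn":[0,0,0],"gripper":-1},{"linear":[0,0,0.025],"turn":[0,0,0],"gripper":-1},{"linear":[0,0,0.025],"turn":[0,0,0],"gripper":-1}]}}

```text
time: 26.18
tcp_pos: [0.481, 0.28, 0.0488]
eef_rot: [3.127, 0.287, 0.001]
force: [-1.7, 0.7, 3.8]
finger_gap: 0.524
```

Contact shows as 3.8 N upward. I'm opening the gripper slowly.

Call:
{"fn": "arm_command", "kwargs": {"motion": [{"linear":[0,0,-0.01],"turn":[0,0,0],"gripper":0.1},{"linear":[0,0,-0.01],"turn":[0,0,0],"gripper":0.3},{"linear":[0,0,-0.01],"turn":[0,0,0],"gripper":0.7},{"linear":[0,0,-0.01],"turn":[0,0,0],"gripper":1},{"linear":[0,0,-0.01],"turn":[0,0,0],"gripper":1},{"linear":[0,0,-0.01],"turn":[0,0,0],"gripper":1}]}}

```text
time: 26.92
tcp_pos: [0.4807, 0.2796, 0.0489]
eef_rot: [3.128, 0.286, -0.001]
force: [0.2, -0.2, 0.0]
finger_gap: 0.987
```

```bash
python3 snap.py wr32
```

```text
(no output)
```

View pics/wr32.png

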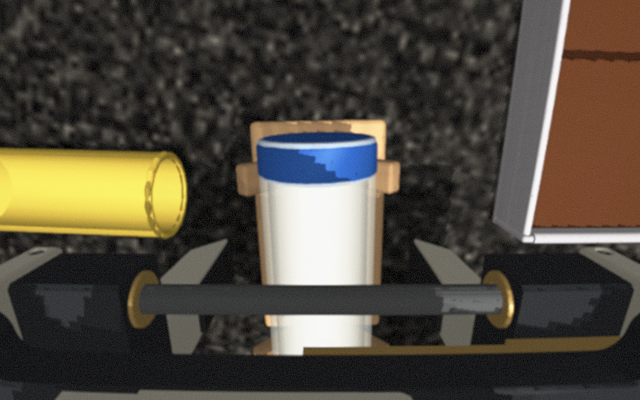

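Shaker lies between the saddles (cap at 317,158). I'm lifting straight up for an overview.

Call:
{"fn": "arm_command", "kwargs": {"motion": [{"linear":[0,0,-0.5],"turn":[0,0,0],"gripper":1},{"linear":[0,0,-1],"turn":[0,0,0],"gripper":1},{"linear":[0,0,-1],"turn":[0,0,0],"gripper":1}]}}

```text
time: 27.35
tcp_pos: [0.483, 0.2818, 0.1529]
eef_rot: [-3.127, -0.286, -0.01]
force: [-0.3, 0.8, -0.4]
finger_gap: 0.996
```

Call:
{"fn": "arm_command", "kwargs": {"motion": [{"linear":[0.3,0.5,-0.5],"turn":[0,0,0],"gripper":1},{"linear":[0.3,1,-0.8],"turn":[0,0,0],"gripper":1},{"linear":[0.3,1,-0.8],"turn":[0,0,0],"gripper":1}]}}

```text
time: 27.72
tcp_pos: [0.5313, 0.1822, 0.23]
eef_rot: [3.127, 0.273, 0.003]
force: [0.0, -0.2, -1.9]
finger_gap: 0.996
```

```bash
python3 snap.py wr33;python3 snap.py top33 top 400 120 520 280
```

```text
(no output)
```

View pics/wr33.png

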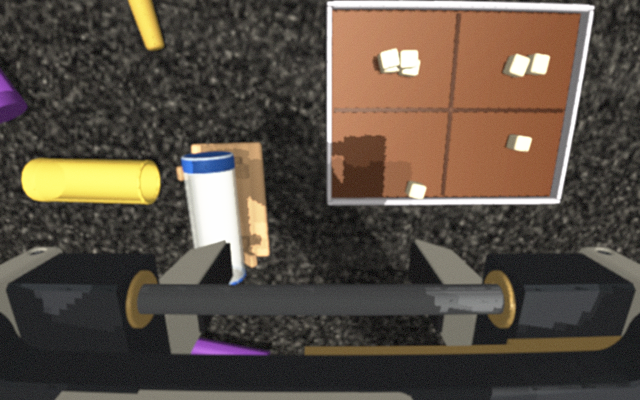

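View pics/top33.png

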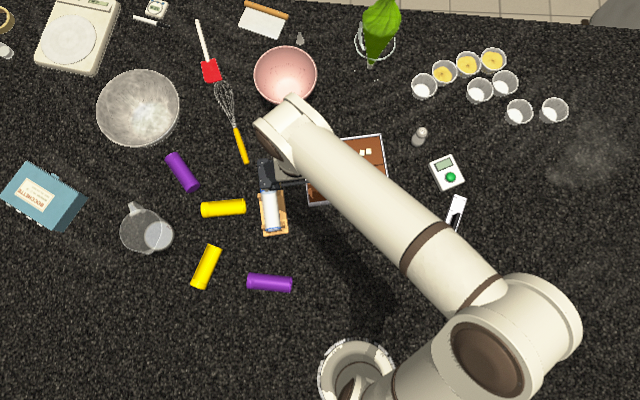

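View pics/top33_c.png

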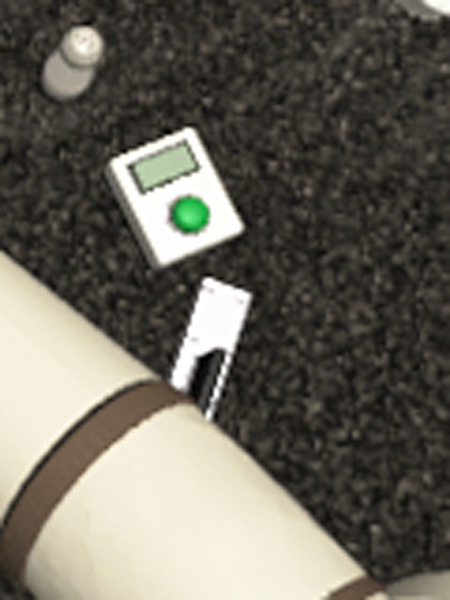

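```bash
python3 - <<'E'
from h import *
im=cv2.imread("pics/wr33.png")[:,:,::-1]
crop(im,315,175,415,220,8,"pics/wr33_a.png");crop(im,500,175,600,220,8,"pics/wr33_b.png")
E
```

```text
(no output)
```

View pics/wr33_a.png

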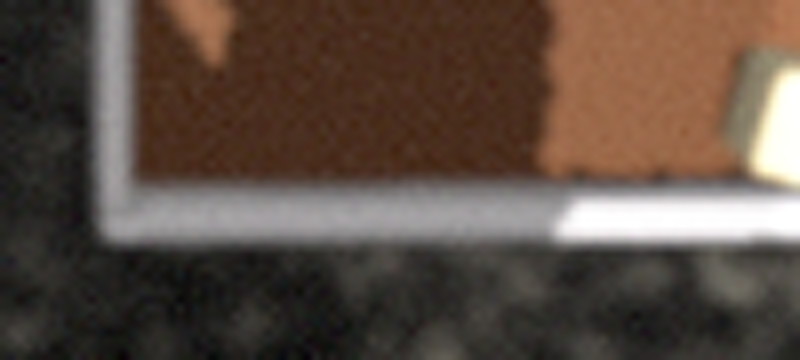

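View pics/wr33_b.png

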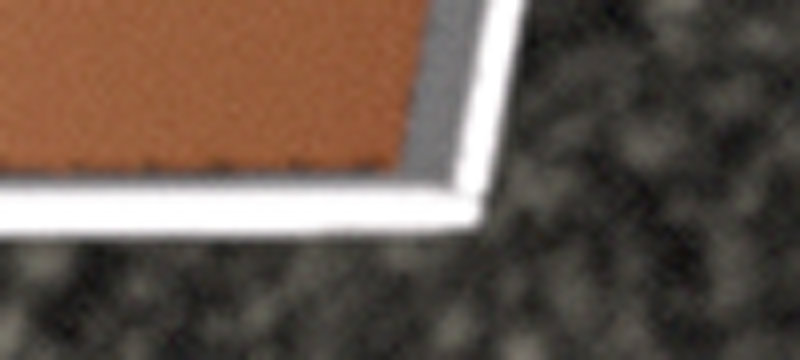

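Call:
{"fn": "arm_command", "kwargs": {"motion": [{"linear":[0,0.5,0],"turn":[0,0,0],"gripper":1},{"linear":[0,1,0],"turn":[0,0,0],"gripper":1}]}}

```text
time: 28.08
tcp_pos: [0.5452, 0.0902, 0.2279]
eef_rot: [3.128, 0.294, -0.003]
force: [0.6, -0.4, 0.3]
finger_gap: 1.0
```

Call:
{"fn": "arm_command", "kwargs": {"motion": [{"linear":[0,0.5,0],"turn":[0,0,0],"gripper":1},{"linear":[0,0.6,0],"turn":[0,0,0],"gripper":1},{"linear":[0,0.6,0],"turn":[0,0,0],"gripper":1}]}}

```text
time: 28.45
tcp_pos: [0.5566, 0.0306, 0.2281]
eef_rot: [-3.128, -0.287, 0.003]
force: [-0.5, 0.7, -0.2]
finger_gap: 1.001
```

```bash
python3 snap.py wr34;python3 to.py .46 -.25 .25 -18
```

```text
t 28.5 pos [0.5565 0.0319 0.2285] rot [-3.128e+00 -2.900e-01  2.000e-03]
lin [-1.467  2.594 -0.215] turn [-0.0001  0.0002  0.0794]
yaw 10.59 toolz [-0.001  0.001 -1.   ]
```

View pics/wr34.png

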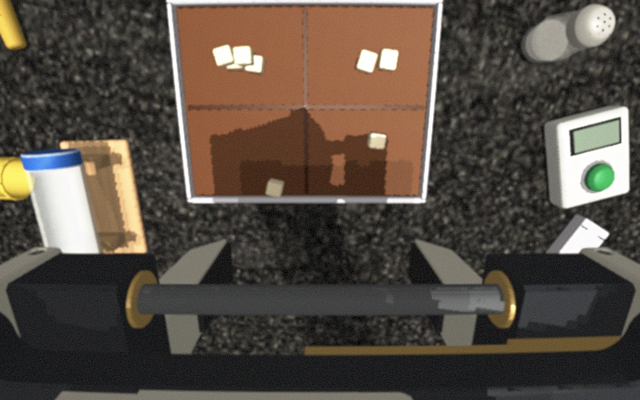

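```bash
python3 - <<'E'
from h import *
im=cv2.imread("pics/wr34.png")[:,:,::-1]
a=cv2.resize(im[180:215,170:270],None,fx=8,fy=8,interpolation=cv2.INTER_CUBIC);b=cv2.resize(im[180:215,360:460],None,fx=8,fy=8,interpolation=cv2.INTER_CUBIC)
cv2.imwrite("pics/wr34_ab.png",np.vstack([a,b])[:,:,::-1])
E
```

```text
(no output)
```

View pics/wr34_ab.png

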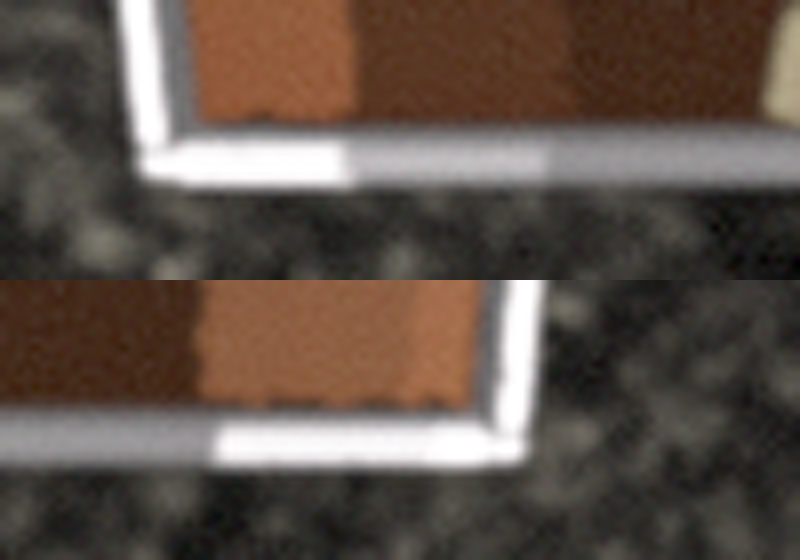

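```bash
python3 - <<'E'
from pour import *
import pickle
s3=pickle.load(open("pics/wr33.pkl","rb"));s4=pickle.load(open("pics/wr34.pkl","rb"))
for nm,a,b,t in [("BL",(327.9,205.4),(187.9,202.9),(308.9,204.4)),("BR",(560.3,203.5),(425.8,202.9),(390.4,193.3))]:
    print(nm,onz("wrist",a,.036,s3).round(4),onz("wrist",b,.036,s4).round(4),onz("top",t,.036).round(4), tri([ray("wrist",a,s3),ray("wrist",b,s4),ray("top",t)])[0].round(4))
E
```

```text
BL [0.503  0.1684 0.036 ] [0.5028 0.1683 0.036 ] [0.5047 0.1649 0.036 ] [0.504  0.1668 0.0389]
BR [ 0.5505 -0.0879  0.036 ] [ 0.5505 -0.0873  0.036 ] [ 0.5518 -0.0859  0.036 ] [ 0.5511 -0.0858  0.0389]
```

Call:
{"fn": "arm_command", "kwargs": {"motion": [{"linear":[-0.25,0.43,0],"turn":[0,0,0],"gripper":1},{"linear":[-0.5,0.86,-0.1],"turn":[0,0,0],"gripper":1}]}}

```text
time: 28.75
tcp_pos: [0.5228, -0.0612, 0.2387]
eef_rot: [-3.127, -0.297, 0.002]
force: [0.7, -1.4, 0.6]
finger_gap: 1.0
```

Call:
{"fn": "arm_command", "kwargs": {"motion": [{"linear":[-0.25,0.43,0],"turn":[0,0,0],"gripper":1},{"linear":[-0.5,0.86,-0.1],"turn":[0,0,0],"gripper":1}]}}

```text
time: 29.0
tcp_pos: [0.4896, -0.156, 0.249]
eef_rot: [-3.128, -0.294, 0.001]
force: [1.1, -0.0, 0.3]
finger_gap: 1.001
```

Call:
{"fn": "arm_command", "kwargs": {"motion": [{"linear":[-0.25,0.43,0],"turn":[0,0,0.027],"gripper":1},{"linear":[-0.4,0.8,0],"turn":[0,0,0.054],"gripper":1},{"linear":[-0.4,0.8,0],"turn":[0,0,0.0794],"gripper":1},{"linear":[-0.4,0.8,0],"turn":[0,0,0.0794],"gripper":1}]}}

```text
time: 29.5
tcp_pos: [0.4661, -0.2413, 0.2494]
eef_rot: [3.103, -0.488, 0.0]
force: [0.3, 1.3, 0.1]
finger_gap: 0.999
```

```bash
python3 snap.py wr35;python3 snap.py top35 top 400 150 520 270;python3 to.py .46 -.25 .25 -18; python3 -c "
from cell import ctrl;print(ctrl.state()['joint_positions'].round(2))"
```

```text
t 29.6 pos [ 0.4662 -0.2411  0.2495] rot [ 3.104 -0.484  0.   ]
lin [-0.032  0.104 -0.005] turn [ 0.0001 -0.      0.0008]
yaw -17.72 toolz [ 0.    -0.001 -1.   ]
[ 1.2   0.35 -0.94  1.83  0.32  1.12 -1.73]
```

View pics/wr35.png

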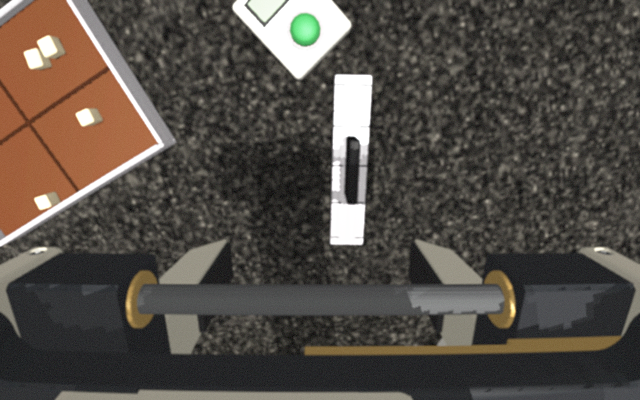

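View pics/top35_c.png

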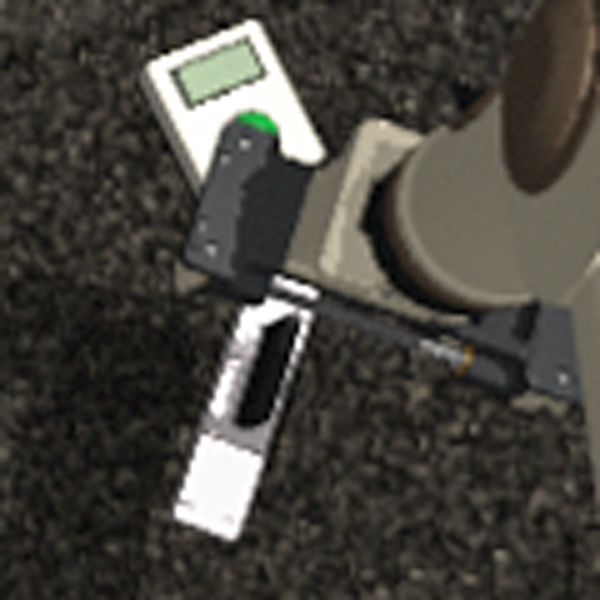

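```bash
cat > rl.py <<'E'
import sys,pickle
from h import *
def run(n,top,bot,gt,gb):
    st=pickle.load(open(f"pics/{n}.pkl","rb"))
    a=onz("wrist",top,.018,st);b=onz("wrist",bot,.018,st);c=(a+b)/2;d=a-b
    print("bar",c.round(4),"len",np.linalg.norm(d).round(4),"yaw",np.degrees(np.arctan2(d[1],d[0])).round(2))
    a=onz("wrist",gt,.065,st);b=onz("wrist",gb,.065,st);d=a-b
    print("grip",((a+b)/2).round(4),"len",np.linalg.norm(d).round(4),"yaw",np.degrees(np.arctan2(d[1],d[0])).round(2))
E
python3 - <<'E'
from rl import *
run("wr35",(353,75.5),(347,243.5),(352.5,138),(350.5,203))
# triangulate grip/bar height w/ top view: bar bottom corners: top px (400+175/5,150+517/5),(400+235/5,150+540/5)
st=pickle.load(open("pics/wr35.pkl","rb"))
for w,t in [((331,243),(435,253.4)),((363,244),(447,258))]:
    print(tri([ray("wrist",w,st),ray("top",t)]))
E
python3 - <<'E'
import sys;sys.path.insert(0,'.')
from h import *
im=cv2.imread("pics/wr35.png")[:,:,::-1]
crop(im,310,60,400,255,3,"pics/wr35_c.png")
E
```

```text
bar [ 0.4622 -0.2766  0.018 ] len 0.1984 yaw -18.44
grip [ 0.4648 -0.2749  0.065 ] len 0.0683 yaw -18.06
(array([ 0.37445713, -0.22687395,  0.01810152]), [np.float64(0.0007080946290570176), np.float64(0.0007080946290570127)])
(array([ 0.36166918, -0.26395751,  0.01863699]), [np.float64(0.00025558687666791223), np.float64(0.0002555868766681404)])
```

View pics/wr35_c.png

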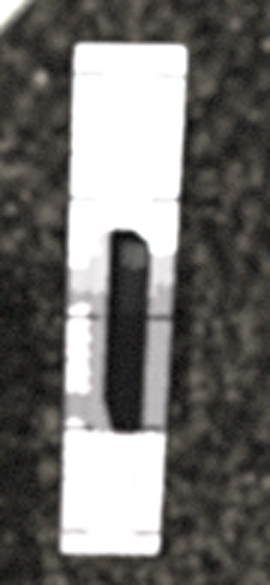

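```bash
python3 to.py .463 -.276 .10 -18.4
```

```text
t 29.6 pos [ 0.4662 -0.2411  0.2495] rot [ 3.104 -0.484  0.   ]
lin [0.075 0.341 1.495] turn [ 0.0001 -0.      0.0019]
yaw -17.72 toolz [ 0.    -0.001 -1.   ]
```

Call:
{"fn": "arm_command", "kwargs": {"motion": [{"linear":[0.075,0.34,0.5],"turn":[0,0,0.002],"gripper":1},{"linear":[0.075,0.34,1.0],"turn":[0,0,0.002],"gripper":1},{"linear":[0.075,0.34,1.0],"turn":[0,0,0.002],"gripper":1}]}}

```text
time: 29.98
tcp_pos: [0.4596, -0.2755, 0.1463]
eef_rot: [-3.097, 0.507, 0.011]
force: [-0.8, 0.8, 0.7]
finger_gap: 1.0
```

```bash
python3 snap.py wr36;python3 to.py .463 -.276 .06 -18.4
```

```text
t 30.025 pos [ 0.4617 -0.276   0.1489] rot [-3.098  0.508  0.004]
lin [ 0.015 -0.003  0.889] turn [-0.0002  0.0004 -0.0006]
yaw -18.61 toolz [-0.002  0.002 -1.   ]
```

View pics/wr36.png

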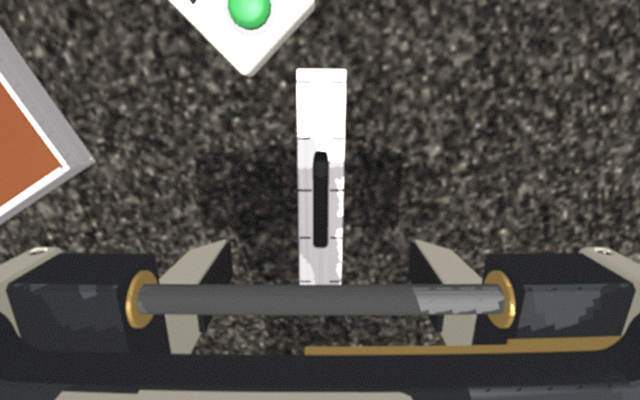

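```bash
python3 - <<'E'
from rl import *
run("wr36",(322,70),(320.5,284),(320.5,153),(320.5,245))
E
```

```text
bar [ 0.4644 -0.2777  0.018 ] len 0.1925 yaw -18.88
grip [ 0.4658 -0.2776  0.065 ] len 0.0712 yaw -18.52
```

Call:
{"fn": "arm_command", "kwargs": {"motion": [{"linear":[0.02,0,0.45],"turn":[0,0,0],"gripper":1},{"linear":[0.02,0,0.8],"turn":[0,0,0],"gripper":1},{"linear":[0.02,0,0.95],"turn":[0,0,0],"gripper":1},{"linear":[0.02,0,0.95],"turn":[0,0,0],"gripper":1}]}}

```text
time: 30.52
tcp_pos: [0.4648, -0.2787, 0.0556]
eef_rot: [3.099, -0.512, 0.002]
force: [-0.2, 0.2, 0.1]
finger_gap: 0.999
```

```bash
python3 snap.py wr37;python3 to.py .463 -.276 .028 -18.4
```

```text
t 30.575 pos [ 0.4652 -0.2791  0.0562] rot [ 3.098e+00 -5.130e-01  3.000e-03]
lin [-0.032 -0.023  0.282] turn [ 0.0002 -0.0004 -0.0011]
yaw -18.8 toolz [ 0.002 -0.002 -1.   ]
```

View pics/wr37.png

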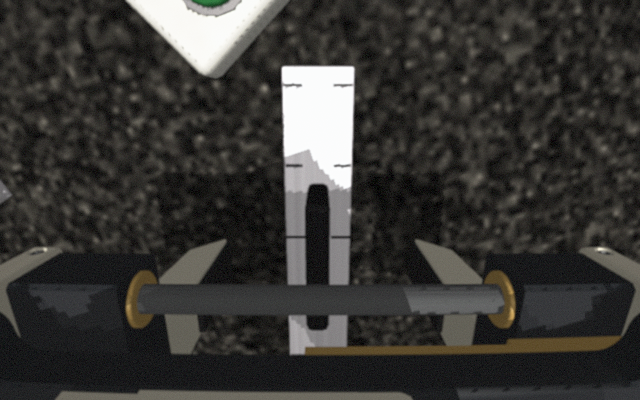

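Call:
{"fn": "arm_command", "kwargs": {"motion": [{"linear":[0,-0.01,0.15],"turn":[0,0,0],"gripper":1},{"linear":[0,-0.01,0.28],"turn":[0,0,0],"gripper":1},{"linear":[0,-0.01,0.28],"turn":[0,0,0],"gripper":0.2},{"linear":[0,-0.01,0.28],"turn":[0,0,0],"gripper":-0.5},{"linear":[0,-0.01,0.28],"turn":[0,0,0],"gripper":-1},{"linear":[0,-0.01,0.28],"turn":[0,0,0],"gripper":-1},{"linear":[0,-0.01,0.28],"turn":[0,0,0],"gripper":-1},{"linear":[0,-0.01,0.28],"turn":[0,0,0],"gripper":-1},{"linear":[0,-0.01,0.28],"turn":[0,0,0],"gripper":-1},{"linear":[0,-0.01,0.28],"turn":[0,0,0],"gripper":-1}]}}

```text
time: 31.82
tcp_pos: [0.4641, -0.2781, 0.0265]
eef_rot: [3.098, -0.515, -0.0]
force: [-0.2, -0.2, -0.2]
finger_gap: 0.177
```

```bash
python3 to.py .463 -.276 .028 -18.4
```

```text
t 31.825 pos [ 0.4641 -0.2781  0.0265] rot [ 3.098 -0.515 -0.   ]
lin [-0.017 -0.017 -0.015] turn [ 0.0001 -0.     -0.0013]
yaw -18.87 toolz [-0.    -0.001 -1.   ]
```

Call:
{"fn": "arm_command", "kwargs": {"motion": [{"linear":[0,0,0],"turn":[0,0,0],"gripper":-1},{"linear":[0,0,0],"turn":[0,0,0],"gripper":-1},{"linear":[0,0,0],"turn":[0,0,0],"gripper":-1}]}}

```text
time: 32.2
tcp_pos: [0.4642, -0.2779, 0.0265]
eef_rot: [3.099, -0.515, 0.0]
force: [-0.0, 0.8, -0.2]
finger_gap: 0.129
```

Call:
{"fn": "arm_command", "kwargs": {"motion": [{"linear":[0,0,-0.2],"turn":[0,0,0],"gripper":-1},{"linear":[0,0,-0.6],"turn":[0,0,0],"gripper":-1},{"linear":[0,0,-1],"turn":[0,0,0],"gripper":-1},{"linear":[0,0,-1],"turn":[0,0,0],"gripper":-1}]}}

```text
time: 32.7
tcp_pos: [0.4663, -0.2794, 0.1303]
eef_rot: [3.095, -0.514, 0.009]
force: [-0.1, -0.1, -3.5]
finger_gap: 0.127
```

```bash
python3 snap.py wr38; python3 snap.py sc38 scene;python3 to.py .48 .03 .15 100.45
```

```text
t 32.8 pos [ 0.4635 -0.2786  0.1268] rot [ 3.097 -0.516 -0.   ]
lin [-0.843 -2.972 -0.238] turn [ 2.000e-04  3.000e-04 -3.315e-01]
yaw -18.9 toolz [-0.001 -0.002 -1.   ]
```

View pics/wr38.png

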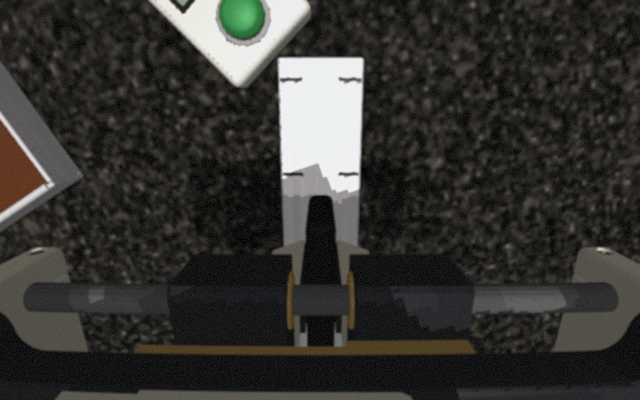

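View pics/sc38.png

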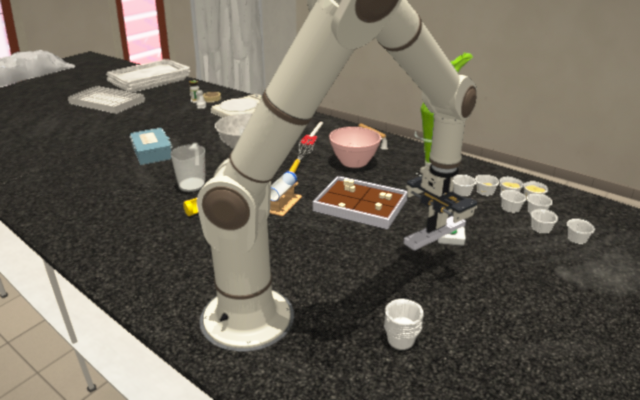

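Call:
{"fn": "arm_command", "kwargs": {"motion": [{"linear":[-0.05,-0.2,-0.05],"turn":[0,0,-0.02],"gripper":-1},{"linear":[-0.11,-0.4,-0.1],"turn":[0,0,-0.045],"gripper":-1},{"linear":[-0.17,-0.6,-0.15],"turn":[0,0,-0.07],"gripper":-1},{"linear":[-0.23,-0.8,-0.2],"turn":[0,0,-0.095],"gripper":-1},{"linear":[-0.28,-1,-0.23],"turn":[0,0,-0.12],"gripper":-1}]}}

```text
time: 33.42
tcp_pos: [0.4685, -0.1735, 0.1481]
eef_rot: [-3.069, -0.67, 0.004]
force: [0.5, 0.7, -3.6]
finger_gap: 0.13
```

```bash
python3 to.py .48 .03 .15 100.45; python3 -c "
from cell import ctrl;print(ctrl.state()['joint_positions'].round(2))"
```

```text
t 33.425 pos [ 0.4685 -0.1735  0.1481] rot [-3.069 -0.67   0.004]
lin [ 0.953 -1.802 -0.019] turn [-5.000e-04  2.000e-04 -2.106e-01]
yaw 24.63 toolz [-0.003  0.    -1.   ]
[ 1.14  0.52 -1.06  1.98  0.56  0.97 -1.33]
```

Call:
{"fn": "arm_command", "kwargs": {"motion": [{"linear":[0.1,-0.2,0],"turn":[0,0,-0.02],"gripper":-1},{"linear":[0.2,-0.4,0],"turn":[0,0,-0.045],"gripper":-1},{"linear":[0.3,-0.6,0],"turn":[0,0,-0.07],"gripper":-1},{"linear":[0.4,-0.8,0],"turn":[0,0,-0.095],"gripper":-1},{"linear":[0.47,-0.9,0],"turn":[0,0,-0.12],"gripper":-1}]}}

```text
time: 34.05
tcp_pos: [0.4741, -0.0717, 0.148]
eef_rot: [-2.604, -1.754, 0.004]
force: [-0.1, 0.2, -2.6]
finger_gap: 0.131
```

```bash
python3 to.py .48 .03 .15 100.45; python3 -c "
from cell import ctrl;print(ctrl.state()['joint_positions'].round(2))"
```

```text
t 34.05 pos [ 0.4741 -0.0717  0.148 ] rot [-2.604 -1.754  0.004]
lin [ 0.965 -0.328 -0.02 ] turn [-0.0005  0.0001 -0.0903]
yaw 67.92 toolz [-0.003 -0.    -1.   ]
[ 1.07  0.6  -1.24  2.02  0.67  1.02 -0.89]
```

Call:
{"fn": "arm_command", "kwargs": {"motion": [{"linear":[0.2,-0.07,0],"turn":[0,0,-0.02],"gripper":-1},{"linear":[0.4,-0.14,0],"turn":[0,0,-0.045],"gripper":-1},{"linear":[0.6,-0.2,0],"turn":[0,0,-0.07],"gripper":-1},{"linear":[0.8,-0.27,0],"turn":[0,0,-0.09],"gripper":-1},{"linear":[0.96,-0.33,0],"turn":[0,0,-0.0905],"gripper":-1},{"linear":[0.96,-0.33,0],"turn":[0,0,-0.0905],"gripper":-1}]}}

```text
time: 34.8
tcp_pos: [0.4807, 0.0294, 0.1482]
eef_rot: [-2.013, -2.41, 0.003]
force: [-0.5, -0.4, -3.7]
finger_gap: 0.132
```

```bash
python3 to.py .4877 .0329 .05 100.45; python3 -c "
from cell import ctrl;print(ctrl.state()['joint_positions'].round(2))"; python3 snap.py wr39; python3 snap.py top39 top 280 120 420 225
```

```text
t 34.8 pos [0.4807 0.0294 0.1482] rot [-2.013 -2.41   0.003]
lin [0.022 0.078 0.981] turn [-0.0004 -0.     -0.0005]
yaw 100.27 toolz [-0.002 -0.    -1.   ]
[ 0.9   0.68 -1.34  2.02  0.77  1.09 -0.62]
```

View pics/wr39.png

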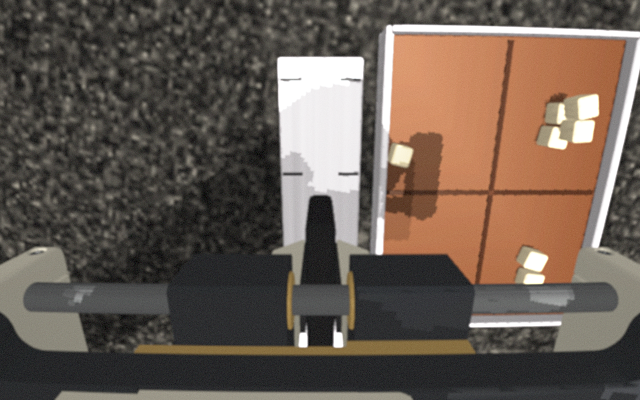

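View pics/top39_c.png

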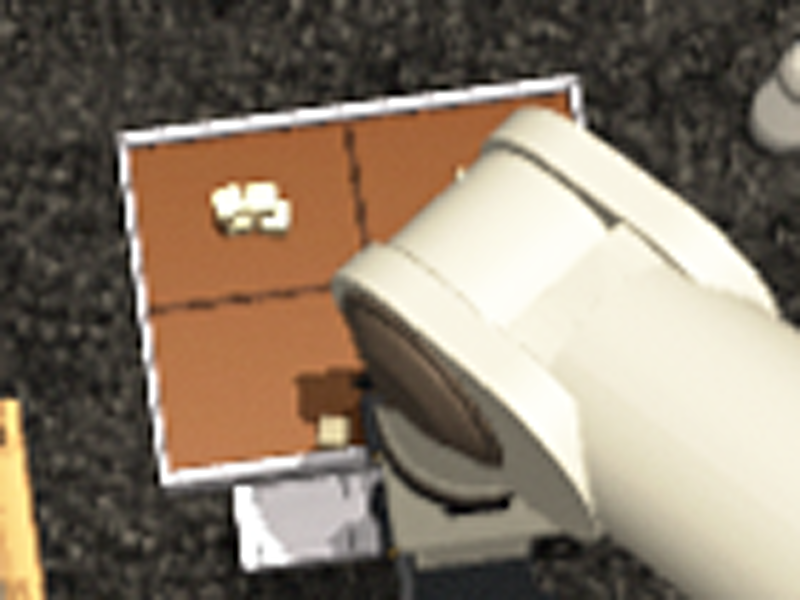

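Call:
{"fn": "arm_command", "kwargs": {"motion": [{"linear":[0.02,0.08,0.3],"turn":[0,0,-0.0005],"gripper":-1},{"linear":[0.02,0.08,0.6],"turn":[0,0,-0.0005],"gripper":-1},{"linear":[0.02,0.08,0.9],"turn":[0,0,-0.0005],"gripper":-1},{"linear":[0.02,0.08,0.98],"turn":[0,0,-0.0005],"gripper":-1},{"linear":[0.02,0.08,0.98],"turn":[0,0,-0.0005],"gripper":-1}]}}

```text
time: 35.52
tcp_pos: [0.4892, 0.0311, 0.0512]
eef_rot: [-2.014, -2.411, 0.002]
force: [0.3, 0.8, -2.9]
finger_gap: 0.128
```

```bash
python3 to.py .4877 .0329 .0275 100.45;python3 -c "
from cell import ctrl;print(ctrl.state()['joint_positions'].round(2))"
```

```text
t 35.525 pos [0.4892 0.0311 0.0512] rot [-2.014e+00 -2.411e+00  2.000e-03]
lin [ 0.02  -0.012  0.237] turn [-0.0002  0.0001 -0.0006]
yaw 100.25 toolz [-0.001 -0.001 -1.   ]
[ 0.76  0.8  -1.15  2.05  0.94  0.95 -0.73]
```

Call:
{"fn": "arm_command", "kwargs": {"motion": [{"linear":[0.02,0,0.1],"turn":[0,0,-0.0006],"gripper":-1},{"linear":[0.02,0,0.18],"turn":[0,0,-0.0006],"gripper":-1},{"linear":[0.02,0,0.22],"turn":[0,0,-0.0006],"gripper":-1},{"linear":[0.02,0,0.245],"turn":[0,0,-0.0006],"gripper":-1},{"linear":[0.02,0,0.245],"turn":[0,0,-0.0006],"gripper":-1}]}}

```text
time: 36.15
tcp_pos: [0.4891, 0.0336, 0.0268]
eef_rot: [2.008, 2.415, -0.001]
force: [-0.5, 0.8, -3.3]
finger_gap: 0.129
```

Call:
{"fn": "arm_command", "kwargs": {"motion": [{"linear":[0,0,0.008],"turn":[0,0,0],"gripper":-1},{"linear":[0,0,0.014],"turn":[0,0,0],"gripper":-1},{"linear":[0,0,0.014],"turn":[0,0,0],"gripper":-1}]}}

```text
time: 36.52
tcp_pos: [0.4892, 0.0336, 0.0265]
eef_rot: [2.008, 2.414, -0.002]
force: [-5.0, -2.7, 11.1]
finger_gap: 0.129
```

Call:
{"fn": "arm_command", "kwargs": {"motion": [{"linear":[0,0,-0.01],"turn":[0,0,0],"gripper":-0.5},{"linear":[0,0,-0.01],"turn":[0,0,0],"gripper":-0.5},{"linear":[0,0,-0.01],"turn":[0,0,0],"gripper":-0.5},{"linear":[0,0,-0.15],"turn":[0,0,0],"gripper":-0.5},{"linear":[0,0,-0.15],"turn":[0,0,0],"gripper":-0.5}]}}

```text
time: 37.15
tcp_pos: [0.49, 0.0339, 0.0415]
eef_rot: [2.008, 2.414, 0.001]
force: [0.4, -0.3, -1.0]
finger_gap: 0.252
```

```bash
python3 to.py .4877 .0329 .041 100.45;python3 snap.py wr40;python3 -c "
from cell import ctrl;print(ctrl.state()['finger_gap'],ctrl.state()['force'].round(1))"
```

```text
t 37.15 pos [0.49   0.0339 0.0415] rot [2.008e+00 2.414e+00 1.000e-03]
lin [-0.006 -0.024  0.005] turn [0.0003 0.0001 0.0002]
yaw 100.51 toolz [ 0.002 -0.001 -1.   ]
0.24823438443990872 [0.5 0.6 0.2]
```

View pics/wr40.png

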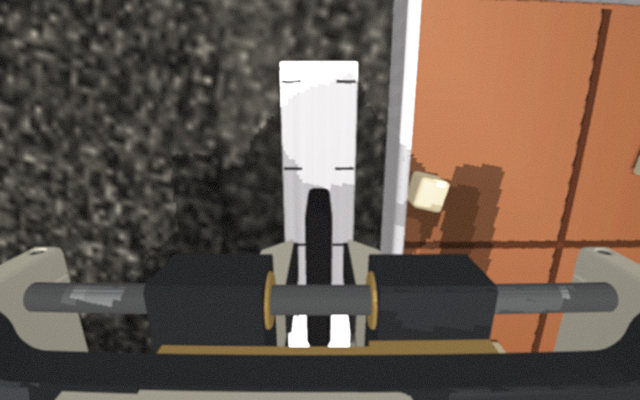

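Call:
{"fn": "arm_command", "kwargs": {"motion": [{"linear":[0,0,0],"turn":[0,0,0],"gripper":-1},{"linear":[0,0,0],"turn":[0,0,0],"gripper":-1},{"linear":[0,0,0],"turn":[0,0,0],"gripper":-1},{"linear":[0,0,0],"turn":[0,0,0],"gripper":-1},{"linear":[0,0,0],"turn":[0,0,0],"gripper":-1},{"linear":[0,0.05,0],"turn":[0,0,0],"gripper":-1},{"linear":[0,0.1,0],"turn":[0,0,0],"gripper":-1},{"linear":[0,0.12,0],"turn":[0,0,0],"gripper":-1},{"linear":[0,0.12,0],"turn":[0,0,0],"gripper":-1}]}}

```text
time: 38.33
tcp_pos: [0.5012, 0.0359, 0.0402]
eef_rot: [2.008, 2.415, -0.0]
force: [0.7, 0.8, -1.9]
finger_gap: 0.127
```

```bash
python3 snap.py wr41;python3 to.py .5074 .0365 .041 100.45
```

```text
t 38.375 pos [0.5011 0.0358 0.0402] rot [ 2.008  2.415 -0.   ]
lin [-0.005  0.063 -0.008] turn [0.     0.0001 0.0002]
yaw 100.51 toolz [ 0. -0. -1.]
```

View pics/wr41.png

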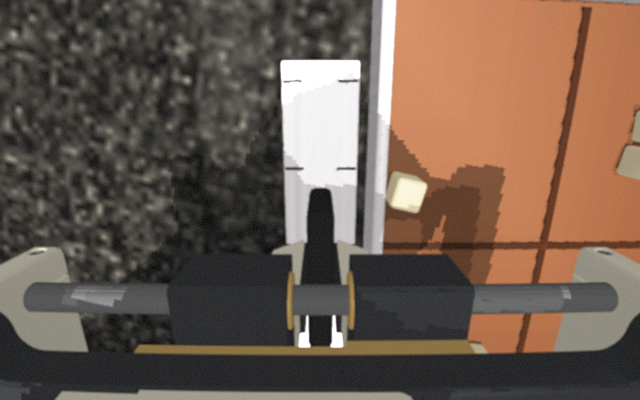

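Call:
{"fn": "arm_command", "kwargs": {"motion": [{"linear":[0,0.02,0],"turn":[0,0,0],"gripper":-1},{"linear":[0,0.04,0],"turn":[0,0,0],"gripper":-1},{"linear":[0,0.04,0],"turn":[0,0,0],"gripper":-1}]}}

```text
time: 38.75
tcp_pos: [0.5051, 0.0365, 0.0402]
eef_rot: [2.009, 2.415, -0.001]
force: [0.2, -0.1, -2.8]
finger_gap: 0.13
```

Call:
{"fn": "arm_command", "kwargs": {"motion": [{"linear":[0,0.01,0],"turn":[0,0,0],"gripper":-1},{"linear":[0,0.015,0],"turn":[0,0,0],"gripper":-1},{"linear":[0,0.015,0],"turn":[0,0,0],"gripper":-1}]}}

```text
time: 39.12
tcp_pos: [0.5062, 0.0368, 0.0403]
eef_rot: [2.008, 2.415, -0.001]
force: [-0.2, -0.1, -2.9]
finger_gap: 0.13
```

Call:
{"fn": "arm_command", "kwargs": {"motion": [{"linear":[0,0.01,0],"turn":[0,0,0],"gripper":-1},{"linear":[0,0.01,0],"turn":[0,0,0],"gripper":-1}]}}

```text
time: 39.38
tcp_pos: [0.5073, 0.037, 0.0404]
eef_rot: [2.008, 2.415, -0.001]
force: [-0.2, -0.9, -1.9]
finger_gap: 0.129
```

```bash
python3 snap.py wr42 wrist 260 40 440 260;python3 to.py .5074 .0365 .041 100.45
```

```text
t 39.425 pos [0.5072 0.0369 0.0403] rot [ 2.008e+00  2.415e+00 -1.000e-03]
lin [-0.004  0.001 -0.007] turn [-0.      0.0001  0.0002]
yaw 100.51 toolz [-0.    -0.001 -1.   ]
```

View pics/wr42_c.png

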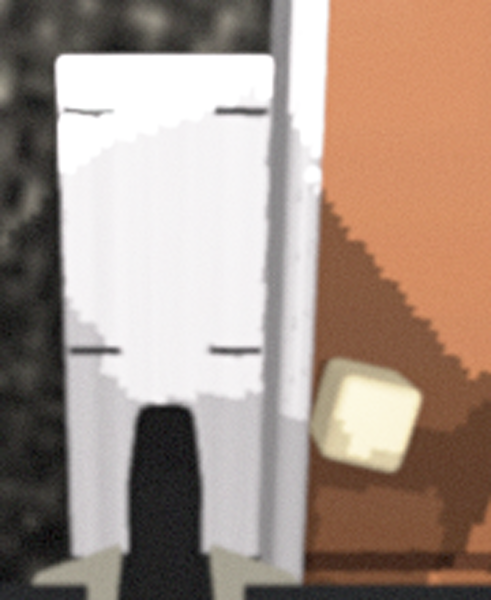

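Call:
{"fn": "arm_command", "kwargs": {"motion": [{"linear":[0,0.01,0.0],"turn":[0,0,0],"gripper":-1},{"linear":[0,0.01,0.0],"turn":[0,0,0],"gripper":-1}]}}

```text
time: 39.67
tcp_pos: [0.5082, 0.0371, 0.0403]
eef_rot: [2.009, 2.415, -0.001]
force: [0.5, 0.4, -3.8]
finger_gap: 0.126
```

Call:
{"fn": "arm_command", "kwargs": {"motion": [{"linear":[0,0.01,0],"turn":[0,0,0],"gripper":-1},{"linear":[0,0.01,0],"turn":[0,0,0],"gripper":-1}]}}

```text
time: 39.92
tcp_pos: [0.5084, 0.0372, 0.0402]
eef_rot: [-2.009, -2.415, 0.003]
force: [-3.5, -0.5, -0.7]
finger_gap: 0.13
```

Call:
{"fn": "arm_command", "kwargs": {"motion": [{"linear":[0,0.007,0],"turn":[0,0,0],"gripper":-1},{"linear":[0,0.007,0.008],"turn":[0,0,0],"gripper":-1},{"linear":[0,0.007,0.008],"turn":[0,0,0],"gripper":-1}]}}

```text
time: 40.3
tcp_pos: [0.5084, 0.0371, 0.0402]
eef_rot: [-2.008, -2.416, 0.006]
force: [-8.3, -3.4, 11.7]
finger_gap: 0.128
```

```bash
python3 snap.py wr43 wrist 260 40 440 260;python3 to.py .5074 .0365 .041 100.45
```

```text
t 40.35 pos [0.5085 0.0371 0.0402] rot [-2.008 -2.416  0.006]
lin [-0.004 -0.012 -0.008] turn [-0.0005  0.0004  0.0002]
yaw 100.52 toolz [-0.002 -0.003 -1.   ]
```

View pics/wr43_c.png

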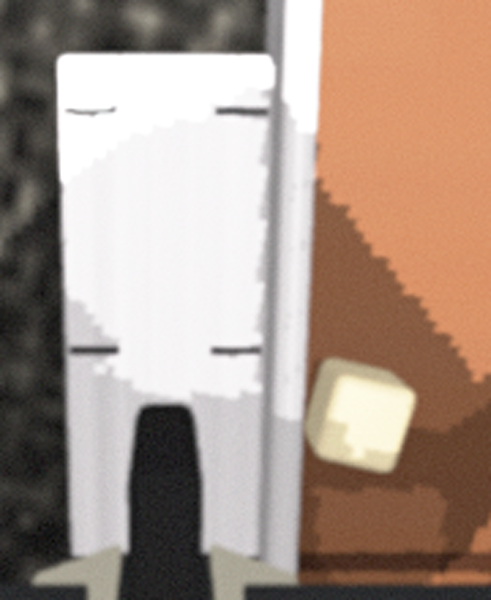

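Call:
{"fn": "arm_command", "kwargs": {"motion": [{"linear":[0,0,-0.004],"turn":[0,0,0],"gripper":-0.6},{"linear":[0,0,-0.004],"turn":[0,0,0],"gripper":-0.5},{"linear":[0,0,-0.004],"turn":[0,0,0],"gripper":-0.5},{"linear":[0,0,-0.004],"turn":[0,0,0],"gripper":-0.5}]}}

```text
time: 40.85
tcp_pos: [0.5102, 0.0375, 0.04]
eef_rot: [2.008, 2.415, -0.0]
force: [-0.0, -0.4, -0.7]
finger_gap: 0.249
```

Call:
{"fn": "arm_command", "kwargs": {"motion": [{"linear":[0,0,-0.3],"turn":[0,0,0],"gripper":-0.5},{"linear":[0,0,-0.8],"turn":[0,0,0],"gripper":-0.5},{"linear":[0,0,-1],"turn":[0,0,0],"gripper":0},{"linear":[0,0,-1],"turn":[0,0,0],"gripper":0}]}}

```text
time: 41.35
tcp_pos: [0.5108, 0.0374, 0.1408]
eef_rot: [2.008, 2.413, 0.001]
force: [0.0, -0.4, -0.3]
finger_gap: 0.42
```

```bash
python3 snap.py wr44;python3 to.py .56 .05 .26 100.45
```

```text
t 41.4 pos [0.5099 0.037  0.1396] rot [ 2.009e+00  2.414e+00 -2.000e-03]
lin [ 0.035  0.516 -1.204] turn [-0.      0.0003  0.0001]
yaw 100.47 toolz [ 0.    -0.002 -1.   ]
```

View pics/wr44.png

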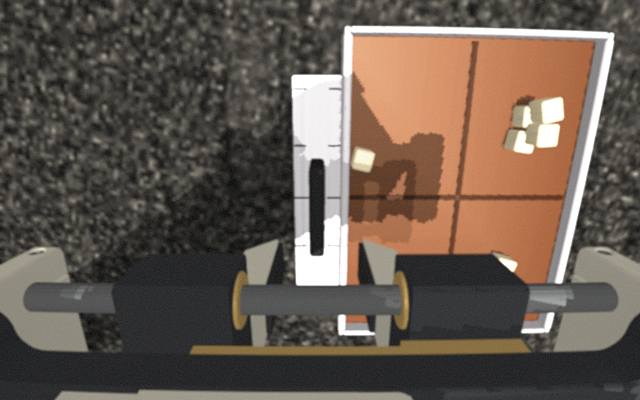

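```bash
python3 - <<'E'
from rl import *
run("wr44",(318,75.5),(317,287),(317,160),(316.5,254))
im=cv2.imread("pics/wr44.png")[:,:,::-1]
crop(im,285,15,365,130,5,"pics/wr44_a.png");crop(im,285,220,365,345,4.5,"pics/wr44_b.png")
st=pickle.load(open("pics/wr44.pkl","rb"))
for q in [(345.5,28.5),(340.5,333)]: print(onz("wrist",q,.036,st).round(4))
E
```

```text
bar [0.5075 0.0416 0.018 ] len 0.1876 yaw 100.16
grip [0.5076 0.0402 0.065 ] len 0.0719 yaw 100.09
[0.5048 0.1677 0.036 ]
[ 0.5525 -0.084   0.036 ]
```

View pics/wr44_a.png

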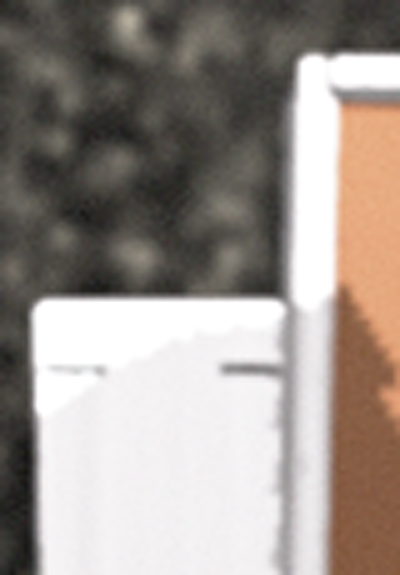

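View pics/wr44_b.png

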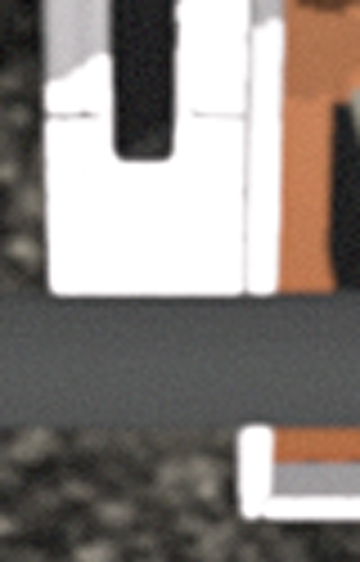

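Call:
{"fn": "arm_command", "kwargs": {"motion": [{"linear":[0,0,-0.5],"turn":[0,0,0],"gripper":-0.5},{"linear":[0,0,-1],"turn":[0,0,0],"gripper":-1},{"linear":[-0.3,0,-1],"turn":[0,0,0],"gripper":-1},{"linear":[-0.8,0.2,-1],"turn":[0,0,0.02],"gripper":-1},{"linear":[-0.8,0.2,-1],"turn":[0,0,0.02],"gripper":-1}]}}

```text
time: 42.02
tcp_pos: [0.5451, -0.0427, 0.2376]
eef_rot: [-2.167, -2.274, 0.005]
force: [-0.3, 0.0, 0.1]
finger_gap: 0.021
```

```bash
python3 snap.py wr45;python3 to.py .60 -.22 .22 60; python3 -c "
from cell import ctrl;print(ctrl.state()['joint_positions'].round(2),ctrl.state()['finger_gap'])"
```

```text
t 42.075 pos [ 0.5439 -0.0398  0.2378] rot [-2.16  -2.279  0.004]
lin [-1.83   0.464  0.178] turn [-0.0005  0.0002  0.0918]
yaw 93.06 toolz [-0.003 -0.    -1.   ]
[ 0.98  0.66 -1.36  1.78  0.67  1.27 -0.5 ] 0.009536939119541846
```

View pics/wr45.png

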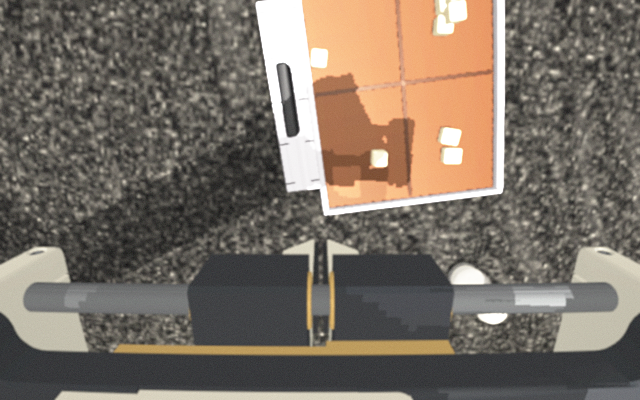

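```bash
python3 - <<'E'
from h import *
im=cv2.imread("pics/wr45.png")[:,:,::-1]
crop(im,250,60,350,220,3.7,"pics/wr45_a.png")
E
```

```text
(no output)
```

View pics/wr45_a.png

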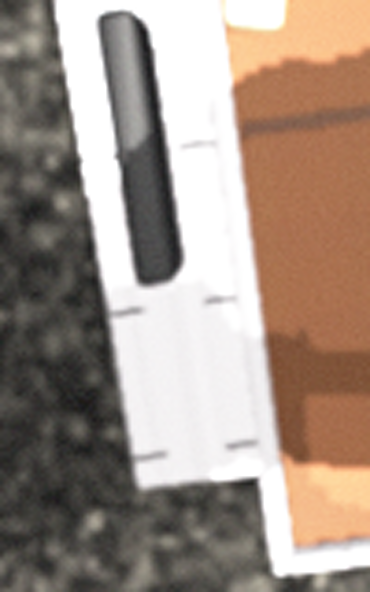

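Call:
{"fn": "arm_command", "kwargs": {"motion": [{"linear":[-0.45,0.12,0],"turn":[0,0,0.025],"gripper":-1},{"linear":[-0.92,0.23,0.1],"turn":[0,0,0.045],"gripper":-1},{"linear":[-0.92,0.23,0.1],"turn":[0,0,0.045],"gripper":-1}]}}

```text
time: 42.45
tcp_pos: [0.5716, -0.1319, 0.2274]
eef_rot: [-2.462, -1.95, 0.006]
force: [0.1, 0.8, 0.2]
finger_gap: 0.006
```

```bash
python3 to.py .60 -.22 .22 60;python3 to.py .633 -.237 .22 60; python3 -c "
from cell import ctrl;print(ctrl.state()['joint_positions'].round(2),ctrl.state()['finger_gap'])"
```

```text
t 42.45 pos [ 0.5716 -0.1319  0.2274] rot [-2.462 -1.95   0.006]
lin [-0.793  0.478  0.074] turn [-0.0005  0.0004  0.0465]
yaw 76.75 toolz [-0.004 -0.002 -1.   ]
t 42.45 pos [ 0.5716 -0.1319  0.2274] rot [-2.462 -1.95   0.006]
lin [-0.883  0.838  0.073] turn [-0.0005  0.0004  0.0465]
yaw 76.75 toolz [-0.004 -0.002 -1.   ]
[ 1.03  0.68 -1.25  1.7   0.68  1.27 -0.6 ] 0.00613679855225392
```

Rule reads as flush, with no dark gap along the wall. Next is the view over the timer.

Call:
{"fn": "arm_command", "kwargs": {"motion": [{"linear":[-0.45,0.42,0],"turn":[0,0,0.023],"gripper":-1},{"linear":[-0.88,0.84,0.07],"turn":[0,0,0.046],"gripper":-1},{"linear":[-0.88,0.84,0.07],"turn":[0,0,0.046],"gripper":-1},{"linear":[-0.88,0.84,0.07],"turn":[0,0,0.046],"gripper":-1}]}}

```text
time: 42.95
tcp_pos: [0.6343, -0.2297, 0.2221]
eef_rot: [-2.708, -1.588, 0.001]
force: [-0.6, 0.9, 0.6]
finger_gap: 0.004
```

```bash
python3 snap.py wr46;python3 to.py .6131 -.2719 .12 60
```

```text
t 43.0 pos [ 0.6343 -0.2292  0.2226] rot [-2.708e+00 -1.590e+00  1.000e-03]
lin [-0.476  0.024  1.026] turn [-0.0002 -0.      0.0023]
yaw 60.83 toolz [-0.001  0.001 -1.   ]
```

View pics/wr46.png

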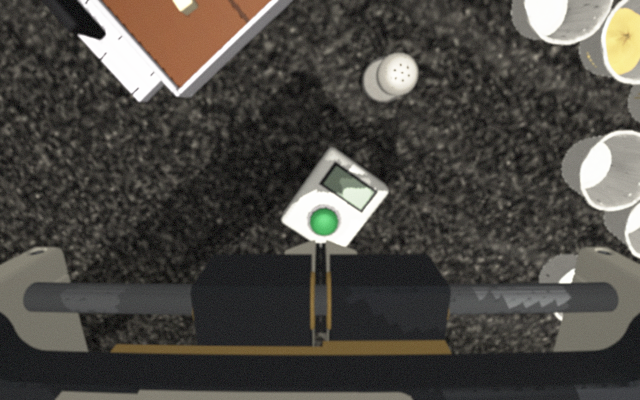

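```bash
python3 - <<'E'
from h import *
import pickle
st=pickle.load(open("pics/wr46.pkl","rb"))
for z in (.034,.0405): print(onz("wrist",(324,221),z,st).round(4))
print(tri([ray("wrist",(324,221),st),ray("top",(450.6,176.6))]))
im=cv2.imread("pics/wr46.png")[:,:,::-1]
crop(im,290,190,360,250,8,"pics/wr46_a.png")
E
```

```text
[ 0.6146 -0.2716  0.034 ]
[ 0.6157 -0.2695  0.0405]
(array([ 0.61462435, -0.27266708,  0.03438186]), [np.float64(0.0011621586363907402), np.float64(0.0011621586363906686)])
```

View pics/wr46_a.png

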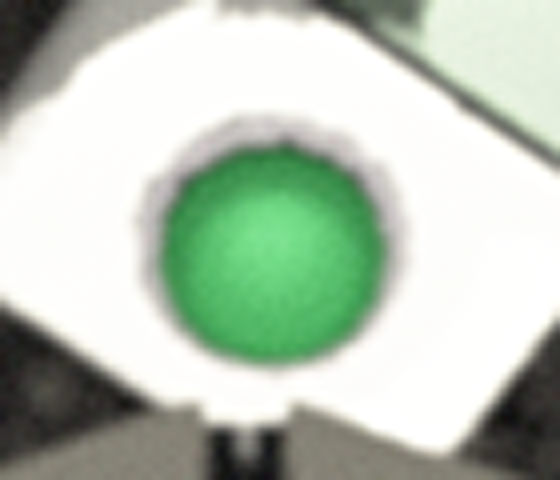

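```bash
python3 to.py .6145 -.2716 .13 60.8
```

```text
t 43.0 pos [ 0.6343 -0.2292  0.2226] rot [-2.708e+00 -1.590e+00  1.000e-03]
lin [-0.467  0.035  0.926] turn [-0.0002 -0.      0.0001]
yaw 60.83 toolz [-0.001  0.001 -1.   ]
```

Call:
{"fn": "arm_command", "kwargs": {"motion": [{"linear":[-0.467,0.035,0.3],"turn":[0,0,0],"gripper":-1},{"linear":[-0.467,0.035,0.7],"turn":[0,0,0],"gripper":-1},{"linear":[-0.467,0.035,0.93],"turn":[0,0,0],"gripper":-1},{"linear":[-0.467,0.035,0.93],"turn":[0,0,0],"gripper":-1}]}}

```text
time: 43.5
tcp_pos: [0.6139, -0.2725, 0.1288]
eef_rot: [-2.708, -1.587, 0.003]
force: [-0.3, 0.0, -0.2]
finger_gap: 0.005
```

```bash
python3 to.py .6145 -.2716 .06 60.8
```

```text
t 43.5 pos [ 0.6139 -0.2725  0.1288] rot [-2.708 -1.587  0.003]
lin [0.011 0.003 0.688] turn [-0.0005  0.     -0.0002]
yaw 60.74 toolz [-0.003  0.001 -1.   ]
```

Call:
{"fn": "arm_command", "kwargs": {"motion": [{"linear":[0.01,0,0.3],"turn":[0,0,0],"gripper":-1},{"linear":[0.01,0,0.6],"turn":[0,0,0],"gripper":-1},{"linear":[0.01,0,0.72],"turn":[0,0,0],"gripper":-1},{"linear":[0.01,0,0.72],"turn":[0,0,0],"gripper":-1}]}}

```text
time: 44.0
tcp_pos: [0.6158, -0.2733, 0.0588]
eef_rot: [2.712, 1.585, 0.0]
force: [0.2, 0.5, 0.6]
finger_gap: 0.004
```

```bash
python3 to.py .6145 -.2716 .045 60.8; python3 snap.py wr47 wrist 220 100 420 250; python3 snap.py sc47 scene 400 190 500 265
```

```text
t 44.0 pos [ 0.6158 -0.2733  0.0588] rot [2.712 1.585 0.   ]
lin [ 0.008 -0.019  0.138] turn [ 0.0001  0.     -0.0005]
yaw 60.61 toolz [ 0. -0. -1.]
```

View pics/wr47_c.png

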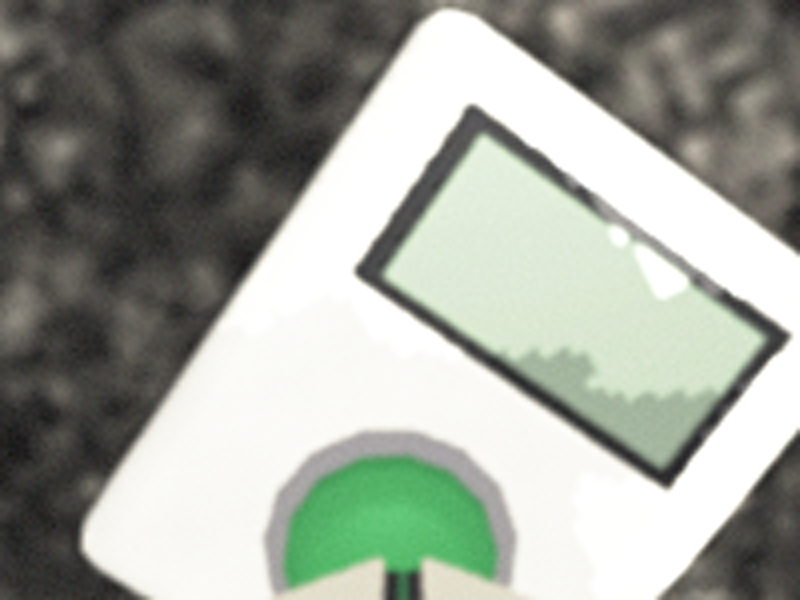

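View pics/sc47_c.png

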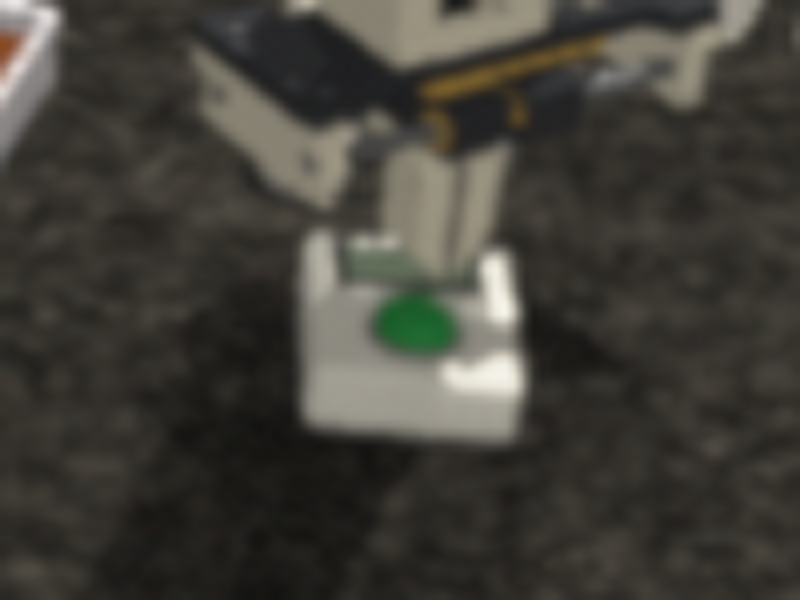

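Call:
{"fn": "arm_command", "kwargs": {"motion": [{"linear":[0.01,-0.02,0.08],"turn":[0,0,0],"gripper":-1},{"linear":[0.01,-0.02,0.14],"turn":[0,0,0],"gripper":-1},{"linear":[0.01,-0.02,0.16],"turn":[0,0,0],"gripper":-1},{"linear":[0.01,-0.02,0.16],"turn":[0,0,0],"gripper":-1}]}}

```text
time: 44.6
tcp_pos: [0.6138, -0.2723, 0.0419]
eef_rot: [2.713, 1.583, -0.001]
force: [0.4, -0.5, -0.2]
finger_gap: 0.004
```

```bash
cat > f.py <<'E'
from cell import ctrl
s=ctrl.state();print(s['time'],s['tcp_pos'].round(4),s['force'].round(2))
E
python3 f.py;python3 snap.py wr48 wrist 220 100 420 250; python3 snap.py sc48 scene 430 195 480 232;python3 f.py
```

```text
44.6 [ 0.6138 -0.2723  0.0419] [ 0.39 -0.55 -0.21]
44.7 [ 0.614  -0.2723  0.0423] [0.89 0.09 0.61]
```

View pics/sc48_c.png

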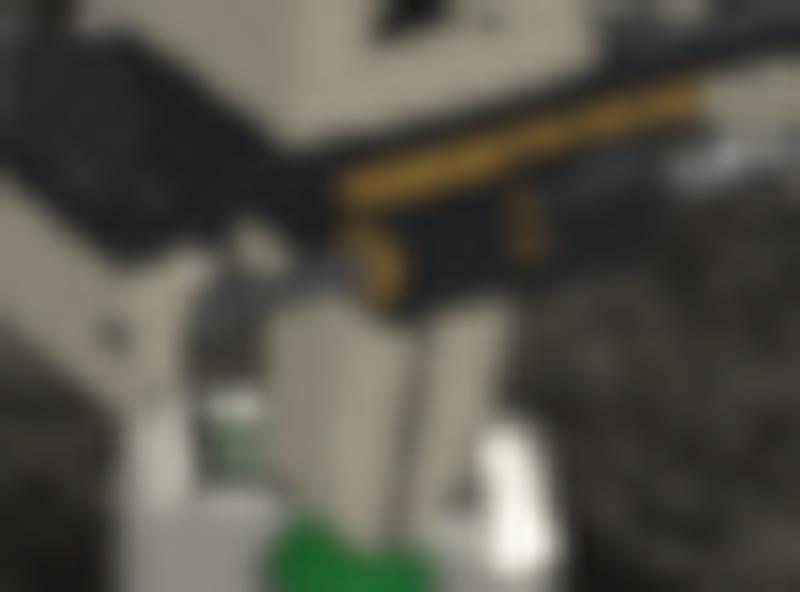

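Call:
{"fn": "arm_command", "kwargs": {"motion": [{"linear":[0,0,0.01],"turn":[0,0,0],"gripper":-1},{"linear":[0,0,0.015],"turn":[0,0,0],"gripper":-1},{"linear":[0,0,0.015],"turn":[0,0,0],"gripper":-1}]}}

```text
time: 45.08
tcp_pos: [0.6141, -0.2723, 0.0409]
eef_rot: [2.712, 1.583, -0.001]
force: [0.4, 1.0, 1.4]
finger_gap: 0.002
```

Call:
{"fn": "arm_command", "kwargs": {"motion": [{"linear":[0,0,0.005],"turn":[0,0,0],"gripper":-1},{"linear":[0,0,0.005],"turn":[0,0,0],"gripper":-1}]}}

```text
time: 45.32
tcp_pos: [0.6141, -0.2723, 0.0404]
eef_rot: [2.712, 1.583, -0.001]
force: [-0.7, 0.1, 2.9]
finger_gap: 0.001
```

Call:
{"fn": "arm_command", "kwargs": {"motion": [{"linear":[0,0,0.005],"turn":[0,0,0],"gripper":-1},{"linear":[0,0,0.005],"turn":[0,0,0],"gripper":-1}]}}

```text
time: 45.58
tcp_pos: [0.6141, -0.2723, 0.0399]
eef_rot: [2.712, 1.583, -0.001]
force: [-1.7, -0.0, 4.6]
finger_gap: 0.006
```

Call:
{"fn": "arm_command", "kwargs": {"motion": [{"linear":[0,0,0.005],"turn":[0,0,0],"gripper":-1},{"linear":[0,0,0.005],"turn":[0,0,0],"gripper":-1}]}}

```text
time: 45.82
tcp_pos: [0.6141, -0.2724, 0.0393]
eef_rot: [2.712, 1.583, -0.001]
force: [-1.0, -1.5, 4.5]
finger_gap: 0.001
```

Call:
{"fn": "arm_command", "kwargs": {"motion": [{"linear":[0,0,0.005],"turn":[0,0,0],"gripper":-1},{"linear":[0,0,0.005],"turn":[0,0,0],"gripper":-1}]}}

```text
time: 46.08
tcp_pos: [0.6141, -0.2723, 0.0387]
eef_rot: [2.712, 1.583, -0.001]
force: [-0.1, 0.1, 4.8]
finger_gap: 0.011
```

Call:
{"fn": "arm_command", "kwargs": {"motion": [{"linear":[0,0,0.005],"turn":[0,0,0],"gripper":-1},{"linear":[0,0,0.005],"turn":[0,0,0],"gripper":-1}]}}

```text
time: 46.32
tcp_pos: [0.614, -0.2723, 0.0381]
eef_rot: [2.712, 1.583, -0.001]
force: [-0.6, 0.3, 4.3]
finger_gap: 0.007
```

Call:
{"fn": "arm_command", "kwargs": {"motion": [{"linear":[0,0,0.005],"turn":[0,0,0],"gripper":-1},{"linear":[0,0,0.005],"turn":[0,0,0],"gripper":-1}]}}

```text
time: 46.58
tcp_pos: [0.614, -0.2723, 0.0376]
eef_rot: [2.712, 1.583, -0.001]
force: [0.2, -0.0, 4.2]
finger_gap: 0.006
```

Call:
{"fn": "arm_command", "kwargs": {"motion": [{"linear":[0,0,0.004],"turn":[0,0,0],"gripper":-1},{"linear":[0,0,0.004],"turn":[0,0,0],"gripper":-1}]}}

```text
time: 46.82
tcp_pos: [0.614, -0.2724, 0.0372]
eef_rot: [2.712, 1.583, -0.001]
force: [0.0, 0.0, 3.0]
finger_gap: 0.003
```

Call:
{"fn": "arm_command", "kwargs": {"motion": [{"linear":[0,0,0.003],"turn":[0,0,0],"gripper":-1},{"linear":[0,0,0.003],"turn":[0,0,0],"gripper":-1}]}}

```text
time: 47.08
tcp_pos: [0.614, -0.2723, 0.0369]
eef_rot: [2.713, 1.583, -0.001]
force: [1.0, -0.4, 3.2]
finger_gap: 0.003
```

Call:
{"fn": "arm_command", "kwargs": {"motion": [{"linear":[0,0,-0.02],"turn":[0,0,0],"gripper":-1},{"linear":[0,0,-0.05],"turn":[0,0,0],"gripper":-1},{"linear":[0,0,-0.2],"turn":[0,0,0],"gripper":-1},{"linear":[0,0,-0.6],"turn":[0,0,0],"gripper":-1},{"linear":[0,0,-1],"turn":[0,0,0],"gripper":-1},{"linear":[0,0,-1],"turn":[0,0,0],"gripper":-1}]}}

```text
time: 47.82
tcp_pos: [0.6163, -0.2721, 0.1415]
eef_rot: [2.708, 1.581, 0.005]
force: [0.1, -0.0, -0.1]
finger_gap: 0.002
```

Call:
{"fn": "arm_command", "kwargs": {"motion": [{"linear":[-0.4,0,-0.5],"turn":[0,0,0],"gripper":-1},{"linear":[-0.9,0,-0.8],"turn":[0,0,0],"gripper":-1},{"linear":[-0.9,0,-0.8],"turn":[0,0,0],"gripper":-1}]}}

```text
time: 48.2
tcp_pos: [0.5678, -0.357, 0.2187]
eef_rot: [2.716, 1.569, -0.003]
force: [0.9, -0.3, -0.8]
finger_gap: 0.006
```

Call:
{"fn": "arm_command", "kwargs": {"motion": [{"linear":[-0.4,0,0],"turn":[0,0,0],"gripper":-1},{"linear":[-0.9,0,0],"turn":[0,0,0],"gripper":-1},{"linear":[-0.9,0,0],"turn":[0,0,0],"gripper":-1}]}}

```text
time: 48.58
tcp_pos: [0.5216, -0.4338, 0.2149]
eef_rot: [-2.719, -1.573, 0.007]
force: [0.1, 0.2, 0.2]
finger_gap: 0.009
```

```bash
python3 snap.py top50 top; python3 snap.py sc50 scene 250 130 500 290; python3 - <<'E'
from h import *
im=cv2.imread("pics/top50.png")[:,:,::-1]
crop(im,250,120,410,240,5,"pics/top50_a.png")
E
```

```text
(no output)
```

View pics/top50.png

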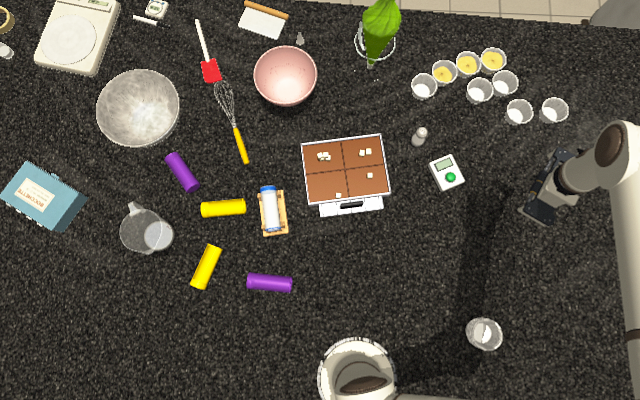

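View pics/top50_a.png

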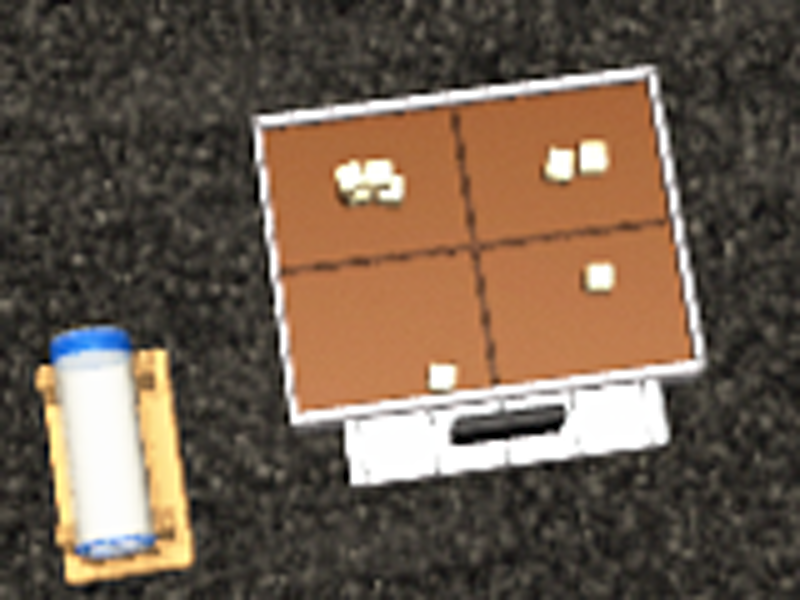

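View pics/sc50_c.png

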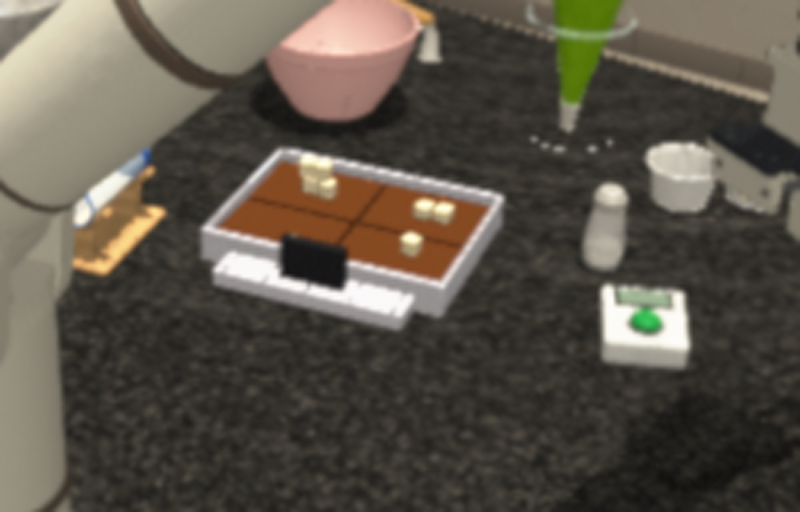

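```bash
python3 -c "
from cell import ctrl
print(ctrl.state()['time'],ctrl.sign_off())"
```

```text
the job is handed in; nothing more can be done
48.675 None
```

The job is handed in at 48.7 s with every step done, in the order asked. No verdict is shown, so this rests on my own last pictures and force readings.

- **Chunks:** There were eight, and the tube is now empty. They fell in groups into only three quarters, so I pushed one across into the fourth with the tube mouth while still holding the shaker. The last pictures show 4, 2, 1 and 1 in the four quarters, with none off the cake. Two things were less tidy: the single chunk in the near-left quarter lies close to the tin wall, and one of the group of four may rest on the others.
- **Shaker:** It lies level in its saddles, with the mouth at the same pixel in the top view as at the start.
- **Rule:** It had been knocked aside during the run, so I measured it again before gripping it. It lies flat and was pressed against the near side with about 8 N. The close pictures show no gap, and it sits about 4 mm off centre.
- **Key:** I pressed in small steps. The force rose to about 4.8 N, then fell to about 3 N at roughly 3.6–4 mm of travel. That is past the 3 mm click and short of the 6 mm stop. I saw no reading of the key itself, so the click is judged from the force. I then let the key spring back.
- **Sugar shaker:** I did not touch it, and in the last pictures it stands where it was.

One joint (joint 6) ran down to its range limit, 0.19 rad, during the chunk push. I reduced the tilt at once and saw no reading past the limit.

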